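Fetch the union fitting from behind the rack instruments

TASK

Two black instruments in the plywood rack stand in front of a brass union fitting: first stand both of them clear on the grey rubber mat, then fetch the fitting and stand it in the middle of the round cork pad. After that put both instruments back upright in the rack on its grey strip, the square airspeed indicator against the fixed end wall and the narrow one next to it, long side of its face across the strip as at the start, and push the sliding end stop up so that they are held snug. Keep the instruments upright all the time and leave the crowfoot wrench and the bezel puller where they lie.

Things in the scene. Friction and masses are not known exactly. Their poses are not given: they have to be found in the camera images.
- airspeed_mid (a point): square airspeed indicator: matte black block 60 x 60 x 100 mm high standing dial up (round dial on top), 0.27 to 0.53 kg; point at its centre, half-way up, z up, x and y square to its sides. It stands on the rack floor; grip it across x by its upper 30 mm, so that the fingers stay above the 50 mm high fitting behind it
- edgewise_mid (a point): narrow edgewise indicator: matte black block 60 (its x) x 40 (its y) x 100 mm high standing scale up (straight scale slot on top), 0.2 to 0.4 kg; point at its centre, half-way up, z up. It stands in the same row as the airspeed indicator, in either order; grip it across x by its upper 30 mm
- union_mid (a point): brass union fitting standing upright on the rack floor behind (+x of) the instruments: two 30 mm (across flats) hexagons on one axis, 50 mm high in all, about 0.2 kg; point at its centre, half-way up, z up. With the instruments gone it can be gripped at this height from above, fingers closing along the rack's y
- rack: fixed plywood rack; origin on the table under it, z up, x away from the robot, y along the row. Floor 10 mm thick, its top at z 10 mm, x -80 to 80 mm, y -130 to 110 mm. Fixed end wall: inner face at y +100 mm, 10 mm thick, top at z 60 mm. Low back wall: inner face at x +70 mm, top at z 40 mm. The instruments' row is the grey strip along y centred on x -30 mm, 66 mm wide; packed tight the airspeed indicator's centre is at y +70 mm and the narrow indicator's at y +20 mm
- stop (a joint): position of the rack's aluminium sliding end stop in m: its face lies at rack y = -60 mm + value and moves toward the end wall as the value grows (0 to 0.085; with both instruments packed tight 0.060). It has about 2 N of friction and stays where it is left
- stop_grip (a point): point in the grip post of the end stop, 15 mm under the post's top; the post is 24 mm (rack x) x 22 mm (rack y) wide, its top 90 mm above the table, its centre 21 mm behind the stop's face, centred on the row. The stop's plate is 64 mm wide, 10 mm thick, top 60 mm above the table. Pinch the post across x from above, or push it from its outer side
- mat: fixed grey rubber mat, 200 (x) x 140 (y) x 4 mm, flat on the table: the side area; origin at the centre of its underside. Both instruments fit on it side by side along its x
- pad: fixed round cork pad, 90 mm diameter, 6 mm high with a thin dark rim; origin at the centre of its underside
- crowfoot: bystander: loose steel crowfoot wrench head, 50 mm long, 10 mm high, lying on the counter; origin at its underside
- puller: bystander: loose red plastic bezel puller, T shape about 110 x 100 x 14 mm, lying on the counter; origin under its cross handle
Not all that is in view belongs to the job. There is more than one size of the pad; the one meant has the size given above.

How it is judged:
On the way, in this order (a step that is already met when the one before it is completed fails the run):
1. both instruments stand released on the grey rubber mat, the fitting still where it was (40 mm) (x of airspeed_mid in the frame of mat between -0.09 and 0.09 m and y of airspeed_mid in the frame of mat between -0.06 and 0.06 m and angle between each of airspeed_mid, edgewise_mid's own z axis and vertical below 0.1 rad and z of airspeed_mid in the frame of mat between 0.048 and 0.06 m and x of edgewise_mid in the frame of mat between -0.09 and 0.09 m and y of edgewise_mid in the frame of mat between -0.06 and 0.06 m and z of edgewise_mid in the frame of mat between 0.048 and 0.06 m and contact force between the fingers and airspeed below 0.3 N and linear speed of each of airspeed, edgewise below 0.02 m/s and contact force between the fingers and edgewise below 0.3 N and distance of union_mid from where it was at the start of the episode below 0.04 m), for 0.2 s.
2. the fitting stands released in the middle of the cork pad, the instruments still on the mat (horizontal distance between union_mid and pad below 0.015 m and angle between each of union_mid, airspeed_mid, edgewise_mid's own z axis and vertical below 0.1 rad and z of union_mid in the frame of pad between 0.025 and 0.036 m and contact force between the fingers and union below 0.3 N and linear speed of union below 0.02 m/s and x of airspeed_mid in the frame of mat between -0.09 and 0.09 m and y of airspeed_mid in the frame of mat between -0.06 and 0.06 m and z of airspeed_mid in the frame of mat between 0.048 and 0.06 m and x of edgewise_mid in the frame of mat between -0.09 and 0.09 m and y of edgewise_mid in the frame of mat between -0.06 and 0.06 m and z of edgewise_mid in the frame of mat between 0.048 and 0.06 m), for 0.2 s.
At the end, for the whole second after the job is handed in: Fitting upright within 15 mm of the cork pad's centre; instruments upright and square (7 deg) on the rack's strip (14 mm), airspeed indicator within 9 mm of its packed place at the end wall, the narrow one within 10 mm of its own beside it; stop leaves under 7 mm slack; all released, at rest (x of airspeed_mid in the frame of rack between -0.044 and -0.016 m and y of airspeed_mid in the frame of rack between 0.061 and 0.079 m and z of airspeed_mid in the frame of rack between 0.054 and 0.066 m and angle between each of airspeed_mid, edgewise_mid, union_mid's own z axis and vertical below 0.1 rad and (angle between the x axis of airspeed_mid and the x axis of rack, either way round below 0.12 rad or angle between the x axis of airspeed_mid and the y axis of rack, either way round below 0.12 rad) and x of edgewise_mid in the frame of rack between -0.044 and -0.016 m and y of edgewise_mid in the frame of rack between 0.01 and 0.03 m and z of edgewise_mid in the frame of rack between 0.054 and 0.066 m and angle between the x axis of edgewise_mid and the x axis of rack, either way round below 0.12 rad and value of joint stop above 0.053 m and horizontal distance between union_mid and pad below 0.015 m and z of union_mid in the frame of pad between 0.025 and 0.036 m and contact force between the fingers and airspeed below 0.3 N and linear speed of each of airspeed, edgewise, union below 0.02 m/s and contact force between the fingers and edgewise below 0.3 N and contact force between the fingers and union below 0.3 N); the robot touches nothing.
It fails at once if the crowfoot wrench is moved more than 30 mm (distance of crowfoot from where it was at the start of the episode above 0.03 m).
It fails at once if the bezel puller is moved more than 30 mm (distance of puller from where it was at the start of the episode above 0.03 m).
It fails at once if the square airspeed indicator is tipped over (angle between airspeed_mid's own z axis and vertical above 0.6 rad).
It fails at once if the narrow edgewise indicator is tipped over (angle between edgewise_mid's own z axis and vertical above 0.6 rad).
It also fails if it takes over 136 s, if anything falls off the work surface, if the arm or the gripper's body presses on something with over 40 N, if the wrist force passes 120 N, or if a joint passes its speed limit or range.

ROBOT

A 6-joint arm with a two-finger parallel gripper is mounted at the origin on the work surface. World frame = base frame: x ahead of the robot, y to its left, z up, the work surface at z = 0. Lengths are in m, angles in rad, forces in N, time in s.
With the tool pointing down it reaches from about 0.25 to 0.725 m from the base axis. Payload 4 kg.
Tool frame: the origin (TCP) lies at the very end of the fingers, on their centre line; the grasp point (between the pads) lies 19 mm behind it; x points along the fingers, y is the direction in which the jaws open and shut, and the axes are right-handed (so a half turn about x gives the same grasp; the last joint's range is limited). The gripper opens to 85 mm and grips with 20 to 120 N. Pads are 22 mm wide; open, the fingers measure 114 mm over their backs; the gripper's body (76 mm by 85 mm) begins 54 mm behind the grasp point. The pads swing forward as they close: fully open they stand 13 mm farther back than shut.
Start: joints at [1.209, 0.241, 0.005, 1.335, 0, 1.571], TCP at [0.177, 0.468, 0.231] pointing down, gripper open.
Joint ranges: [-2.72, 2.72], [-1.05, 1.87], [-1.09, 1.28], [-1.99, 2.15], [-1.42, 1.44], [-3.14, 3.14]. Speed limits (rad/s): [2.79, 2.79, 3.14, 3.14, 3.14, 3.14].

INTERFACE

Orientations are given as a unit quaternion [x, y, z, w].
In Python, from workcell import get_obs, camera, job_done gives the robot as it stands. The module is installed in compiled form; this text tells all that it offers.
- The arm moves only by the tool arm_command, never from a script. Its argument "motion" is a list of rows, each an object of numbers: "x", "y", "z": the shift along the tool's x, y, z in m; "roll": the turn about the tool's x in rad; "fingers": the opening, from 0 (shut) to 1 (fully open). A call has 1 to 20 rows; each row shifts and turns the pose as measured when the row begins, along the tool's axes as they then stand; what a row does not reach is not made up. A row lasts 1/12 s, in which the tool goes at most 41.7 mm and 7.16 degrees, less where a joint would pass 70% of its speed; a pose out of reach is approached as far as the arm can. A call is refused whole if a number of a shift passes 0.0417 or a number of a turn 0.125, either way. A call with a gripper value outside its range is refused whole. The fingers move at their own pace and stop on an object; the grip force is fixed at half the most. Time passes only in rows, so rows that do not move let the fingers close. It gives the time, the measured TCP pose, the force and the opening at its end, in the units of the state.
- get_obs(): the state, without advancing time (a new reading comes with each control period).
- camera(name): name is "side" or "top" or "wrist"; returns a dict with "frame" (384x512x3 uint8, red, green, blue), "intrinsics" (3x3 intrinsics, pixels), "rvec" (rotation vector, rad) and "tvec" (3), from world to camera coordinates, as OpenCV has them. Camera axes: x right, y down, z forward; pixel columns grow to the right and rows downward; lengths in m; the calibration is good to about 2 mm. The wrist camera is an equidistant fisheye: a pixel r from the principal point sees the ray r / f radians off the axis. A picture is of the moment at which its call begins. There is no depth.
- job_done(): hands the job in, once; it reports no verdict.
The state is a dict: "clock": time; "joint_pos": joint angles; "joint_vel": joint speeds; "tau": joint torques, N m; "eef_pos": TCP position; "tool_rot": TCP orientation; "ft_force": force on the tool from outside, world axes, zero at the start; "ft_torque": the same for the moment, N m; "grip_width": finger opening in m.
Only numpy, scipy, OpenCV 4.12 (cv2) and the standard library are available. Lean on these libraries where they do the work, as an engineer would, in place of code of your own. Each camera call takes 0.05 s, during which the arm holds its last target.

## Working session

There is one attempt and no reset: what is moved stays moved. The work goes in short steps, Python scripts to look and compute and a tool call to move; the robot and the scene stay as the last step left them, time stands still between calls to the robot, and variables do not carry over. Pictures are saved under pics/ and viewed, and the job is handed in when it is done.

Besides the shell and the picture viewer there is one more tool, called by a JSON object that holds its "method" and its "body", one argument or row to a line. arm_command: Moves the arm, as the interface text tells. Its arguments: {"type":"object","properties":{"motion":{"type":"array","items":{"type":"object","properties":{"x":{"type":"number"},"y":{"type":"number"},"z":{"type":"number"},"roll":{"type":"number"},"fingers":{"type":"number"}}}}},"required":["motion"]}

```bash
mkdir -p pics
cat > h.py <<'E'
import numpy as np,cv2
from workcell import get_obs,camera,job_done
def cam(n,fn=None):
    c=camera(n)
    if fn: cv2.imwrite('pics/'+fn,c['frame'][:,:,::-1])
    np.savez('cam_'+n,**{k:np.asarray(c[k]) for k in c})
    return c
def load(n): return dict(np.load('cam_%s.npz'%n))
def ray(c,u,v,z):
    R=cv2.Rodrigues(np.array(c['rvec'],float))[0];t=np.array(c['tvec'],float).ravel()
    K=np.array(c['intrinsics']); d=R.T@np.linalg.inv(K)@np.array([u,v,1.]); o=-R.T@t
    s=(z-o[2])/d[2]; return o+s*d
def proj(c,p):
    return cv2.projectPoints(np.array([p],float),np.array(c['rvec'],float),np.array(c['tvec'],float),np.array(c['intrinsics']),None)[0].ravel()
def crop(c,fn,x0,y0,x1,y1,k):
    cv2.imwrite('pics/'+fn,cv2.resize(c['frame'][y0:y1,x0:x1,::-1],None,fx=k,fy=k,interpolation=cv2.INTER_CUBIC))
E
python3 - <<'E'
from h import *
o=get_obs()
for k in o: print(k,np.round(o[k],3))
for n in ['side','top','wrist']:
    c=cam(n,n+'0.png')
    if n!='wrist':
        R=cv2.Rodrigues(np.array(c['rvec'],float))[0]; print(n,np.round(-R.T@np.array(c['tvec']).ravel(),3),c['intrinsics'])
E
```

```text
clock 0.0
joint_pos [ 1.209  0.241  0.004  1.335 -0.     1.571]
joint_vel [ 0.001 -0.001 -0.    -0.001 -0.001 -0.   ]
tau [ 1.0000e-03 -3.7232e+01  2.5241e+01  1.7000e-02  0.0000e+00  0.0000e+00]
eef_pos [0.177 0.467 0.23 ]
tool_rot [ 0.127  0.696 -0.128  0.695]
ft_force [-0.241 -0.81  -0.327]
ft_torque [-0.03  -0.039 -0.026]
grip_width 0.085
side [ 0.153 -1.02   0.697] [[465.72908458   0.         247.69588888]
 [  0.         465.72908458 192.76412296]
 [  0.           0.           1.        ]]
top [ 0.517 -0.078  0.992] [[383.01349834   0.         250.94194046]
 [  0.         383.01349834 193.97185931]
 [  0.           0.           1.        ]]
```

View pics/top0.png

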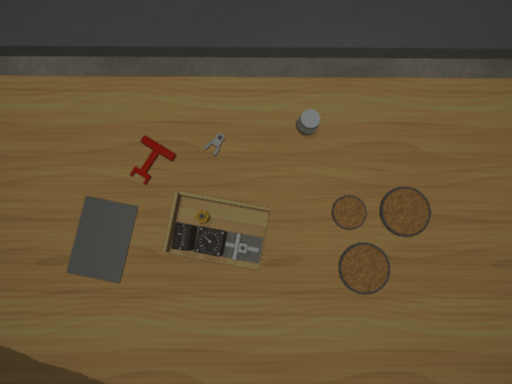

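View pics/side0.png

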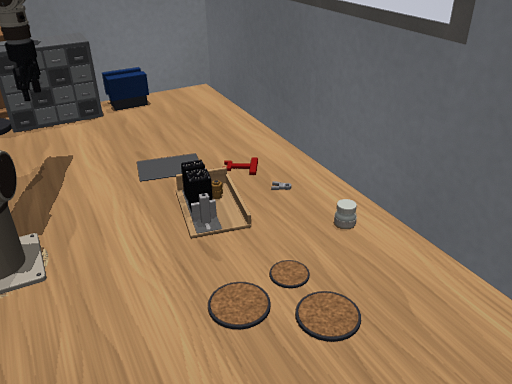

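View pics/wrist0.png

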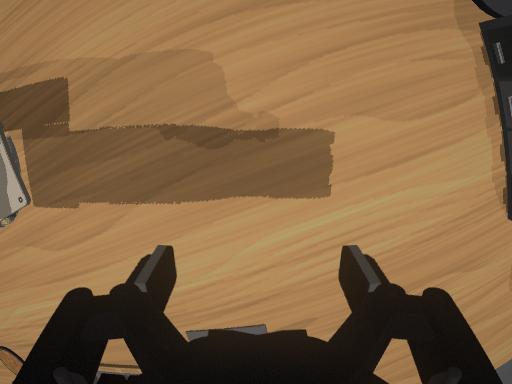

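The top view (image up = +x, left = +y) shows the rack around (215,230). The narrow indicator (184,237) is at the end wall with the square one (210,241) next to it, then the stop (240,247); the fitting is at (203,216). The mat is at (103,240). There are three pads, at (349,212), (405,212) and (364,268). Next I measure in crops.

Run:
```python
from h import *
c=load('top')
crop(c,'t_rack.png',150,180,280,280,6)
crop(c,'t_mat.png',55,185,150,290,5)
crop(c,'t_pads.png',320,170,450,310,4)
```

```text
(no output)
```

View pics/t_rack.png

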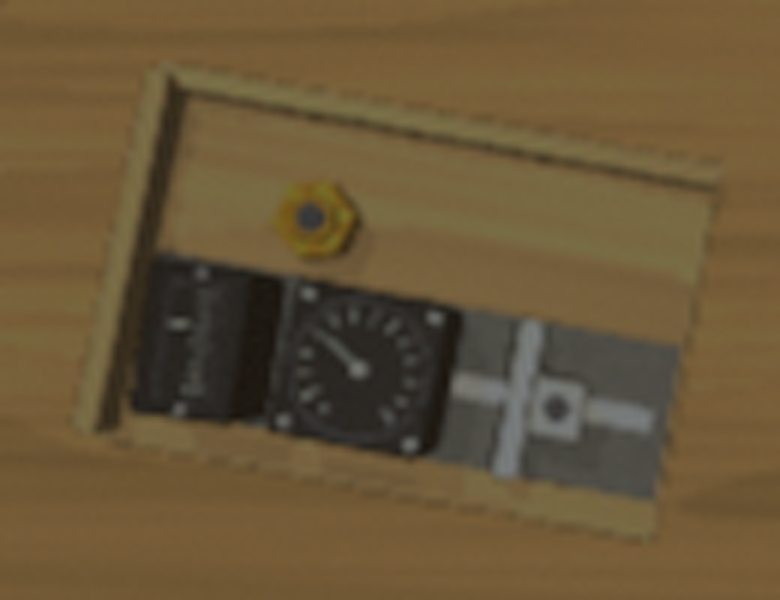

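View pics/t_mat.png

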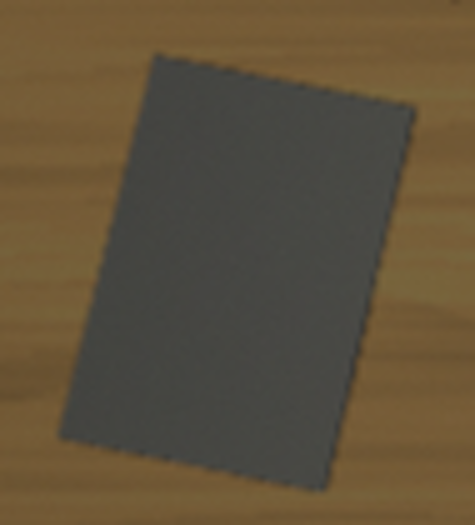

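View pics/t_pads.png

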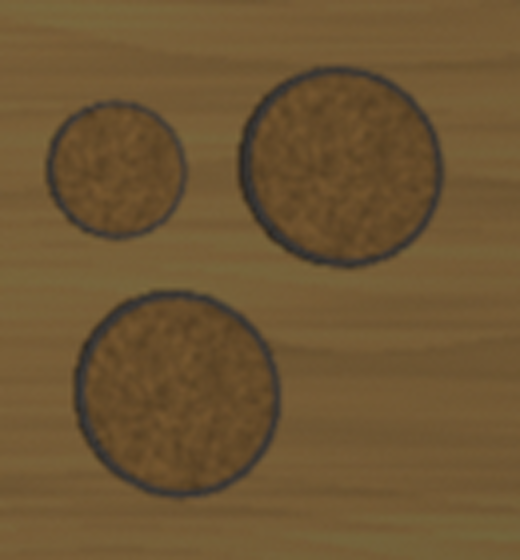

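```bash
cat > fit.py <<'E'
from h import *
from scipy.optimize import least_squares
c=load('top')
def un(P,x0,y0,k): return (np.array(P,float)+.5)/k-.5+[x0,y0]
def fit(obj,pix,g):
    f=lambda q:np.concatenate([proj(c,[q[0]+np.cos(q[2])*a-np.sin(q[2])*b,q[1]+np.sin(q[2])*a+np.cos(q[2])*b,z])-p for (a,b,z),p in zip(obj,pix)])
    r=least_squares(f,g,loss='soft_l1'); print(np.round(r.x,4),'deg',np.degrees(r.x[2]).round(2));print(np.round(r.fun.reshape(-1,2),1).tolist()); return r.x
g0=ray(c,215,230,0)
rk=fit([(-.08,-.13,.01),(.08,-.13,.04),(.07,-.13,.04),(-.08,.11,.06),(.08,.11,.06)],un([(657,541),(722,160),(716,188),(75,430),(157,65)],150,180,6),[g0[0],g0[1],-.2])
m0=ray(c,103,240,0)
mt=fit([(.1,.07,.004),(.1,-.07,.004),(-.1,-.07,.004),(-.1,.07,.004)],un([(154,54),(416,106),(327,492),(59,439)],55,185,5),[m0[0],m0[1],-.2])
A=fit([(.03,.03,.1),(.03,-.03,.1),(-.03,-.03,.1),(-.03,.03,.1)],un([(292,275),(462,308),(437,455),(267,428)],150,180,6),[rk[0],rk[1],-.2])
E_=fit([(.03,.02,.1),(.03,-.02,.1),(-.03,-.02,.1),(-.03,.02,.1)],un([(155,255),(248,272),(232,418),(132,408)],150,180,6),[rk[0],rk[1],-.2])
print('union top',ray(c,*un([(312,217)],150,180,6)[0],.06))
print('post top',ray(c,*un([(556,408)],150,180,6)[0],.09))
for nm,a in dict(small=(47,100,187,239),big=(238,67,443,268),low=(74,290,281,497)).items():
    p=ray(c,*un([((a[0]+a[2])/2,(a[1]+a[3])/2)],320,170,4)[0],.006);l=ray(c,*un([(a[0],(a[1]+a[3])/2)],320,170,4)[0],.006);r=ray(c,*un([(a[2],(a[1]+a[3])/2)],320,170,4)[0],.006)
    print(nm,p.round(4),'dia',np.linalg.norm(l-r).round(4))
Rz=lambda t:np.array([[np.cos(t),-np.sin(t)],[np.sin(t),np.cos(t)]])
print('in rack: A',Rz(-rk[2])@(A[:2]-rk[:2]),'E',Rz(-rk[2])@(E_[:2]-rk[:2]))
for nm,p in [('un',ray(c,*un([(312,217)],150,180,6)[0],.06)),('post',ray(c,*un([(556,408)],150,180,6)[0],.09))]: print(nm,Rz(-rk[2])@(p[:2]-rk[:2]))
print('crow',ray(c,215,144,0),'puller',ray(c,152,160,0),ray(c,140,183,0))
np.savez('poses',rk=rk,mt=mt,A=A,E=E_)
E
python3 fit.py
```

```text
[ 0.5404  0.0109 -0.1779] deg -10.19
[[-0.0, 0.0], [0.8, 0.3], [1.1, -0.4], [-0.8, 2.0], [-1.0, -2.1]]
[ 0.5154  0.2973 -0.1899] deg -10.88
[[-0.2, -0.1], [0.2, -0.1], [0.2, 0.2], [-0.2, 0.0]]
[ 0.5119  0.0119 -0.1722] deg -9.86
[[1.8, 0.1], [-1.1, -0.9], [-1.7, 0.4], [1.0, 0.3]]
[ 0.5225  0.0785 -0.1169] deg -6.7
[[-0.5, -0.1], [1.0, -0.9], [0.1, 0.7], [-0.4, 0.3]]
union top [0.57152237 0.03814664 0.06      ]
post top [ 0.49581784 -0.06167201  0.09      ]
small [ 0.5856 -0.3347  0.006 ] dia 0.0904
big [ 0.5873 -0.4792  0.006 ] dia 0.1326
low [ 0.4434 -0.3693  0.006 ] dia 0.1315
in rack: A [-0.02822649 -0.00404649] E [-0.02960724  0.06339671]
un [0.02579887 0.03234661]
post [-0.03104357 -0.07929512]
crow [0.76500928 0.013509   0.        ] puller [7.21322368e-01 1.78577819e-01 1.11022302e-16] [6.60101078e-01 2.07883194e-01 1.11022302e-16]
```

```bash
cat >> h.py <<'E'
from scipy.spatial.transform import Rotation as Ro
def to(p,yaw=None):
    """yaw: world direction (rad) wanted for tool y, mod pi"""
    o=get_obs();R=Ro.from_quat(o['tool_rot']).as_matrix()
    d=R.T@(np.array(p)-o['eef_pos'])
    cy=np.arctan2(R[1,1],R[0,1]); s=''
    if yaw is not None:
        e=(yaw-cy+np.pi/2)%np.pi-np.pi/2
        s='roll %.3f (or other way %.3f)'%(-e,-e+np.pi*np.sign(e)) # tool x down
    print('tcp',np.round(o['eef_pos'],4),'shift tool xyz',np.round(d,4),s,'tooly deg',np.degrees(cy).round(1),'tilt x',np.round(R[:,0],3),'j6',np.round(o['joint_pos'][5],2),'t',o['clock'],'w',o['grip_width'],'F',np.round(o['ft_force'],1))
def rp(a,b,z,q):
    return np.array([q[0]+np.cos(q[2])*a-np.sin(q[2])*b,q[1]+np.sin(q[2])*a+np.cos(q[2])*b,z])
E
sed -i 's/(462,308),(437,455),(267,428)/(446,306),(424,454),(269,428)/; s/(248,272),(232,418),(132,408)/(257,274),(232,425),(131,408)/' fit.py; python3 fit.py | grep -v crow
python3 - <<'E'
from h import *
P=np.load('poses.npz'); c=load('top'); s=load('side')
rk=P['rk']
to(rp(-.03,-.004,.2,rk),rk[2])
R=Ro.from_quat(get_obs()['tool_rot']).as_matrix();print(R.round(3))
def draw(c,fn,box,k):
    im=cv2.resize(c['frame'][box[1]:box[3],box[0]:box[2],::-1],None,fx=k,fy=k,interpolation=cv2.INTER_CUBIC)
    def L(pts,col):
        q=[tuple(int(round(v)) for v in (proj(c,p)-[box[0],box[1]]+.5)*k-.5) for p in pts]
        for a,b in zip(q,q[1:]+q[:1]): cv2.line(im,a,b,col,1)
    L([rp(a,b,.01,rk) for a,b in [(-.08,-.13),(-.08,.11),(.08,.11),(.08,-.13)]],(0,255,0))
    L([rp(a,b,.06,rk) for a,b in [(-.08,.1),(-.08,.11),(.08,.11),(.08,.1)]],(0,0,255))
    L([rp(a,b,.04,rk) for a,b in [(.07,.1),(.07,-.13),(.08,-.13),(.08,.1)]],(255,0,0))
    L([rp(a,b,.01,rk) for a,b in [(-.063,.1),(-.063,-.13),(.003,-.13),(.003,.1)]],(255,255,0))
    cv2.imwrite('pics/'+fn,im)
draw(c,'ov_t.png',(150,180,280,280),6); draw(s,'ov_s.png',(160,140,270,250),6)
E
```

```text
[ 0.5404  0.0109 -0.1779] deg -10.19
[[-0.0, 0.0], [0.8, 0.3], [1.1, -0.4], [-0.8, 2.0], [-1.0, -2.1]]
[ 0.5154  0.2973 -0.1899] deg -10.88
[[-0.2, -0.1], [0.2, -0.1], [0.2, 0.2], [-0.2, 0.0]]
[ 0.5122  0.0145 -0.1535] deg -8.79
[[0.4, 0.1], [0.2, -1.0], [-0.4, 0.2], [-0.3, 0.4]]
[ 0.5216  0.0779 -0.1471] deg -8.43
[[0.2, 0.0], [0.2, -0.5], [-0.0, 0.1], [-0.3, 0.3]]
union top [0.57152237 0.03814664 0.06      ]
post top [ 0.49581784 -0.06167201  0.09      ]
small [ 0.5856 -0.3347  0.006 ] dia 0.0904
big [ 0.5873 -0.4792  0.006 ] dia 0.1326
low [ 0.4434 -0.3693  0.006 ] dia 0.1315
in rack: A [-0.02838724 -0.00137904] E [-0.03038261  0.06259045]
un [0.02579887 0.03234661]
post [-0.03104357 -0.07929512]
tcp [0.1768 0.4672 0.2306] shift tool xyz [ 0.0311 -0.3075  0.4728] roll 1.387 (or other way -1.755) tooly deg 69.3 tilt x [-0.001 -0.001 -1.   ] j6 1.57 t 0.15 w 0.08549072661215718 F [-0.   0.3  0.8]
[[-0.001  0.354  0.935]
 [-0.001  0.935 -0.354]
 [-1.    -0.002 -0.   ]]
```

View pics/ov_t.png

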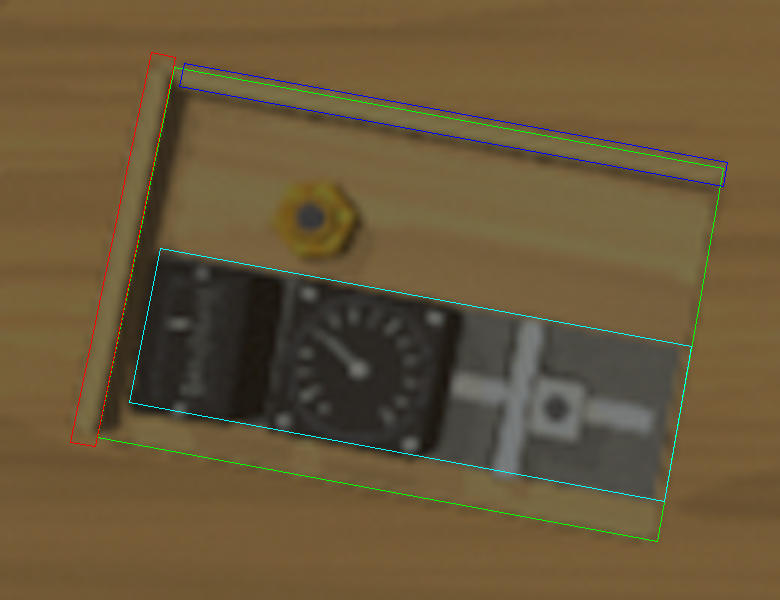

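View pics/ov_s.png

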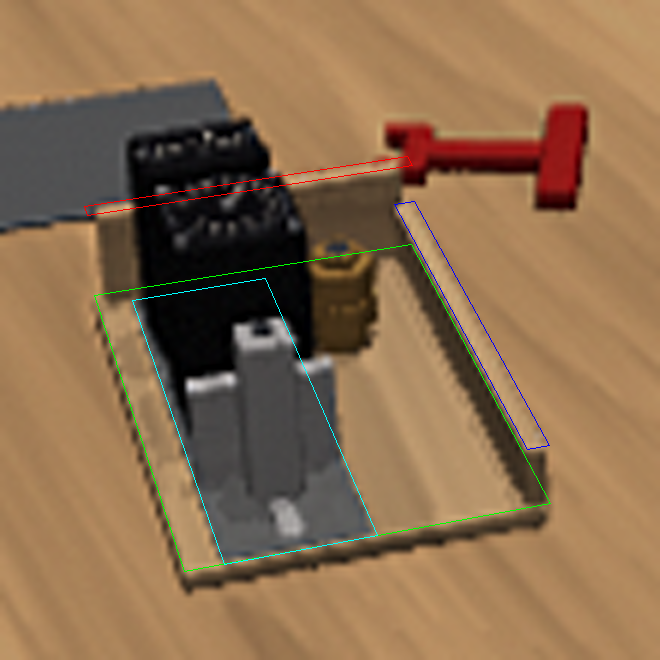

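The 90 mm pad is the small one at (349,212): it measures 90.4 mm, and the other two about 132 mm. The other lookalikes:
- **Black blocks:** narrow with a straight slot at (184,237), square with a round dial at (210,241).
- **Brass fitting:** (203,216). The white and grey jar at (309,121) is a distractor.

The crop confirms these choices, and the rack overlay fits to about 1 px. I move over the square indicator now.

{"method": "arm_command", "body": {
  "motion": [
    {"y": -0.016,"z": 0.0249,"fingers": 1},
    {"y": -0.0162,"z": 0.0249},
    {"y": -0.0162,"z": 0.0249},
    {"y": -0.0162,"z": 0.0249},
    {"y": -0.0162,"z": 0.0249},
    {"y": -0.0162,"z": 0.0249},
    {"y": -0.0162,"z": 0.0249},
    {"y": -0.0162,"z": 0.0249},
    {"y": -0.0162,"z": 0.0249},
    {"y": -0.0162,"z": 0.0249},
    {"y": -0.0162,"z": 0.0249},
    {"y": -0.0162,"z": 0.0249},
    {"y": -0.0162,"z": 0.0249},
    {"y": -0.0162,"z": 0.0249},
    {"y": -0.0162,"z": 0.0249},
    {"y": -0.0162,"z": 0.0249},
    {"y": -0.0162,"z": 0.0249},
    {"y": -0.0162,"z": 0.0249},
    {"y": -0.0162,"z": 0.0249}
  ]
}}

```text
schema error: expected keys x, y, z, roll, fingers
```

{"method": "arm_command", "body": {
  "motion": [
    {"roll": 0.116},
    {"roll": 0.116},
    {"roll": 0.116},
    {"roll": 0.116},
    {"roll": 0.116},
    {"roll": 0.116},
    {"roll": 0.116},
    {"roll": 0.116},
    {"roll": 0.116},
    {"roll": 0.116},
    {"roll": 0.116},
    {"roll": 0.116}
  ]
}}

```text
schema error: expected keys x, y, z, roll, fingers
```

Run:
```python
from h import *
P=np.load('poses.npz');rk=P['rk']
to(rp(-.03,-.002,.076,rk),rk[2])
c=cam('wrist','w1.png');print(c['intrinsics'],c['rvec'],c['tvec'])
```

```text
tcp [0.1768 0.4672 0.2306] shift tool xyz [ 0.1551 -0.3053  0.4724] roll 1.387 (or other way -1.755) tooly deg 69.3 tilt x [-0.001 -0.001 -1.   ] j6 1.57 t 0.15 w 0.08549072661215718 F [-0.   0.3  0.8]
[[297.31863964   0.         257.09862898]
 [  0.         297.31863964 193.06192969]
 [  0.           0.           1.        ]] [-2.36519026 -1.63543353 -0.24959953] [-0.4982313  -0.04128353  0.38133223]
```

View pics/w1.png

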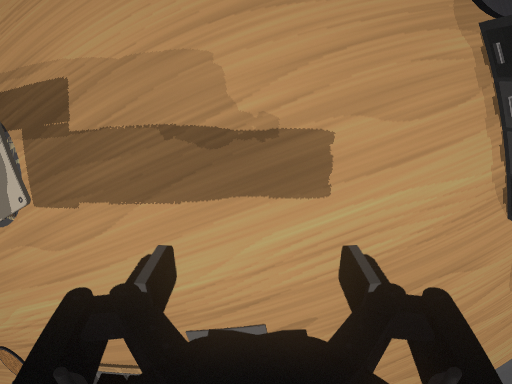

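All five keys are required in every row.

{"method": "arm_command", "body": {
  "motion": [
    {"x": 0,"y": -0.0162,"z": 0.0249,"roll": 0,"fingers": 1},
    {"x": 0,"y": -0.0162,"z": 0.0249,"roll": 0,"fingers": 1},
    {"x": 0,"y": -0.0162,"z": 0.0249,"roll": 0,"fingers": 1},
    {"x": 0,"y": -0.0162,"z": 0.0249,"roll": 0,"fingers": 1},
    {"x": 0,"y": -0.0162,"z": 0.0249,"roll": 0,"fingers": 1},
    {"x": 0,"y": -0.0162,"z": 0.0249,"roll": 0,"fingers": 1},
    {"x": 0,"y": -0.0162,"z": 0.0249,"roll": 0,"fingers": 1},
    {"x": 0,"y": -0.0162,"z": 0.0249,"roll": 0,"fingers": 1},
    {"x": 0,"y": -0.0162,"z": 0.0249,"roll": 0,"fingers": 1},
    {"x": 0,"y": -0.0162,"z": 0.0249,"roll": 0,"fingers": 1},
    {"x": 0,"y": -0.0162,"z": 0.0249,"roll": 0,"fingers": 1},
    {"x": 0,"y": -0.0162,"z": 0.0249,"roll": 0,"fingers": 1},
    {"x": 0,"y": -0.0162,"z": 0.0249,"roll": 0,"fingers": 1},
    {"x": 0,"y": -0.0162,"z": 0.0249,"roll": 0,"fingers": 1},
    {"x": 0,"y": -0.0162,"z": 0.0249,"roll": 0,"fingers": 1},
    {"x": 0,"y": -0.0162,"z": 0.0249,"roll": 0,"fingers": 1},
    {"x": 0,"y": -0.0162,"z": 0.0249,"roll": 0,"fingers": 1},
    {"x": 0,"y": -0.0162,"z": 0.0249,"roll": 0,"fingers": 1},
    {"x": 0,"y": -0.0162,"z": 0.0249,"roll": 0,"fingers": 1}
  ]
}}

```text
clock: 1.78
eef_pos: [0.522, -0.0042, 0.2271]
tool_rot: [0.122, 0.698, -0.123, 0.695]
ft_force: [0.6, 0.9, 0.7]
grip_width: 0.0854
```

{"method": "arm_command", "body": {
  "motion": [
    {"x": 0,"y": 0,"z": 0,"roll": 0.116,"fingers": 1},
    {"x": 0,"y": 0,"z": 0,"roll": 0.116,"fingers": 1},
    {"x": 0,"y": 0,"z": 0,"roll": 0.116,"fingers": 1},
    {"x": 0,"y": 0,"z": 0,"roll": 0.116,"fingers": 1},
    {"x": 0,"y": 0,"z": 0,"roll": 0.116,"fingers": 1},
    {"x": 0,"y": 0,"z": 0,"roll": 0.116,"fingers": 1},
    {"x": 0,"y": 0,"z": 0,"roll": 0.116,"fingers": 1},
    {"x": 0,"y": 0,"z": 0,"roll": 0.116,"fingers": 1},
    {"x": 0,"y": 0,"z": 0,"roll": 0.116,"fingers": 1},
    {"x": 0,"y": 0,"z": 0,"roll": 0.116,"fingers": 1},
    {"x": 0,"y": 0,"z": 0,"roll": 0.116,"fingers": 1},
    {"x": 0,"y": 0,"z": 0,"roll": 0.116,"fingers": 1}
  ]
}}

```text
clock: 2.78
eef_pos: [0.524, -0.0124, 0.2217]
tool_rot: [-0.554, -0.436, 0.562, -0.432]
ft_force: [0.8, 0.5, 0.2]
grip_width: 0.0854
```

Run:
```python
from h import *
P=np.load('poses.npz');rk=P['rk']
to(rp(-.03,-.002,.076,rk),rk[2])
c=cam('wrist','w2.png');print(c['rvec'],c['tvec'])
```

```text
tcp [ 0.524  -0.0124  0.2217] shift tool xyz [ 0.1457 -0.0181 -0.0233] roll -0.072 (or other way 3.070) tooly deg -14.3 tilt x [-0.012 -0.003 -1.   ] j6 1.8 t 2.7833 w 0.08539931301612222 F [0.8 0.5 0.2]
[-2.8067411   0.34926873  0.0721508 ] [-0.50941429  0.07063072  0.412958  ]
```

View pics/w2.png

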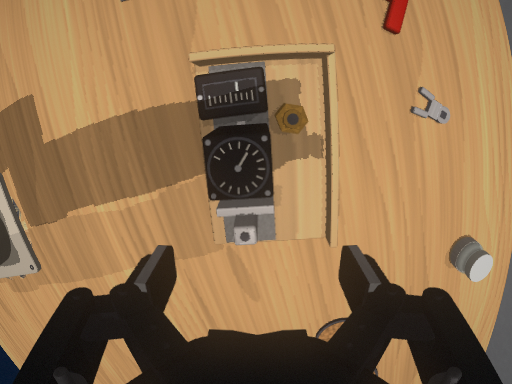

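```bash
sed -i '/^A=fit/s/\.1)/.11)/g; /^E_=fit/s/\.1)/.11)/g' fit.py; python3 fit.py | tail -6
cat >> h.py <<'E'
def wray(c,u,v,z):
    K=c['intrinsics'];x=np.array([(u-K[0][2])/K[0][0],(v-K[1][2])/K[1][1]]);r=np.hypot(*x)
    d=np.array([*(x/r*np.sin(r)),np.cos(r)]) if r>0 else np.array([0,0,1.])
    R=cv2.Rodrigues(np.array(c['rvec'],float))[0];t=np.array(c['tvec'],float).ravel()
    d=R.T@d;o=-R.T@t;s=(z-o[2])/d[2];return o+s*d
def inr(p,q):
    d=np.array(p[:2])-q[:2];return np.round([np.cos(q[2])*d[0]+np.sin(q[2])*d[1],-np.sin(q[2])*d[0]+np.cos(q[2])*d[1]],4)
E
python3 - <<'E'
from h import *
P=np.load('poses.npz');rk=P['rk'];c=load('wrist')
crop(c,'w2c.png',180,30,350,255,3)
for n,u,v,z in [('A dial',238,167,.11),('A bl',206,130,.11),('A br',271,124,.11),('A fr',272,196,.11),('A fl',208,200,.11),('E slot ctr',233,92,.11),('U',293,119,.06),('post',245,236,.09),('wall top in left',193,62,.06),('wall top back',334,45,.06),('backwall end in',326,243,.04)]:
    p=wray(c,u,v,z);print(n,p[:2].round(4),inr(p,rk))
E
```

```text
big [ 0.5873 -0.4792  0.006 ] dia 0.1326
low [ 0.4434 -0.3693  0.006 ] dia 0.1315
in rack: A [-0.02811321 -0.00237911] E [-0.03011199  0.06087466]
un [0.02579887 0.03234661]
post [-0.03104357 -0.07929512]
crow [0.76500928 0.013509   0.        ] puller [7.21322368e-01 1.78577819e-01 1.11022302e-16] [6.60101078e-01 2.07883194e-01 1.11022302e-16]
A dial [0.5123 0.0101] [-0.0276 -0.0057]
A bl [0.4939 0.049 ] [-0.0525  0.0293]
A br [0.5494 0.0398] [0.0037 0.03  ]
A fr [ 0.535  -0.0233] [ 0.0007 -0.0346]
A fl [ 0.4772 -0.0129] [-0.058  -0.0345]
E slot ctr [0.525  0.0745] [-0.0264  0.0599]
U [0.5731 0.0351] [0.0279 0.0296]
post [ 0.4972 -0.0656] [-0.029  -0.0829]
wall top in left [0.4894 0.1187] [-0.0693  0.0971]
wall top back [0.6331 0.1016] [0.0752 0.1057]
backwall end in [ 0.5834 -0.1238] [ 0.0662 -0.125 ]
```

View pics/w2c.png

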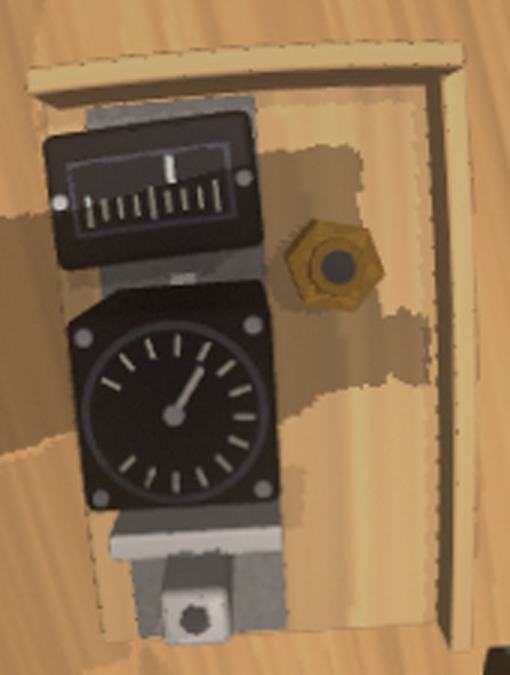

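{"method": "arm_command", "body": {
  "motion": [
    {"x": 0.02,"y": -0.006,"z": -0.008,"roll": -0.024,"fingers": 1},
    {"x": 0.02,"y": -0.006,"z": -0.008,"roll": -0.024,"fingers": 1},
    {"x": 0.02,"y": -0.006,"z": -0.008,"roll": -0.024,"fingers": 1},
    {"x": 0,"y": 0,"z": 0,"roll": 0,"fingers": 1},
    {"x": 0,"y": 0,"z": 0,"roll": 0,"fingers": 1}
  ]
}}

```text
clock: 3.25
eef_pos: [0.5118, 0.015, 0.1605]
tool_rot: [-0.537, -0.457, 0.544, -0.455]
ft_force: [0.6, 0.5, 1.5]
grip_width: 0.0857
```

Run:
```python
from h import *
P=np.load('poses.npz');rk=P['rk']
to(rp(-.029,-.003,.076,rk),rk[2])
```

```text
tcp [0.5118 0.015  0.1605] shift tool xyz [0.0845 0.0006 0.0015] roll 0.009 (or other way -3.133) tooly deg -9.7 tilt x [-0.009 -0.004 -1.   ] j6 1.77 t 3.25 w 0.08569676604069981 F [0.6 0.5 1.5]
```

{"method": "arm_command", "body": {
  "motion": [
    {"x": 0.014,"y": 0,"z": 0.001,"roll": 0,"fingers": 1},
    {"x": 0.014,"y": 0,"z": 0,"roll": 0,"fingers": 1},
    {"x": 0.014,"y": 0,"z": 0,"roll": 0,"fingers": 1},
    {"x": 0.014,"y": 0,"z": 0,"roll": 0,"fingers": 1},
    {"x": 0.014,"y": 0,"z": 0,"roll": 0,"fingers": 1},
    {"x": 0.012,"y": 0,"z": 0,"roll": 0,"fingers": 1},
    {"x": 0,"y": 0,"z": 0,"roll": 0,"fingers": 1}
  ]
}}

```text
clock: 3.83
eef_pos: [0.5196, 0.0108, 0.0849]
tool_rot: [0.54, 0.454, -0.539, 0.46]
ft_force: [-0.4, 0.6, -0.9]
grip_width: 0.0858
```

Run:
```python
from h import *
P=np.load('poses.npz');rk=P['rk']
to(rp(-.029,-.003,.076,rk),rk[2])
cam('wrist','w3.png');c=cam('side');crop(c,'s3.png',140,90,300,250,4)
```

```text
tcp [0.5196 0.0108 0.0849] shift tool xyz [ 0.0088 -0.0086 -0.0009] roll 0.012 (or other way -3.130) tooly deg -9.5 tilt x [ 0.006 -0.005 -1.   ] j6 1.76 t 3.8333 w 0.08583348171219722 F [-0.4  0.6 -0.9]
```

View pics/w3.png

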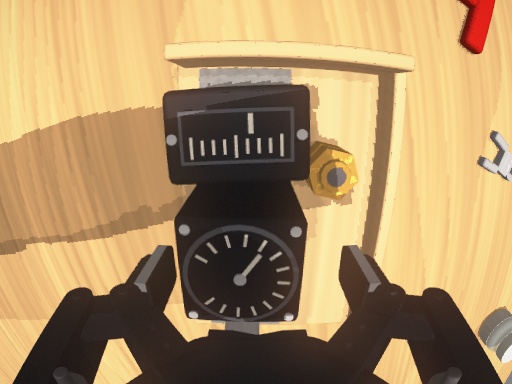

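View pics/s3.png

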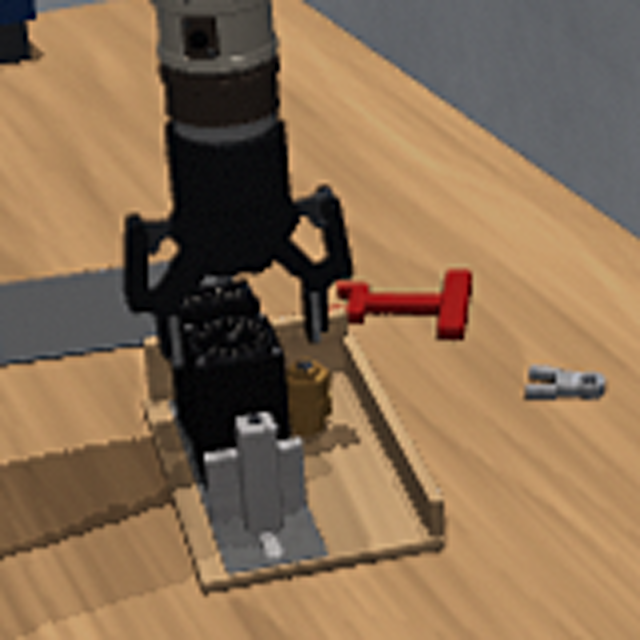

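{"method": "arm_command", "body": {
  "motion": [
    {"x": 0.004,"y": -0.005,"z": -0.001,"roll": 0,"fingers": 1},
    {"x": 0.005,"y": -0.004,"z": 0,"roll": 0,"fingers": 1},
    {"x": 0,"y": 0,"z": 0,"roll": 0,"fingers": 1}
  ]
}}

```text
clock: 4.18
eef_pos: [0.5147, 0.0131, 0.0807]
tool_rot: [0.543, 0.452, -0.537, 0.461]
ft_force: [0.4, -0.3, -1.0]
grip_width: 0.0857
```

Run:
```python
from h import *
P=np.load('poses.npz');rk=P['rk']
to(rp(-.029,-.003,.076,rk),rk[2])
cam('wrist','w4.png')
```

```text
tcp [0.5147 0.0131 0.0807] shift tool xyz [ 0.0046 -0.0034  0.0006] roll 0.011 (or other way -3.130) tooly deg -9.5 tilt x [ 0.016 -0.005 -1.   ] j6 1.77 t 4.1833 w 0.08565381143767156 F [ 0.4 -0.3 -1. ]
```

View pics/w4.png

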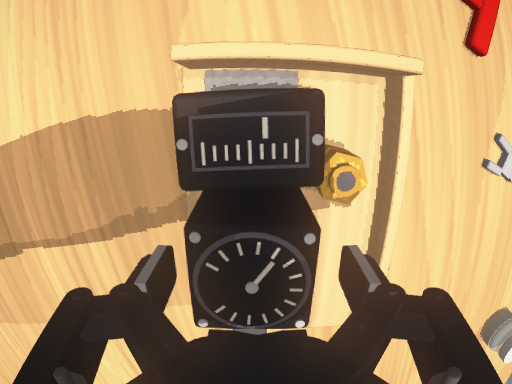

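{"method": "arm_command", "body": {
  "motion": [
    {"x": 0.003,"y": -0.003,"z": 0,"roll": 0,"fingers": 1},
    {"x": 0.001,"y": 0,"z": 0,"roll": 0,"fingers": 0},
    {"x": 0,"y": 0,"z": 0,"roll": 0,"fingers": 0},
    {"x": 0,"y": 0,"z": 0,"roll": 0,"fingers": 0},
    {"x": 0,"y": 0,"z": 0,"roll": 0,"fingers": 0},
    {"x": 0,"y": 0,"z": 0,"roll": 0,"fingers": 0},
    {"x": 0,"y": 0,"z": 0,"roll": 0,"fingers": 0},
    {"x": 0,"y": 0,"z": 0,"roll": 0,"fingers": 0}
  ]
}}

```text
clock: 4.9
eef_pos: [0.5125, 0.0139, 0.0783]
tool_rot: [0.544, 0.451, -0.536, 0.462]
ft_force: [-1.0, 0.2, 0.1]
grip_width: 0.0589
```

Run:
```python
from h import *
P=np.load('poses.npz');rk=P['rk'];mt=P['mt']
to(rp(-.029,-.003,.2,rk),rk[2])
to(rp(-.055,0,.2,mt),mt[2])
```

```text
tcp [0.5125 0.0139 0.0783] shift tool xyz [-0.1217  0.0013  0.0012] roll 0.012 (or other way -3.129) tooly deg -9.5 tilt x [ 0.019 -0.005 -1.   ] j6 1.77 t 4.9 w 0.05892772054727859 F [-1.   0.2  0.1]
tcp [0.5125 0.0139 0.0783] shift tool xyz [-0.124  -0.0966 -0.2812] roll 0.024 (or other way -3.117) tooly deg -9.5 tilt x [ 0.019 -0.005 -1.   ] j6 1.77 t 4.9 w 0.05892772054727859 F [-1.   0.2  0.1]
```

{"method": "arm_command", "body": {
  "motion": [
    {"x": -0.006,"y": 0,"z": 0,"roll": 0,"fingers": 0},
    {"x": -0.012,"y": 0,"z": 0,"roll": 0,"fingers": 0},
    {"x": -0.016,"y": 0,"z": 0,"roll": 0,"fingers": 0},
    {"x": -0.018,"y": 0,"z": 0,"roll": 0,"fingers": 0},
    {"x": -0.018,"y": 0,"z": 0,"roll": 0,"fingers": 0},
    {"x": -0.018,"y": 0,"z": 0,"roll": 0,"fingers": 0},
    {"x": -0.018,"y": 0,"z": 0,"roll": 0,"fingers": 0},
    {"x": -0.014,"y": 0,"z": 0,"roll": 0,"fingers": 0},
    {"x": -0.006,"y": 0,"z": 0,"roll": 0,"fingers": 0},
    {"x": 0,"y": 0,"z": 0,"roll": 0,"fingers": 0}
  ]
}}

```text
clock: 5.73
eef_pos: [0.5052, 0.0143, 0.206]
tool_rot: [-0.539, -0.455, 0.54, -0.459]
ft_force: [-0.3, 0.0, -3.3]
grip_width: 0.0591
```

Run:
```python
from h import *
P=np.load('poses.npz');rk=P['rk'];mt=P['mt']
to(rp(-.055,0,.2,mt),mt[2])
c=cam('side');crop(c,'s5.png',140,50,300,250,3)
```

```text
tcp [0.5052 0.0143 0.206 ] shift tool xyz [ 0.0044 -0.0917 -0.2822] roll 0.024 (or other way -3.117) tooly deg -9.5 tilt x [ 0.003 -0.005 -1.   ] j6 1.77 t 5.7333 w 0.059103964906684146 F [-0.3  0.  -3.3]
```

View pics/s5.png

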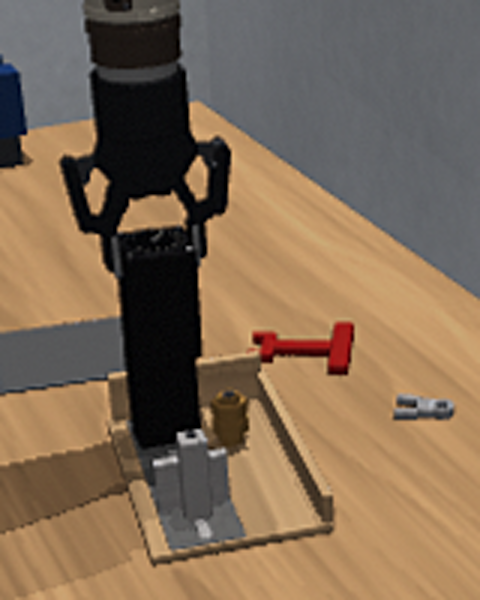

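{"method": "arm_command", "body": {
  "motion": [
    {"x": 0,"y": -0.002,"z": -0.006,"roll": 0.003,"fingers": 0},
    {"x": 0,"y": -0.004,"z": -0.012,"roll": 0.003,"fingers": 0},
    {"x": 0,"y": -0.005,"z": -0.016,"roll": 0.003,"fingers": 0},
    {"x": 0,"y": -0.005,"z": -0.016,"roll": 0.003,"fingers": 0},
    {"x": 0,"y": -0.005,"z": -0.016,"roll": 0.003,"fingers": 0},
    {"x": 0,"y": -0.005,"z": -0.016,"roll": 0.003,"fingers": 0},
    {"x": 0,"y": -0.005,"z": -0.016,"roll": 0.003,"fingers": 0},
    {"x": 0,"y": -0.005,"z": -0.016,"roll": 0.003,"fingers": 0},
    {"x": 0,"y": -0.005,"z": -0.016,"roll": 0,"fingers": 0},
    {"x": 0,"y": -0.005,"z": -0.016,"roll": 0,"fingers": 0},
    {"x": 0,"y": -0.005,"z": -0.016,"roll": 0,"fingers": 0},
    {"x": 0,"y": -0.005,"z": -0.016,"roll": 0,"fingers": 0},
    {"x": 0,"y": -0.005,"z": -0.016,"roll": 0,"fingers": 0},
    {"x": 0,"y": -0.005,"z": -0.016,"roll": 0,"fingers": 0},
    {"x": 0,"y": -0.005,"z": -0.016,"roll": 0,"fingers": 0},
    {"x": 0,"y": -0.005,"z": -0.016,"roll": 0,"fingers": 0},
    {"x": 0,"y": -0.005,"z": -0.012,"roll": 0,"fingers": 0},
    {"x": 0,"y": -0.005,"z": -0.008,"roll": 0,"fingers": 0},
    {"x": 0,"y": -0.003,"z": -0.004,"roll": 0,"fingers": 0},
    {"x": 0,"y": 0,"z": 0,"roll": 0,"fingers": 0}
  ]
}}

```text
clock: 7.45
eef_pos: [0.4462, 0.3067, 0.174]
tool_rot: [-0.528, -0.454, 0.563, -0.444]
ft_force: [0.0, 0.1, -2.7]
grip_width: 0.0592
```

Run:
```python
from h import *
P=np.load('poses.npz');mt=P['mt']
to(rp(-.055,0,.0783-.006+.001,mt),mt[2])
```

```text
tcp [0.4462 0.3067 0.174 ] shift tool xyz [ 0.0998  0.019  -0.0068] roll -0.004 (or other way 3.137) tooly deg -11.1 tilt x [-0.048 -0.021 -0.999] j6 2.36 t 7.45 w 0.059199088229852294 F [ 0.   0.1 -2.7]
```

{"method": "arm_command", "body": {
  "motion": [
    {"x": 0.008,"y": 0.003,"z": -0.001,"roll": 0,"fingers": 0},
    {"x": 0.012,"y": 0.003,"z": -0.001,"roll": 0,"fingers": 0},
    {"x": 0.012,"y": 0.003,"z": -0.001,"roll": 0,"fingers": 0},
    {"x": 0.012,"y": 0.003,"z": -0.001,"roll": 0,"fingers": 0},
    {"x": 0.012,"y": 0.002,"z": -0.001,"roll": 0,"fingers": 0},
    {"x": 0.01,"y": 0,"z": -0.001,"roll": 0,"fingers": 0},
    {"x": 0.006,"y": 0,"z": 0,"roll": 0,"fingers": 0},
    {"x": 0,"y": 0,"z": 0,"roll": 0,"fingers": 0}
  ]
}}

```text
clock: 8.12
eef_pos: [0.4603, 0.3022, 0.0955]
tool_rot: [-0.53, -0.451, 0.565, -0.443]
ft_force: [-0.3, 0.2, -3.5]
grip_width: 0.0594
```

Run:
```python
from h import *
P=np.load('poses.npz');mt=P['mt']
to(rp(-.055,0,.0783-.006+.001,mt),mt[2])
c=cam('side');crop(c,'s6.png',100,30,260,230,3)
```

```text
tcp [0.4603 0.3022 0.0955] shift tool xyz [ 0.022   0.0008 -0.0063] roll -0.012 (or other way 3.130) tooly deg -11.6 tilt x [-0.046 -0.024 -0.999] j6 2.35 t 8.1167 w 0.05938585126371816 F [-0.3  0.2 -3.5]
```

View pics/s6.png

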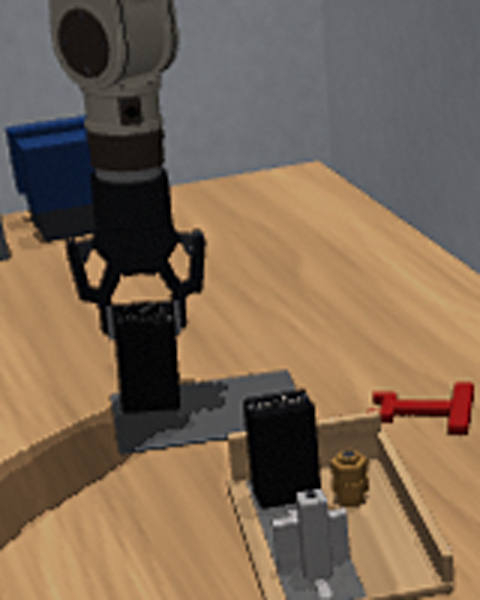

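{"method": "arm_command", "body": {
  "motion": [
    {"x": 0.007,"y": 0,"z": -0.002,"roll": 0,"fingers": 0},
    {"x": 0.007,"y": 0,"z": -0.002,"roll": 0,"fingers": 0},
    {"x": 0.004,"y": 0,"z": -0.002,"roll": 0,"fingers": 0},
    {"x": 0.001,"y": 0,"z": 0,"roll": 0,"fingers": 0}
  ]
}}

```text
clock: 8.5
eef_pos: [0.4627, 0.3082, 0.0773]
tool_rot: [-0.532, -0.45, 0.564, -0.443]
ft_force: [-0.9, 0.5, -2.9]
grip_width: 0.059
```

Run:
```python
from h import *
P=np.load('poses.npz');mt=P['mt']
to(rp(-.055,0,.0783-.006+.001,mt),mt[2])
```

```text
tcp [0.4627 0.3082 0.0773] shift tool xyz [ 0.0041 -0.0011  0.0007] roll -0.014 (or other way 3.128) tooly deg -11.7 tilt x [-0.042 -0.021 -0.999] j6 2.36 t 8.5 w 0.058971569640562056 F [-0.9  0.5 -2.9]
```

{"method": "arm_command", "body": {
  "motion": [
    {"x": 0.002,"y": -0.001,"z": 0,"roll": 0,"fingers": 0},
    {"x": 0.001,"y": 0,"z": 0,"roll": 0,"fingers": 0},
    {"x": 0.001,"y": 0,"z": 0,"roll": 0,"fingers": 0},
    {"x": 0.001,"y": 0,"z": 0,"roll": 0,"fingers": 0}
  ]
}}

```text
clock: 8.83
eef_pos: [0.4615, 0.3089, 0.0742]
tool_rot: [-0.532, -0.45, 0.563, -0.443]
ft_force: [-2.1, -1.3, 3.2]
grip_width: 0.0593
```

{"method": "arm_command", "body": {
  "motion": [
    {"x": 0,"y": 0,"z": 0,"roll": 0,"fingers": 0.78},
    {"x": 0,"y": 0,"z": 0,"roll": 0,"fingers": 0.85},
    {"x": 0,"y": 0,"z": 0,"roll": 0,"fingers": 1},
    {"x": 0,"y": 0,"z": 0,"roll": 0,"fingers": 1},
    {"x": -0.006,"y": 0,"z": 0,"roll": 0,"fingers": 1},
    {"x": -0.012,"y": 0,"z": 0,"roll": 0,"fingers": 1},
    {"x": -0.016,"y": 0,"z": 0,"roll": 0,"fingers": 1},
    {"x": -0.016,"y": 0,"z": 0,"roll": 0,"fingers": 1},
    {"x": -0.016,"y": 0,"z": 0,"roll": 0,"fingers": 1},
    {"x": -0.016,"y": 0,"z": 0,"roll": 0,"fingers": 1},
    {"x": -0.016,"y": 0,"z": 0,"roll": 0,"fingers": 1},
    {"x": -0.01,"y": 0,"z": 0,"roll": 0,"fingers": 1}
  ]
}}

```text
clock: 9.83
eef_pos: [0.4665, 0.3114, 0.1885]
tool_rot: [-0.533, -0.45, 0.563, -0.444]
ft_force: [0.9, 1.2, -0.0]
grip_width: 0.0853
```

Run:
```python
from h import *
P=np.load('poses.npz');rk=P['rk']
to(rp(-.029,.062,.18,rk),rk[2])
c=cam('side');crop(c,'s7.png',100,30,300,230,3)
c=cam('wrist','w7.png')
```

```text
tcp [0.4665 0.3114 0.1885] shift tool xyz [0.0109 0.1025 0.2181] roll -0.024 (or other way 3.117) tooly deg -11.6 tilt x [-0.039 -0.02  -0.999] j6 2.36 t 9.8333 w 0.08527494487772382 F [ 0.9  1.2 -0. ]
```

View pics/s7.png

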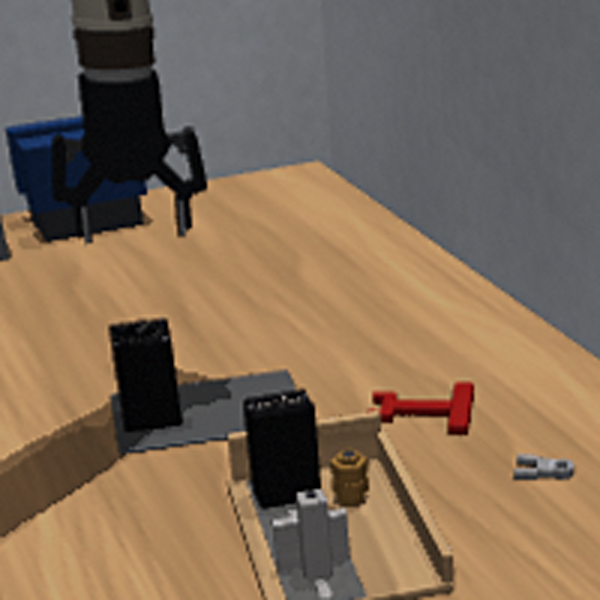

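View pics/w7.png

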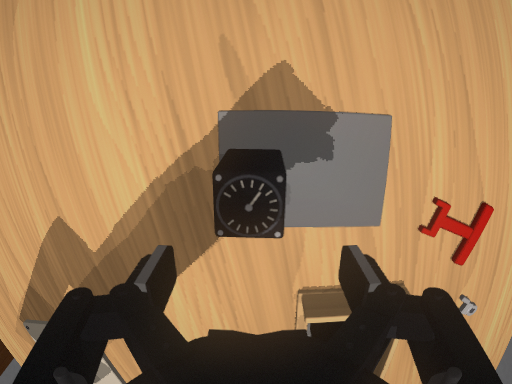

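{"method": "arm_command", "body": {
  "motion": [
    {"x": 0,"y": 0.004,"z": 0.008,"roll": -0.003,"fingers": 1},
    {"x": 0,"y": 0.008,"z": 0.016,"roll": -0.003,"fingers": 1},
    {"x": 0,"y": 0.008,"z": 0.018,"roll": -0.003,"fingers": 1},
    {"x": 0,"y": 0.008,"z": 0.018,"roll": -0.003,"fingers": 1},
    {"x": 0,"y": 0.008,"z": 0.018,"roll": -0.003,"fingers": 1},
    {"x": 0,"y": 0.008,"z": 0.018,"roll": -0.003,"fingers": 1},
    {"x": 0,"y": 0.008,"z": 0.018,"roll": -0.003,"fingers": 1},
    {"x": 0,"y": 0.008,"z": 0.018,"roll": -0.003,"fingers": 1},
    {"x": 0,"y": 0.008,"z": 0.018,"roll": 0,"fingers": 1},
    {"x": 0,"y": 0.008,"z": 0.018,"roll": 0,"fingers": 1},
    {"x": 0,"y": 0.008,"z": 0.018,"roll": 0,"fingers": 1},
    {"x": 0,"y": 0.008,"z": 0.018,"roll": 0,"fingers": 1},
    {"x": 0,"y": 0.004,"z": 0.01,"roll": 0,"fingers": 1},
    {"x": 0,"y": 0,"z": 0,"roll": 0,"fingers": 1}
  ]
}}

```text
clock: 11.1
eef_pos: [0.5171, 0.0646, 0.1773]
tool_rot: [-0.519, -0.46, 0.563, -0.449]
ft_force: [0.6, -0.2, -0.5]
grip_width: 0.0852
```

Run:
```python
from h import *
P=np.load('poses.npz');rk=P['rk'];mt=P['mt']
to(rp(-.029,.062,.077,rk),rk[2])
c=cam('top','t8.png');crop(c,'t8c.png',55,185,185,290,6)
c=cam('wrist','w8.png')
```

```text
tcp [0.5171 0.0646 0.1773] shift tool xyz [ 0.0994  0.0088 -0.017 ] roll 0.003 (or other way -3.139) tooly deg -10.0 tilt x [-0.059 -0.028 -0.998] j6 1.88 t 11.1 w 0.08519470237336316 F [ 0.6 -0.2 -0.5]
```

View pics/t8c.png

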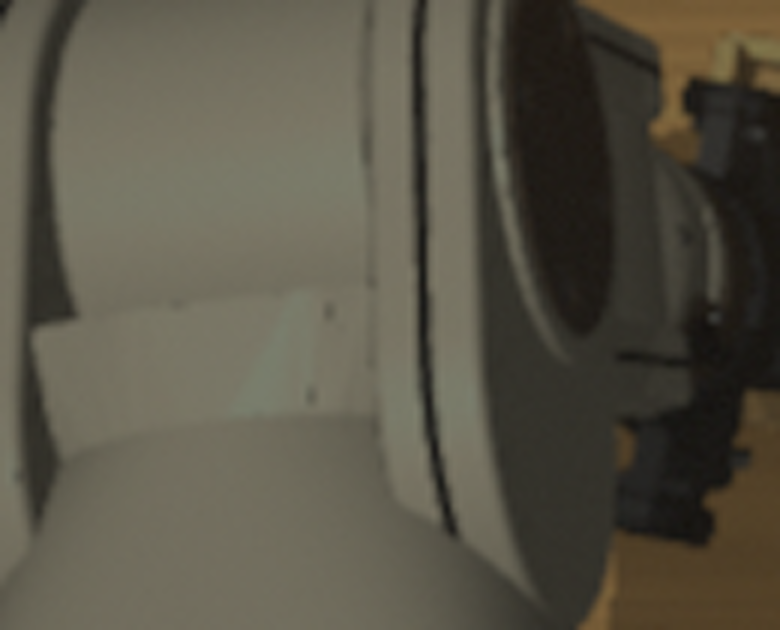

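View pics/w8.png

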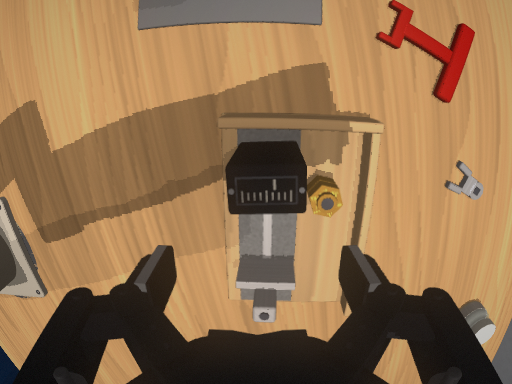

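{"method": "arm_command", "body": {
  "motion": [
    {"x": 0.02,"y": 0.003,"z": -0.006,"roll": 0,"fingers": 1},
    {"x": 0.0,"y": 0.003,"z": -0.006,"roll": 0,"fingers": 1},
    {"x": 0.0,"y": 0,"z": 0,"roll": 0,"fingers": 1}
  ]
}}

```text
clock: 11.45
eef_pos: [0.5237, 0.0796, 0.1569]
tool_rot: [-0.519, -0.462, 0.562, -0.449]
ft_force: [0.4, 0.7, -0.1]
grip_width: 0.0851
```

Run:
```python
from h import *
P=np.load('poses.npz');rk=P['rk'];mt=P['mt']
to(rp(-.029,.062,.077,rk),rk[2]); print(get_obs()['joint_pos'].round(4))
```

```text
tcp [0.5237 0.0796 0.1569] shift tool xyz [ 0.0799  0.0038 -0.0002] roll 0.007 (or other way -3.134) tooly deg -9.8 tilt x [-0.058 -0.025 -0.998] j6 1.9 t 11.45 w 0.0851124678314813 F [ 0.4  0.7 -0.1]
[ 0.1599  0.3893  0.014   1.2565 -0.016   1.9011]
```

{"method": "arm_command", "body": {
  "motion": [
    {"x": -0.02,"y": 0,"z": 0,"roll": 0,"fingers": 1}
  ]
}}

```text
clock: 11.53
eef_pos: [0.5216, 0.0808, 0.1734]
tool_rot: [-0.516, -0.464, 0.564, -0.448]
ft_force: [-1.8, -0.3, -0.3]
grip_width: 0.0854
```

Run:
```python
from h import *
P=np.load('poses.npz');rk=P['rk'];mt=P['mt']
to(rp(-.029,.062,.077,rk),rk[2]); print(get_obs()['joint_pos'].round(4))
```

```text
tcp [0.5216 0.0808 0.1734] shift tool xyz [ 0.0961  0.0078 -0.0002] roll 0.009 (or other way -3.133) tooly deg -9.7 tilt x [-0.067 -0.027 -0.997] j6 1.9 t 11.5333 w 0.08544625102388848 F [-1.8 -0.3 -0.3]
[ 0.1627  0.3822  0.0471  1.306  -0.0158  1.9019]
```

{"method": "arm_command", "body": {
  "motion": [
    {"x": 0.0,"y": 0,"z": 0,"roll": 0,"fingers": 1},
    {"x": 0.0,"y": 0,"z": 0,"roll": 0,"fingers": 1}
  ]
}}

```text
clock: 11.7
eef_pos: [0.5236, 0.0832, 0.1775]
tool_rot: [-0.517, -0.464, 0.561, -0.45]
ft_force: [-0.5, 0.2, -0.1]
grip_width: 0.0855
```

Run:
```python
from h import *
P=np.load('poses.npz');rk=P['rk'];mt=P['mt']
to(rp(-.029,.062,.077,rk),rk[2]); print(get_obs()['joint_pos'].round(4))
```

```text
tcp [0.5236 0.0832 0.1775] shift tool xyz [0.1005 0.0058 0.0027] roll 0.013 (or other way -3.129) tooly deg -9.5 tilt x [-0.061 -0.026 -0.998] j6 1.9 t 11.7 w 0.08546823682003546 F [-0.5  0.2 -0.1]
[ 0.1665  0.3793  0.0543  1.3099 -0.0155  1.902 ]
```

{"method": "arm_command", "body": {
  "motion": [
    {"x": 0.01,"y": 0,"z": 0,"roll": 0.003,"fingers": 1},
    {"x": 0.01,"y": 0,"z": 0,"roll": 0.003,"fingers": 1},
    {"x": 0.01,"y": 0,"z": 0,"roll": 0.003,"fingers": 1},
    {"x": 0.01,"y": 0,"z": 0,"roll": 0.003,"fingers": 1},
    {"x": 0.01,"y": 0,"z": 0,"roll": 0,"fingers": 1},
    {"x": 0.006,"y": 0,"z": 0,"roll": 0,"fingers": 1},
    {"x": 0,"y": 0,"z": 0,"roll": 0,"fingers": 1}
  ]
}}

```text
clock: 12.28
eef_pos: [0.5179, 0.0833, 0.1148]
tool_rot: [-0.519, -0.461, 0.564, -0.447]
ft_force: [-0.1, 0.2, 0.3]
grip_width: 0.0851
```

Run:
```python
from h import *
P=np.load('poses.npz');rk=P['rk'];mt=P['mt']
to(rp(-.029,.062,.078,rk),rk[2]); print(get_obs()['joint_pos'].round(4))
cam('wrist','w9.png')
```

```text
tcp [0.5179 0.0833 0.1148] shift tool xyz [0.0365 0.008  0.0039] roll 0.002 (or other way -3.139) tooly deg -10.1 tilt x [-0.062 -0.026 -0.998] j6 1.91 t 12.2833 w 0.08514705856204449 F [-0.1  0.2  0.3]
[ 0.1683  0.4173 -0.0607  1.1585 -0.0154  1.914 ]
```

View pics/w9.png

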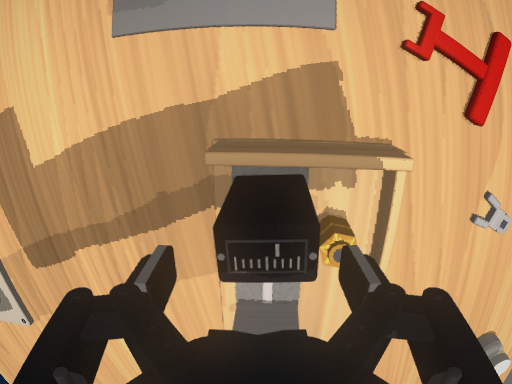

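{"method": "arm_command", "body": {
  "motion": [
    {"x": 0.007,"y": 0.003,"z": 0.001,"roll": 0,"fingers": 1},
    {"x": 0.008,"y": 0.003,"z": 0.001,"roll": 0,"fingers": 1},
    {"x": 0.008,"y": 0.003,"z": 0.001,"roll": 0,"fingers": 1},
    {"x": 0.006,"y": 0.001,"z": 0,"roll": 0,"fingers": 1},
    {"x": 0.003,"y": 0,"z": 0,"roll": 0,"fingers": 1},
    {"x": 0,"y": 0,"z": 0,"roll": 0,"fingers": 1}
  ]
}}

```text
clock: 12.83
eef_pos: [0.5273, 0.077, 0.08]
tool_rot: [-0.519, -0.461, 0.564, -0.448]
ft_force: [1.2, 0.6, -0.2]
grip_width: 0.0853
```

Run:
```python
from h import *
P=np.load('poses.npz');rk=P['rk'];mt=P['mt']
to(rp(-.029,.062,.078,rk),rk[2])
cam('wrist','w10.png')
```

```text
tcp [0.5273 0.077  0.08  ] shift tool xyz [ 0.0022 -0.0042  0.0007] roll 0.002 (or other way -3.140) tooly deg -10.1 tilt x [-0.06  -0.026 -0.998] j6 1.9 t 12.8333 w 0.08531862016548658 F [ 1.2  0.6 -0.2]
```

View pics/w10.png

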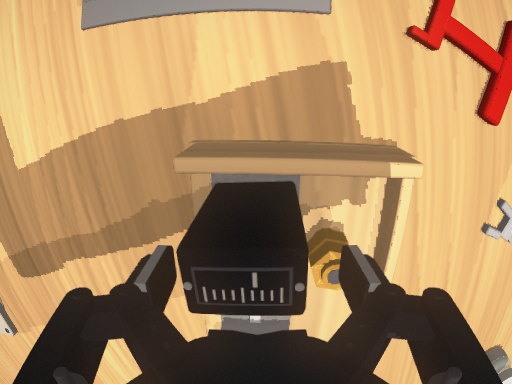

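{"method": "arm_command", "body": {
  "motion": [
    {"x": 0.001,"y": -0.003,"z": 0,"roll": 0,"fingers": 1},
    {"x": 0,"y": -0.002,"z": 0,"roll": 0,"fingers": 1},
    {"x": 0,"y": 0,"z": 0,"roll": 0,"fingers": 0.5},
    {"x": 0,"y": 0,"z": 0,"roll": 0,"fingers": 0},
    {"x": 0,"y": 0,"z": 0,"roll": 0,"fingers": 0},
    {"x": 0,"y": 0,"z": 0,"roll": 0,"fingers": 0},
    {"x": 0,"y": 0,"z": 0,"roll": 0,"fingers": 0},
    {"x": 0,"y": 0,"z": 0,"roll": 0,"fingers": 0}
  ]
}}

```text
clock: 13.55
eef_pos: [0.5223, 0.0785, 0.0811]
tool_rot: [-0.52, -0.461, 0.563, -0.448]
ft_force: [-0.0, 1.1, -0.5]
grip_width: 0.0595
```

{"method": "arm_command", "body": {
  "motion": [
    {"x": -0.006,"y": 0,"z": 0,"roll": 0,"fingers": 0},
    {"x": -0.01,"y": 0,"z": 0,"roll": 0,"fingers": 0},
    {"x": -0.012,"y": 0,"z": 0,"roll": 0,"fingers": 0},
    {"x": -0.012,"y": 0,"z": 0,"roll": 0,"fingers": 0},
    {"x": -0.012,"y": 0,"z": 0,"roll": 0,"fingers": 0},
    {"x": -0.012,"y": 0,"z": 0,"roll": 0,"fingers": 0},
    {"x": -0.012,"y": 0,"z": 0,"roll": 0,"fingers": 0},
    {"x": -0.01,"y": 0,"z": 0,"roll": 0,"fingers": 0},
    {"x": -0.006,"y": 0,"z": 0,"roll": 0,"fingers": 0},
    {"x": 0,"y": 0,"z": 0,"roll": 0,"fingers": 0}
  ]
}}

```text
clock: 14.38
eef_pos: [0.5259, 0.0807, 0.1798]
tool_rot: [-0.518, -0.462, 0.564, -0.447]
ft_force: [0.7, -0.0, -2.7]
grip_width: 0.0594
```

Run:
```python
from h import *
P=np.load('poses.npz');rk=P['rk'];mt=P['mt']
to(rp(.055,0,.16,mt),mt[2])
c=cam('side');crop(c,'s11.png',100,30,300,230,3)
```

```text
tcp [0.5259 0.0807 0.1798] shift tool xyz [ 0.0117  0.0079 -0.2113] roll 0.014 (or other way -3.127) tooly deg -10.1 tilt x [-0.063 -0.026 -0.998] j6 1.91 t 14.3833 w 0.05937293250549528 F [ 0.7 -0.  -2.7]
```

View pics/s11.png

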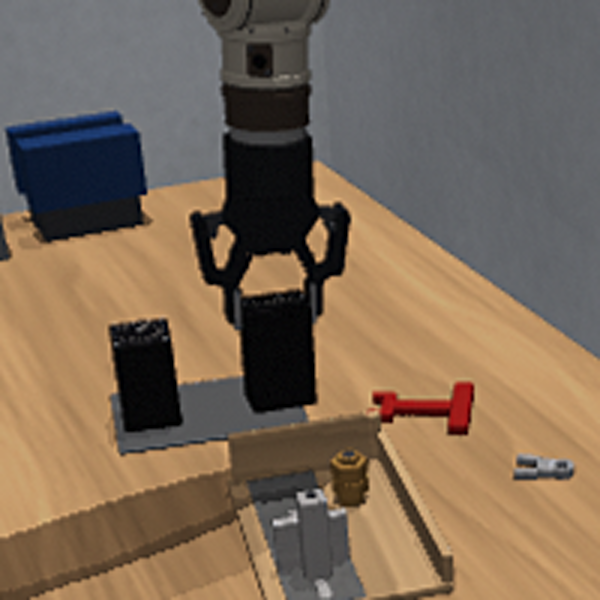

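{"method": "arm_command", "body": {
  "motion": [
    {"x": 0,"y": 0,"z": -0.004,"roll": 0,"fingers": 0},
    {"x": 0,"y": 0,"z": -0.008,"roll": 0,"fingers": 0},
    {"x": 0,"y": 0.001,"z": -0.012,"roll": 0.001,"fingers": 0},
    {"x": 0,"y": 0.001,"z": -0.012,"roll": 0.001,"fingers": 0},
    {"x": 0,"y": 0.001,"z": -0.012,"roll": 0.001,"fingers": 0},
    {"x": 0,"y": 0.001,"z": -0.012,"roll": 0.001,"fingers": 0},
    {"x": 0,"y": 0.001,"z": -0.012,"roll": 0.001,"fingers": 0},
    {"x": 0,"y": 0.001,"z": -0.012,"roll": 0.001,"fingers": 0},
    {"x": 0,"y": 0.001,"z": -0.012,"roll": 0.001,"fingers": 0},
    {"x": 0,"y": 0.001,"z": -0.012,"roll": 0.001,"fingers": 0},
    {"x": 0,"y": 0,"z": -0.012,"roll": 0.001,"fingers": 0},
    {"x": 0,"y": 0,"z": -0.012,"roll": 0.001,"fingers": 0},
    {"x": 0,"y": 0,"z": -0.012,"roll": 0.001,"fingers": 0},
    {"x": 0,"y": 0,"z": -0.012,"roll": 0,"fingers": 0},
    {"x": 0,"y": 0,"z": -0.012,"roll": 0,"fingers": 0},
    {"x": 0,"y": 0,"z": -0.01,"roll": 0,"fingers": 0},
    {"x": 0,"y": 0,"z": -0.006,"roll": 0,"fingers": 0},
    {"x": 0,"y": 0,"z": -0.003,"roll": 0,"fingers": 0},
    {"x": 0,"y": 0,"z": 0,"roll": 0,"fingers": 0}
  ]
}}

```text
clock: 16.02
eef_pos: [0.5682, 0.2861, 0.165]
tool_rot: [-0.517, -0.461, 0.569, -0.443]
ft_force: [0.7, -0.2, -2.9]
grip_width: 0.0593
```

Run:
```python
from h import *
P=np.load('poses.npz');rk=P['rk'];mt=P['mt']
to(rp(.055,0,.0811-.006,mt),mt[2])
c=cam('side');crop(c,'s12.png',100,30,300,230,3)
```

```text
tcp [0.5682 0.2861 0.165 ] shift tool xyz [ 0.0895  0.0069 -0.0047] roll 0.006 (or other way -3.136) tooly deg -10.6 tilt x [-0.072 -0.027 -0.997] j6 2.22 t 16.0167 w 0.05931422781560885 F [ 0.7 -0.2 -2.9]
```

View pics/s12.png

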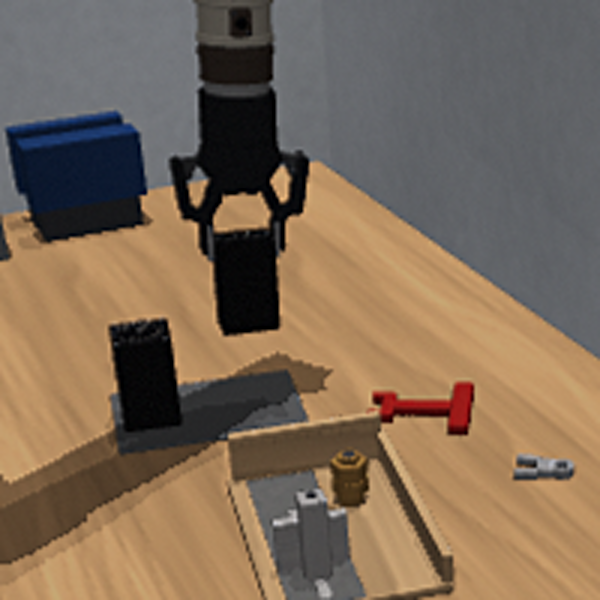

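{"method": "arm_command", "body": {
  "motion": [
    {"x": 0.006,"y": 0.001,"z": -0.001,"roll": 0,"fingers": 0},
    {"x": 0.01,"y": 0.001,"z": -0.001,"roll": 0,"fingers": 0},
    {"x": 0.01,"y": 0.001,"z": -0.001,"roll": 0,"fingers": 0},
    {"x": 0.01,"y": 0.001,"z": -0.001,"roll": 0,"fingers": 0},
    {"x": 0.01,"y": 0.001,"z": 0,"roll": 0,"fingers": 0},
    {"x": 0.01,"y": 0.001,"z": 0,"roll": 0,"fingers": 0},
    {"x": 0.01,"y": 0.001,"z": 0,"roll": 0,"fingers": 0},
    {"x": 0.008,"y": 0,"z": 0,"roll": 0,"fingers": 0},
    {"x": 0.004,"y": 0,"z": 0,"roll": 0,"fingers": 0},
    {"x": 0,"y": 0,"z": 0,"roll": 0,"fingers": 0}
  ]
}}

```text
clock: 16.9
eef_pos: [0.5688, 0.2816, 0.0759]
tool_rot: [-0.516, -0.459, 0.572, -0.441]
ft_force: [0.3, 0.5, -4.0]
grip_width: 0.0596
```

Run:
```python
from h import *
P=np.load('poses.npz');rk=P['rk'];mt=P['mt']
to(rp(.055,0,.0811-.006,mt),mt[2])
```

```text
tcp [0.5688 0.2816 0.0759] shift tool xyz [ 0.0006 -0.0003 -0.0054] roll 0.000 (or other way -3.141) tooly deg -10.9 tilt x [-0.077 -0.031 -0.997] j6 2.22 t 16.9 w 0.05961898938023231 F [ 0.3  0.5 -4. ]
```

{"method": "arm_command", "body": {
  "motion": [
    {"x": 0.001,"y": 0,"z": 0,"roll": 0,"fingers": 0},
    {"x": 0.001,"y": 0,"z": 0,"roll": 0,"fingers": 0},
    {"x": 0.001,"y": 0,"z": 0,"roll": 0,"fingers": 0}
  ]
}}

```text
clock: 17.15
eef_pos: [0.5689, 0.2818, 0.0758]
tool_rot: [-0.517, -0.459, 0.571, -0.442]
ft_force: [-2.2, -1.7, -0.1]
grip_width: 0.0591
```

{"method": "arm_command", "body": {
  "motion": [
    {"x": 0,"y": 0,"z": 0,"roll": 0,"fingers": 0.78},
    {"x": 0,"y": 0,"z": 0,"roll": 0,"fingers": 0.85},
    {"x": 0,"y": 0,"z": 0,"roll": 0,"fingers": 1},
    {"x": 0,"y": 0,"z": 0,"roll": 0,"fingers": 1},
    {"x": -0.006,"y": 0,"z": 0,"roll": 0,"fingers": 1},
    {"x": -0.01,"y": 0,"z": 0,"roll": 0,"fingers": 1},
    {"x": -0.012,"y": 0,"z": 0,"roll": 0,"fingers": 1},
    {"x": -0.012,"y": 0,"z": 0,"roll": 0,"fingers": 1},
    {"x": -0.012,"y": 0,"z": 0,"roll": 0,"fingers": 1},
    {"x": -0.012,"y": 0,"z": 0,"roll": 0,"fingers": 1},
    {"x": -0.012,"y": 0,"z": 0,"roll": 0,"fingers": 1},
    {"x": -0.012,"y": 0,"z": 0,"roll": 0,"fingers": 1},
    {"x": -0.006,"y": 0,"z": 0,"roll": 0,"fingers": 1},
    {"x": 0,"y": 0,"z": 0,"roll": 0,"fingers": 1}
  ]
}}

```text
clock: 18.32
eef_pos: [0.5806, 0.2869, 0.1862]
tool_rot: [-0.523, -0.458, 0.566, -0.443]
ft_force: [0.2, 0.2, -0.6]
grip_width: 0.0856
```

Run:
```python
from h import *
P=np.load('poses.npz');rk=P['rk'];mt=P['mt']
to(rp(.026,.0325,.2,rk),rk[2]+np.pi/2); print(get_obs()['joint_pos'].round(3))
c=cam('wrist','w13.png')
c=cam('side');crop(c,'s13.png',100,30,300,230,3)
```

```text
tcp [0.5806 0.2869 0.1862] shift tool xyz [-0.0077  0.0371  0.2463] roll 1.560 (or other way -1.581) tooly deg -10.8 tilt x [-0.06  -0.022 -0.998] j6 2.21 t 18.3167 w 0.08555838756210872 F [ 0.2  0.2 -0.6]
[0.456 0.617 0.461 1.478 0.006 2.214]
```

View pics/w13.png

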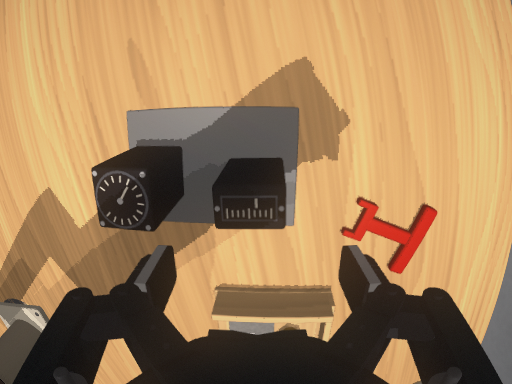

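View pics/s13.png

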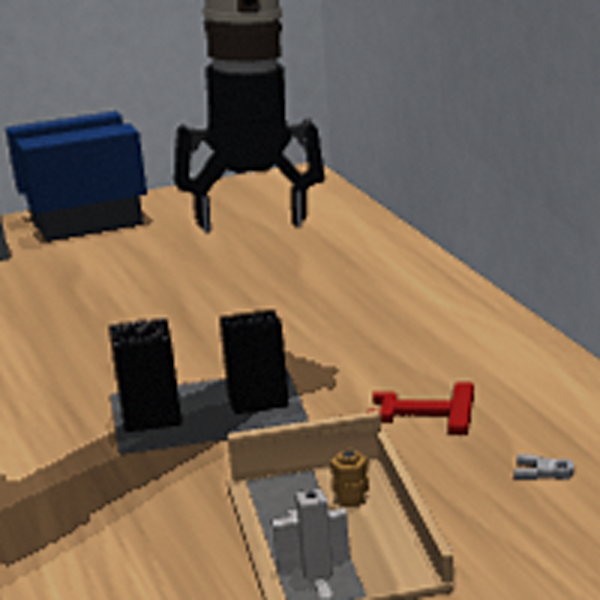

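{"method": "arm_command", "body": {
  "motion": [
    {"x": 0,"y": 0.001,"z": 0.006,"roll": 0,"fingers": 1},
    {"x": 0,"y": 0.002,"z": 0.01,"roll": 0,"fingers": 1},
    {"x": 0,"y": 0.002,"z": 0.014,"roll": 0,"fingers": 1},
    {"x": 0,"y": 0.002,"z": 0.014,"roll": 0,"fingers": 1},
    {"x": 0,"y": 0.002,"z": 0.014,"roll": 0,"fingers": 1},
    {"x": 0,"y": 0.002,"z": 0.014,"roll": 0,"fingers": 1},
    {"x": 0,"y": 0.002,"z": 0.014,"roll": 0,"fingers": 1},
    {"x": 0,"y": 0.002,"z": 0.014,"roll": 0,"fingers": 1},
    {"x": 0,"y": 0.002,"z": 0.014,"roll": 0,"fingers": 1},
    {"x": 0,"y": 0.002,"z": 0.014,"roll": 0,"fingers": 1},
    {"x": 0,"y": 0.002,"z": 0.014,"roll": 0,"fingers": 1},
    {"x": 0,"y": 0.002,"z": 0.014,"roll": 0,"fingers": 1},
    {"x": 0,"y": 0.002,"z": 0.014,"roll": 0,"fingers": 1},
    {"x": 0,"y": 0.002,"z": 0.014,"roll": 0,"fingers": 1},
    {"x": 0,"y": 0.002,"z": 0.014,"roll": 0,"fingers": 1},
    {"x": 0,"y": 0.002,"z": 0.014,"roll": 0,"fingers": 1},
    {"x": 0,"y": 0.002,"z": 0.014,"roll": 0,"fingers": 1},
    {"x": 0,"y": 0.002,"z": 0.01,"roll": 0,"fingers": 1},
    {"x": 0,"y": 0,"z": 0.004,"roll": 0,"fingers": 1}
  ]
}}

```text
clock: 20.0
eef_pos: [0.5647, 0.0154, 0.1882]
tool_rot: [-0.52, -0.457, 0.57, -0.442]
ft_force: [-0.4, 1.2, -0.3]
grip_width: 0.0852
```

{"method": "arm_command", "body": {
  "motion": [
    {"x": 0,"y": 0,"z": 0,"roll": -0.06,"fingers": 1},
    {"x": 0,"y": 0,"z": 0,"roll": -0.12,"fingers": 1},
    {"x": 0,"y": 0,"z": 0,"roll": -0.12,"fingers": 1},
    {"x": 0,"y": 0,"z": 0,"roll": -0.12,"fingers": 1},
    {"x": 0,"y": 0,"z": 0,"roll": -0.12,"fingers": 0.8},
    {"x": 0,"y": 0,"z": 0,"roll": -0.12,"fingers": 0.7},
    {"x": 0,"y": 0,"z": 0,"roll": -0.12,"fingers": 0.7},
    {"x": 0,"y": 0,"z": 0,"roll": -0.12,"fingers": 0.7},
    {"x": 0,"y": 0,"z": 0,"roll": -0.12,"fingers": 0.7},
    {"x": 0,"y": 0,"z": 0,"roll": -0.12,"fingers": 0.7},
    {"x": 0,"y": 0,"z": 0,"roll": -0.12,"fingers": 0.7},
    {"x": 0,"y": 0,"z": 0,"roll": -0.12,"fingers": 0.7},
    {"x": 0,"y": 0,"z": 0,"roll": -0.12,"fingers": 0.7},
    {"x": 0,"y": 0,"z": 0,"roll": -0.06,"fingers": 0.7},
    {"x": 0,"y": 0,"z": 0,"roll": 0,"fingers": 0.7}
  ]
}}

```text
clock: 21.25
eef_pos: [0.5641, 0.0133, 0.1893]
tool_rot: [0.038, 0.728, -0.058, 0.682]
ft_force: [-0.1, -0.1, 0.4]
grip_width: 0.0601
```

Run:
```python
from h import *
P=np.load('poses.npz');rk=P['rk'];mt=P['mt']
c=load('wrist')
for n,u,v in [('A',122,199),('E',250,207)]: print(n,inr(wray(c,u,v,.104),mt))
for u,v in [(128,110),(298,106)]: print('mat corner',inr(wray(c,u,v,.004),mt))
to(rp(.026,.0325,.021,rk),rk[2]+np.pi/2); print(get_obs()['joint_pos'].round(3))
c=cam('wrist','w14.png')
for n in ['top']: cam(n,'t14.png')
```

```text
A [-0.0578 -0.0039]
E [ 0.0567 -0.0078]
mat corner [-0.0949  0.0688]
mat corner [0.1007 0.0685]
tcp [0.5641 0.0133 0.1893] shift tool xyz [0.1668 0.0311 0.0146] roll 0.042 (or other way -3.099) tooly deg 82.2 tilt x [-0.066 -0.023 -0.998] j6 0.17 t 21.25 w 0.06005656829534053 F [-0.1 -0.1  0.4]
[ 0.035  0.442  0.181  1.376 -0.021  0.172]
```

View pics/w14.png

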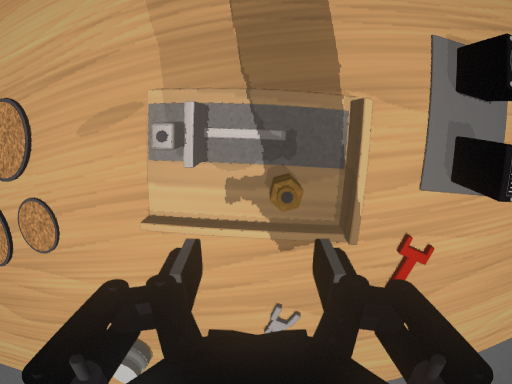

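View pics/t14.png

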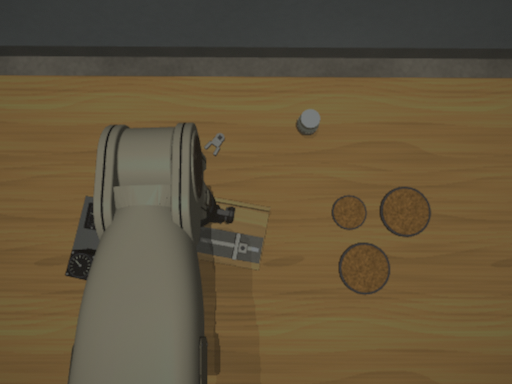

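{"method": "arm_command", "body": {
  "motion": [
    {"x": 0.005,"y": 0.004,"z": 0.002,"roll": 0.01,"fingers": 0.7},
    {"x": 0.01,"y": 0.006,"z": 0.003,"roll": 0.01,"fingers": 0.7},
    {"x": 0.012,"y": 0.006,"z": 0.003,"roll": 0.01,"fingers": 0.7},
    {"x": 0.012,"y": 0.006,"z": 0.003,"roll": 0.01,"fingers": 0.7},
    {"x": 0.012,"y": 0.006,"z": 0.003,"roll": 0,"fingers": 0.7},
    {"x": 0.012,"y": 0.003,"z": 0,"roll": 0,"fingers": 0.7},
    {"x": 0.012,"y": 0,"z": 0,"roll": 0,"fingers": 0.7},
    {"x": 0.01,"y": 0,"z": 0,"roll": 0,"fingers": 0.7},
    {"x": 0.004,"y": 0,"z": 0,"roll": 0,"fingers": 0.7},
    {"x": 0,"y": 0,"z": 0,"roll": 0,"fingers": 0.7}
  ]
}}

```text
clock: 22.18
eef_pos: [0.5784, 0.0451, 0.0872]
tool_rot: [0.058, 0.727, -0.078, 0.68]
ft_force: [-0.6, -0.2, -0.0]
grip_width: 0.0599
```

Run:
```python
from h import *
P=np.load('poses.npz');rk=P['rk'];mt=P['mt']
to(rp(.026,.0325,.021,rk),rk[2]+np.pi/2); print(get_obs()['joint_pos'].round(3))
c=cam('wrist','w15.png')
```

```text
tcp [0.5784 0.0451 0.0872] shift tool xyz [ 0.0667 -0.0057 -0.001 ] roll -0.014 (or other way 3.128) tooly deg 79.0 tilt x [-0.068 -0.022 -0.997] j6 0.28 t 22.1833 w 0.05989438953134409 F [-0.6 -0.2 -0. ]
[ 0.086  0.546  0.073  1.168 -0.016  0.28 ]
```

View pics/w15.png

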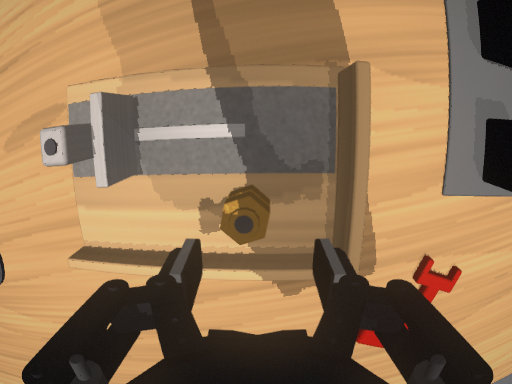

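{"method": "arm_command", "body": {
  "motion": [
    {"x": 0.006,"y": -0.002,"z": 0,"roll": -0.007,"fingers": 0.7},
    {"x": 0.01,"y": -0.002,"z": 0,"roll": -0.007,"fingers": 0.7},
    {"x": 0.01,"y": -0.002,"z": 0,"roll": 0,"fingers": 0.7},
    {"x": 0.01,"y": 0,"z": 0,"roll": 0,"fingers": 0.7},
    {"x": 0.008,"y": 0,"z": 0,"roll": 0,"fingers": 0.7},
    {"x": 0.004,"y": 0,"z": 0,"roll": 0,"fingers": 0.7},
    {"x": 0,"y": 0,"z": 0,"roll": 0,"fingers": 0.7}
  ]
}}

```text
clock: 22.82
eef_pos: [0.5751, 0.0373, 0.0365]
tool_rot: [0.054, 0.726, -0.073, 0.682]
ft_force: [-0.8, -0.3, -0.6]
grip_width: 0.0597
```

Run:
```python
from h import *
P=np.load('poses.npz');rk=P['rk'];mt=P['mt']
to(rp(.026,.0325,.021,rk),rk[2]+np.pi/2); print(get_obs()['joint_pos'].round(3))
c=cam('wrist','w16.png')
c=cam('side');crop(c,'s16.png',120,60,300,250,3)
```

```text
tcp [0.5751 0.0373 0.0365] shift tool xyz [ 0.0156  0.0009 -0.0026] roll -0.000 (or other way 3.141) tooly deg 79.8 tilt x [-0.064 -0.022 -0.998] j6 0.25 t 22.8167 w 0.05971104269775478 F [-0.8 -0.3 -0.6]
[ 0.074  0.587 -0.003  1.047 -0.017  0.253]
```

View pics/w16.png

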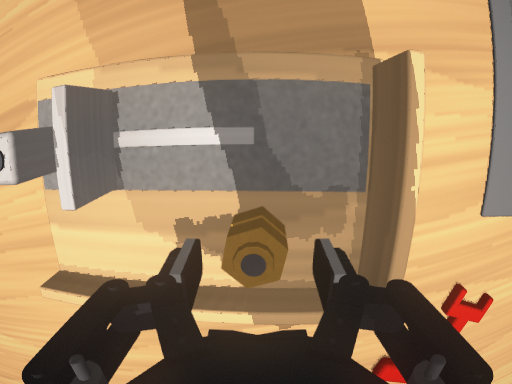

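View pics/s16.png

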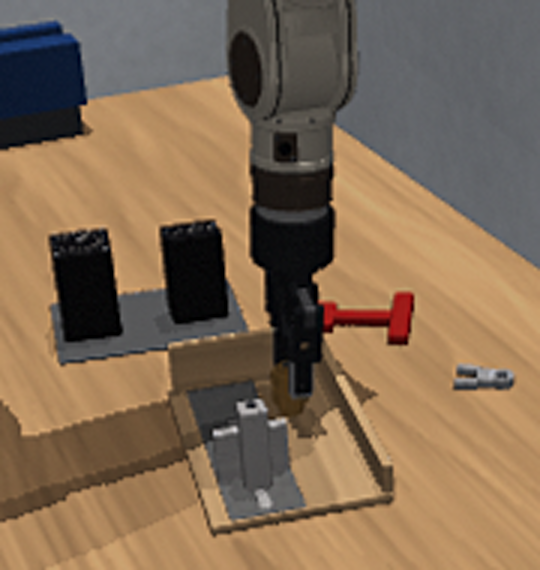

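{"method": "arm_command", "body": {
  "motion": [
    {"x": 0.006,"y": 0,"z": -0.002,"roll": 0,"fingers": 0.7},
    {"x": 0.005,"y": 0,"z": -0.001,"roll": 0,"fingers": 0.7},
    {"x": 0.001,"y": 0,"z": 0,"roll": 0,"fingers": 0.5},
    {"x": 0,"y": 0,"z": 0,"roll": 0,"fingers": 0.2},
    {"x": 0,"y": 0,"z": 0,"roll": 0,"fingers": 0},
    {"x": 0,"y": 0,"z": 0,"roll": 0,"fingers": 0},
    {"x": 0,"y": 0,"z": 0,"roll": 0,"fingers": 0},
    {"x": 0,"y": 0,"z": 0,"roll": 0,"fingers": 0},
    {"x": 0,"y": 0,"z": 0,"roll": 0,"fingers": 0}
  ]
}}

```text
clock: 23.67
eef_pos: [0.5733, 0.0381, 0.0264]
tool_rot: [0.054, 0.724, -0.072, 0.684]
ft_force: [-0.5, -0.5, 0.0]
grip_width: 0.0306
```

Run:
```python
from h import *
P=np.load('poses.npz');rk=P['rk'];mt=P['mt']
to([.5856,-.3347,.15]); print(get_obs()['joint_pos'].round(3))
c=cam('wrist','w17.png')
```

```text
tcp [0.5733 0.0381 0.0264] shift tool xyz [-0.116  -0.3684  0.0718]  tooly deg 79.8 tilt x [-0.059 -0.021 -0.998] j6 0.25 t 23.6667 w 0.030591760438048263 F [-0.5 -0.5  0. ]
[ 0.075  0.591 -0.025  1.015 -0.017  0.254]
```

View pics/w17.png

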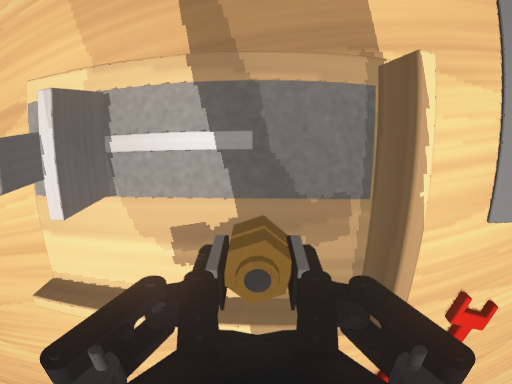

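{"method": "arm_command", "body": {
  "motion": [
    {"x": -0.006,"y": 0,"z": 0,"roll": 0,"fingers": 0},
    {"x": -0.01,"y": 0,"z": 0,"roll": 0,"fingers": 0},
    {"x": -0.012,"y": 0,"z": 0,"roll": 0,"fingers": 0},
    {"x": -0.012,"y": 0,"z": 0,"roll": 0,"fingers": 0},
    {"x": -0.012,"y": 0,"z": 0,"roll": 0,"fingers": 0},
    {"x": -0.012,"y": 0,"z": 0,"roll": 0,"fingers": 0},
    {"x": -0.012,"y": 0,"z": 0,"roll": 0,"fingers": 0},
    {"x": -0.012,"y": 0,"z": 0,"roll": 0,"fingers": 0},
    {"x": -0.01,"y": 0,"z": 0,"roll": 0,"fingers": 0},
    {"x": -0.006,"y": 0,"z": 0,"roll": 0,"fingers": 0},
    {"x": 0,"y": 0,"z": 0,"roll": 0,"fingers": 0}
  ]
}}

```text
clock: 24.63
eef_pos: [0.5794, 0.0408, 0.1409]
tool_rot: [0.054, 0.724, -0.072, 0.684]
ft_force: [0.7, 0.4, -1.2]
grip_width: 0.0308
```

Run:
```python
from h import *
to([.5856,-.3347,.12]); print(get_obs()['joint_pos'].round(3))
c=cam('side');crop(c,'s18.png',120,60,300,250,3)
```

```text
tcp [0.5794 0.0408 0.1409] shift tool xyz [ 0.0283 -0.3677  0.0741]  tooly deg 79.8 tilt x [-0.059 -0.021 -0.998] j6 0.26 t 24.6333 w 0.030814330309665773 F [ 0.7  0.4 -1.2]
[ 0.079  0.498  0.142  1.275 -0.016  0.258]
```

View pics/s18.png

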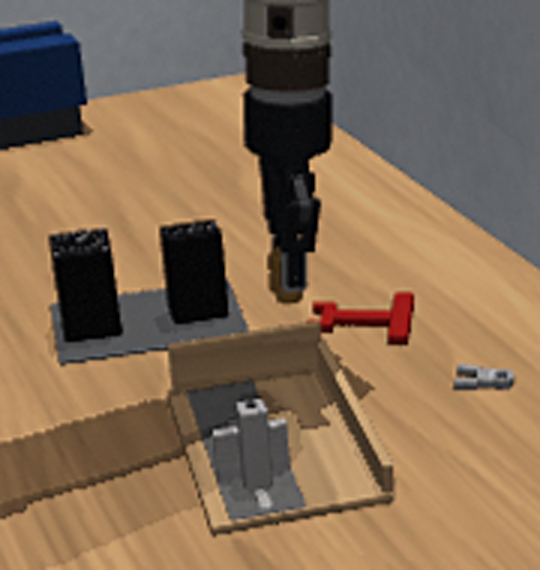

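{"method": "arm_command", "body": {
  "motion": [
    {"x": 0,"y": -0.005,"z": 0.001,"roll": 0,"fingers": 0},
    {"x": 0,"y": -0.01,"z": 0.002,"roll": 0,"fingers": 0},
    {"x": 0,"y": -0.014,"z": 0.003,"roll": 0,"fingers": 0},
    {"x": 0,"y": -0.014,"z": 0.003,"roll": 0,"fingers": 0},
    {"x": 0,"y": -0.014,"z": 0.003,"roll": 0,"fingers": 0},
    {"x": 0,"y": -0.014,"z": 0.003,"roll": 0,"fingers": 0},
    {"x": 0,"y": -0.014,"z": 0.003,"roll": 0,"fingers": 0},
    {"x": 0,"y": -0.014,"z": 0.003,"roll": 0,"fingers": 0},
    {"x": 0,"y": -0.014,"z": 0.003,"roll": 0,"fingers": 0},
    {"x": 0,"y": -0.014,"z": 0.003,"roll": 0,"fingers": 0},
    {"x": 0,"y": -0.014,"z": 0.003,"roll": 0,"fingers": 0},
    {"x": 0,"y": -0.014,"z": 0.003,"roll": 0,"fingers": 0},
    {"x": 0,"y": -0.014,"z": 0.003,"roll": 0,"fingers": 0},
    {"x": 0,"y": -0.014,"z": 0.003,"roll": 0,"fingers": 0},
    {"x": 0,"y": -0.014,"z": 0.003,"roll": 0,"fingers": 0},
    {"x": 0,"y": -0.014,"z": 0.003,"roll": 0,"fingers": 0},
    {"x": 0,"y": -0.014,"z": 0.003,"roll": 0,"fingers": 0},
    {"x": 0,"y": -0.014,"z": 0.003,"roll": 0,"fingers": 0},
    {"x": 0,"y": -0.014,"z": 0.003,"roll": 0,"fingers": 0},
    {"x": 0,"y": -0.014,"z": 0.003,"roll": 0,"fingers": 0}
  ]
}}

```text
clock: 26.35
eef_pos: [0.5745, -0.2577, 0.1293]
tool_rot: [0.054, 0.735, -0.073, 0.672]
ft_force: [0.5, -0.3, -1.7]
grip_width: 0.0307
```

Run:
```python
from h import *
to([.5856,-.3347,.12]); print(get_obs()['joint_pos'].round(3))
```

```text
tcp [ 0.5745 -0.2577  0.1293] shift tool xyz [ 0.0097 -0.0734  0.0256]  tooly deg 79.7 tilt x [-0.092 -0.019 -0.996] j6 -0.21 t 26.35 w 0.03065765919193964 F [ 0.5 -0.3 -1.7]
[-0.396  0.617  0.31   1.342 -0.053 -0.214]
```

{"method": "arm_command", "body": {
  "motion": [
    {"x": 0,"y": -0.01,"z": 0.004,"roll": 0,"fingers": 0},
    {"x": 0,"y": -0.01,"z": 0.004,"roll": 0,"fingers": 0},
    {"x": 0,"y": -0.01,"z": 0.004,"roll": 0,"fingers": 0},
    {"x": 0,"y": -0.01,"z": 0.004,"roll": 0,"fingers": 0},
    {"x": 0,"y": -0.009,"z": 0.004,"roll": 0,"fingers": 0},
    {"x": 0,"y": -0.006,"z": 0.003,"roll": 0,"fingers": 0},
    {"x": 0,"y": -0.003,"z": 0.002,"roll": 0,"fingers": 0},
    {"x": 0,"y": 0,"z": 0,"roll": 0,"fingers": 0}
  ]
}}

```text
clock: 27.02
eef_pos: [0.5897, -0.3308, 0.1286]
tool_rot: [0.055, 0.735, -0.075, 0.672]
ft_force: [-0.3, -0.1, -1.3]
grip_width: 0.0306
```

Run:
```python
from h import *
to([.5856,-.3347,.0264-.004]); print(get_obs()['joint_pos'].round(3))
c=cam('wrist','w19.png')
```

```text
tcp [ 0.5897 -0.3308  0.1286] shift tool xyz [ 0.1062 -0.0009  0.0058]  tooly deg 79.5 tilt x [-0.091 -0.019 -0.996] j6 -0.3 t 27.0167 w 0.030557192360932645 F [-0.3 -0.1 -1.3]
[-0.485  0.712  0.479  1.41  -0.059 -0.298]
```

View pics/w19.png

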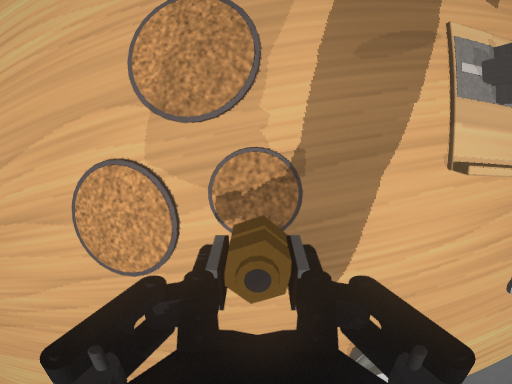

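Run:
```python
from h import *
c=load('wrist')
print('pad',wray(c,255,192,.006).round(4)); print('union top',wray(c,257,280,.1626).round(4))
R=cv2.Rodrigues(c['rvec'])[0]; print('cam',(-R.T@c['tvec'].ravel()).round(3))
```

```text
pad [ 0.5849 -0.3372  0.006 ]
union top [ 0.5911 -0.3305  0.1626]
cam [ 0.528 -0.314  0.278]
```

{"method": "arm_command", "body": {
  "motion": [
    {"x": 0.006,"y": -0.001,"z": 0.001,"roll": 0,"fingers": 0},
    {"x": 0.01,"y": -0.001,"z": 0.001,"roll": 0,"fingers": 0},
    {"x": 0.012,"y": 0,"z": 0.001,"roll": 0,"fingers": 0},
    {"x": 0.012,"y": 0,"z": 0.001,"roll": 0,"fingers": 0},
    {"x": 0.012,"y": 0,"z": 0.001,"roll": 0,"fingers": 0},
    {"x": 0.012,"y": 0,"z": 0,"roll": 0,"fingers": 0},
    {"x": 0.01,"y": 0,"z": 0,"roll": 0,"fingers": 0},
    {"x": 0.008,"y": 0,"z": 0,"roll": 0,"fingers": 0},
    {"x": 0.004,"y": 0,"z": 0,"roll": 0,"fingers": 0},
    {"x": 0,"y": 0,"z": 0,"roll": 0,"fingers": 0}
  ]
}}

```text
clock: 27.9
eef_pos: [0.5849, -0.3293, 0.0333]
tool_rot: [0.054, 0.736, -0.071, 0.671]
ft_force: [-0.7, 0.1, -2.3]
grip_width: 0.0305
```

Run:
```python
from h import *
to([.5855,-.336,.0264-.004]); print(get_obs()['joint_pos'].round(3))
c=cam('side');crop(c,'s20.png',200,160,380,350,3)
```

```text
tcp [ 0.5849 -0.3293  0.0333] shift tool xyz [ 0.0109 -0.0061  0.0027]  tooly deg 79.9 tilt x [-0.095 -0.016 -0.995] j6 -0.31 t 27.9 w 0.0304679881641501 F [-0.7  0.1 -2.3]
[-0.486  0.771  0.335  1.211 -0.058 -0.307]
```

View pics/s20.png

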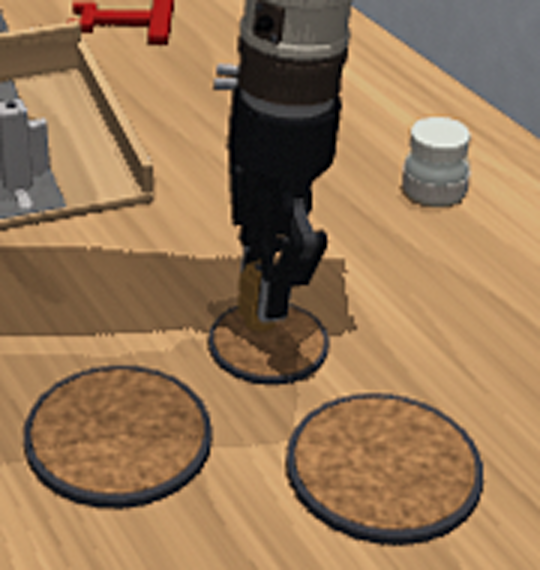

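{"method": "arm_command", "body": {
  "motion": [
    {"x": 0.003,"y": -0.003,"z": 0.002,"roll": 0,"fingers": 0},
    {"x": 0.003,"y": -0.003,"z": 0.002,"roll": 0,"fingers": 0},
    {"x": 0.002,"y": 0,"z": 0.001,"roll": 0,"fingers": 0},
    {"x": 0.001,"y": 0,"z": 0,"roll": 0,"fingers": 0},
    {"x": 0,"y": 0,"z": 0,"roll": 0,"fingers": 0}
  ]
}}

```text
clock: 28.37
eef_pos: [0.5907, -0.3383, 0.0265]
tool_rot: [0.053, 0.734, -0.072, 0.673]
ft_force: [0.3, -0.4, -2.4]
grip_width: 0.0306
```

Run:
```python
from h import *
to([.587,-.336,.0264-.004])
```

```text
tcp [ 0.5907 -0.3383  0.0265] shift tool xyz [ 0.0044  0.0018 -0.0037]  tooly deg 79.9 tilt x [-0.089 -0.019 -0.996] j6 -0.31 t 28.3667 w 0.030648192581211892 F [ 0.3 -0.4 -2.4]
```

{"method": "arm_command", "body": {
  "motion": [
    {"x": 0.001,"y": 0.001,"z": -0.002,"roll": 0,"fingers": 0},
    {"x": 0.001,"y": 0,"z": -0.001,"roll": 0,"fingers": 0},
    {"x": 0.001,"y": 0,"z": 0,"roll": 0,"fingers": 0}
  ]
}}

```text
clock: 28.62
eef_pos: [0.5879, -0.3372, 0.0245]
tool_rot: [0.053, 0.734, -0.072, 0.673]
ft_force: [-0.1, 0.1, -1.7]
grip_width: 0.0308
```

Run:
```python
from h import *
to([.587,-.336,.0264-.004])
```

```text
tcp [ 0.5879 -0.3372  0.0245] shift tool xyz [ 0.0021  0.0011 -0.001 ]  tooly deg 79.9 tilt x [-0.088 -0.02  -0.996] j6 -0.31 t 28.6167 w 0.0307518953056368 F [-0.1  0.1 -1.7]
```

{"method": "arm_command", "body": {
  "motion": [
    {"x": 0.001,"y": 0,"z": 0,"roll": 0,"fingers": 0},
    {"x": 0.001,"y": 0,"z": 0,"roll": 0,"fingers": 0},
    {"x": 0.001,"y": 0,"z": 0,"roll": 0,"fingers": 0}
  ]
}}

```text
clock: 28.87
eef_pos: [0.5877, -0.3372, 0.0224]
tool_rot: [0.053, 0.734, -0.073, 0.674]
ft_force: [-1.9, 0.9, 6.6]
grip_width: 0.0306
```

Contact (6.6 N). Now I open gently and back off upward.

{"method": "arm_command", "body": {
  "motion": [
    {"x": 0,"y": 0,"z": 0,"roll": 0,"fingers": 0.42},
    {"x": 0,"y": 0,"z": 0,"roll": 0,"fingers": 0.5},
    {"x": 0,"y": 0,"z": 0,"roll": 0,"fingers": 0.6},
    {"x": 0,"y": 0,"z": 0,"roll": 0,"fingers": 0.7},
    {"x": -0.006,"y": 0,"z": 0,"roll": 0,"fingers": 0.7},
    {"x": -0.01,"y": 0,"z": 0,"roll": 0,"fingers": 0.7},
    {"x": -0.012,"y": 0,"z": 0,"roll": 0,"fingers": 0.7},
    {"x": -0.012,"y": 0,"z": 0,"roll": 0,"fingers": 0.7},
    {"x": -0.012,"y": 0,"z": 0,"roll": 0,"fingers": 0.7},
    {"x": -0.012,"y": 0,"z": 0,"roll": 0,"fingers": 0.7},
    {"x": -0.012,"y": 0,"z": 0,"roll": 0,"fingers": 0.7},
    {"x": -0.012,"y": 0,"z": 0,"roll": 0,"fingers": 0.7},
    {"x": -0.012,"y": 0,"z": 0,"roll": 0,"fingers": 0.7},
    {"x": -0.012,"y": 0,"z": 0,"roll": 0,"fingers": 0.7},
    {"x": -0.012,"y": 0,"z": 0,"roll": 0,"fingers": 0.7},
    {"x": -0.01,"y": 0,"z": 0,"roll": 0,"fingers": 0.7},
    {"x": -0.005,"y": 0,"z": 0,"roll": 0,"fingers": 0.7},
    {"x": 0,"y": 0,"z": 0,"roll": 0,"fingers": 0.7}
  ]
}}

```text
clock: 30.37
eef_pos: [0.6031, -0.3349, 0.1818]
tool_rot: [0.051, 0.729, -0.074, 0.678]
ft_force: [-0.2, 0.7, 0.4]
grip_width: 0.0599
```

Run:
```python
from h import *
P=np.load('poses.npz');mt=P['mt']
to(rp(-.058,-.004,.19,mt),mt[2])
c=cam('wrist','w21.png');crop(c,'w21c.png',170,150,340,320,4)
c=cam('side');crop(c,'s21.png',200,180,380,350,4)
```

```text
tcp [ 0.6031 -0.3349  0.1818] shift tool xyz [-0.0142  0.603  -0.2569] roll -1.557 (or other way 1.584) tooly deg 79.9 tilt x [-0.075 -0.027 -0.997] j6 -0.3 t 30.3667 w 0.05992732501191052 F [-0.2  0.7  0.4]
```

View pics/w21c.png

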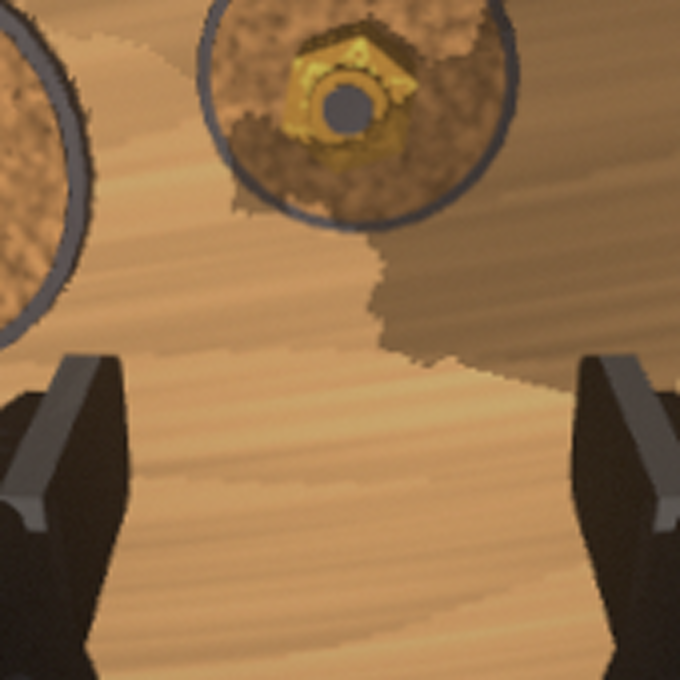

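View pics/s21.png

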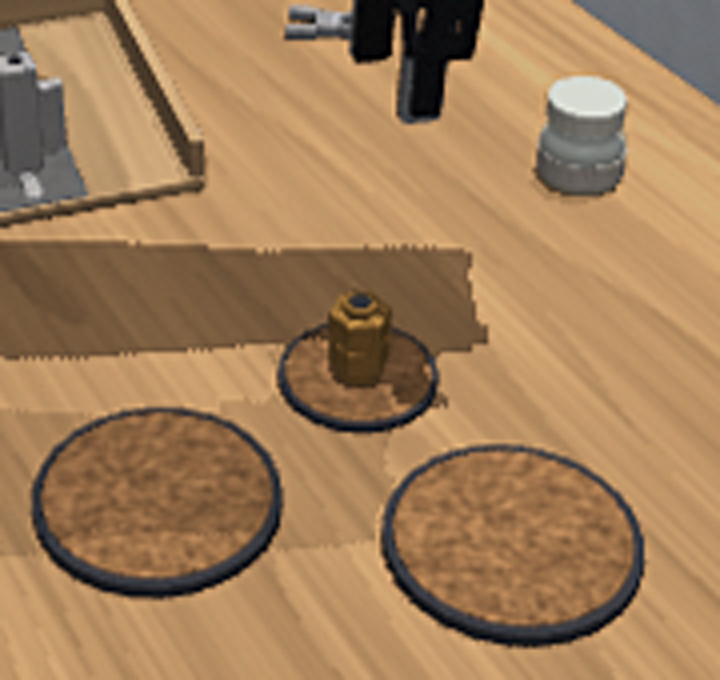

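Run:
```python
from h import *
c=load('side')
print('union',ray(c,200+360.5/4-.5,180+301.5/4-.5,.056).round(4),'pad',ray(c,200+359/4-.5,180+378/4-.5,.006).round(4))
c=load('wrist'); print('union',wray(c,170+350/4-.5,150+108/4-.5,.056).round(4),'padL',wray(c,170+200/4-.5,150+75/4-.5,.006).round(4),'padR',wray(c,170+518/4-.5,150+75/4-.5,.006).round(4),'bottom',wray(c,170+355/4-.5,150+229/4-.5,.006).round(4))
```

```text
union [ 0.5853 -0.3379  0.056 ] pad [ 0.583  -0.3425  0.006 ]
union [ 0.5865 -0.338   0.056 ] padL [ 0.5789 -0.3813  0.006 ] padR [ 0.5938 -0.2943  0.006 ] bottom [ 0.6299 -0.3464  0.006 ]
```

Step 2 looks good: the fitting stands within 2 to 5 mm of the pad's centre, upright. Next I turn back and return to the mat.

{"method": "arm_command", "body": {
  "motion": [
    {"x": 0,"y": 0.006,"z": -0.004,"roll": 0,"fingers": 1},
    {"x": 0,"y": 0.012,"z": -0.006,"roll": 0,"fingers": 1},
    {"x": 0,"y": 0.02,"z": -0.008,"roll": 0,"fingers": 1},
    {"x": 0,"y": 0.02,"z": -0.008,"roll": 0,"fingers": 1},
    {"x": 0,"y": 0.02,"z": -0.008,"roll": 0,"fingers": 1},
    {"x": 0,"y": 0.02,"z": -0.008,"roll": 0,"fingers": 1},
    {"x": 0,"y": 0.02,"z": -0.008,"roll": 0,"fingers": 1},
    {"x": 0,"y": 0.02,"z": -0.008,"roll": 0,"fingers": 1},
    {"x": 0,"y": 0.02,"z": -0.008,"roll": 0,"fingers": 1},
    {"x": 0,"y": 0.02,"z": -0.008,"roll": 0,"fingers": 1},
    {"x": 0,"y": 0.02,"z": -0.008,"roll": 0,"fingers": 1},
    {"x": 0,"y": 0.02,"z": -0.008,"roll": 0,"fingers": 1},
    {"x": 0,"y": 0.02,"z": -0.008,"roll": 0,"fingers": 1},
    {"x": 0,"y": 0.02,"z": -0.008,"roll": 0,"fingers": 1},
    {"x": 0,"y": 0.02,"z": -0.008,"roll": 0,"fingers": 1},
    {"x": 0,"y": 0.02,"z": -0.008,"roll": 0,"fingers": 1},
    {"x": 0,"y": 0.02,"z": -0.008,"roll": 0,"fingers": 1},
    {"x": 0,"y": 0.014,"z": -0.006,"roll": 0,"fingers": 1},
    {"x": 0,"y": 0.008,"z": -0.004,"roll": 0,"fingers": 1},
    {"x": 0,"y": 0,"z": 0,"roll": 0,"fingers": 1}
  ]
}}

```text
clock: 32.13
eef_pos: [0.4988, 0.0485, 0.159]
tool_rot: [0.054, 0.744, -0.072, 0.662]
ft_force: [0.5, -0.2, 0.5]
grip_width: 0.0854
```

Run:
```python
from h import *
P=np.load('poses.npz');mt=P['mt']
to(rp(-.058,-.004,.19,mt),mt[2]);print(get_obs()['joint_pos'].round(3))
```

```text
tcp [0.4988 0.0485 0.159 ] shift tool xyz [-0.03    0.2433 -0.0895] roll -1.558 (or other way 1.584) tooly deg 79.9 tilt x [-0.117 -0.016 -0.993] j6 0.28 t 32.1333 w 0.08544330143400423 F [ 0.5 -0.2  0.5]
[ 9.900e-02  3.790e-01 -1.000e-03  1.309e+00 -4.000e-03  2.790e-01]
```

{"method": "arm_command", "body": {
  "motion": [
    {"x": -0.02,"y": 0,"z": 0,"roll": 0,"fingers": 1},
    {"x": -0.03,"y": 0,"z": 0,"roll": 0,"fingers": 1},
    {"x": -0.03,"y": 0,"z": 0,"roll": 0,"fingers": 1},
    {"x": -0.03,"y": 0,"z": 0,"roll": 0,"fingers": 1},
    {"x": -0.01,"y": 0,"z": 0,"roll": 0,"fingers": 1},
    {"x": 0,"y": 0,"z": 0,"roll": 0,"fingers": 1}
  ]
}}

```text
clock: 32.63
eef_pos: [0.5091, 0.0472, 0.278]
tool_rot: [0.052, 0.748, -0.075, 0.657]
ft_force: [0.2, 0.1, 0.0]
grip_width: 0.0852
```

Run:
```python
from h import *
P=np.load('poses.npz');mt=P['mt']
to(rp(-.058,-.004,.19,mt),mt[2]);print(get_obs()['joint_pos'].round(3))
```

```text
tcp [0.5091 0.0472 0.278 ] shift tool xyz [ 0.0889  0.2475 -0.0857] roll -1.558 (or other way 1.583) tooly deg 79.8 tilt x [-0.13  -0.02  -0.991] j6 0.28 t 32.6333 w 0.08517524864791393 F [0.2 0.1 0. ]
[ 0.097  0.36   0.281  1.623 -0.007  0.277]
```

{"method": "arm_command", "body": {
  "motion": [
    {"x": 0.02,"y": 0,"z": 0,"roll": 0,"fingers": 1},
    {"x": 0.03,"y": 0,"z": 0,"roll": 0,"fingers": 1},
    {"x": 0.03,"y": 0,"z": 0,"roll": 0,"fingers": 1},
    {"x": 0.01,"y": 0,"z": 0,"roll": 0,"fingers": 1},
    {"x": 0,"y": 0,"z": 0,"roll": 0,"fingers": 1}
  ]
}}

```text
clock: 33.05
eef_pos: [0.4976, 0.0415, 0.1838]
tool_rot: [0.054, 0.746, -0.076, 0.659]
ft_force: [-0.2, -0.6, 0.8]
grip_width: 0.0854
```

Run:
```python
from h import *
P=np.load('poses.npz');mt=P['mt']
to(rp(-.058,-.004,.19,mt),mt[2]);print(get_obs()['joint_pos'].round(3))
```

```text
tcp [0.4976 0.0415 0.1838] shift tool xyz [-0.0064  0.2507 -0.0884] roll -1.563 (or other way 1.578) tooly deg 79.5 tilt x [-0.126 -0.02  -0.992] j6 0.27 t 33.05 w 0.08535377001945973 F [-0.2 -0.6  0.8]
[ 0.089  0.367  0.046  1.378 -0.009  0.274]
```

{"method": "arm_command", "body": {
  "motion": [
    {"x": 0,"y": 0,"z": 0.02,"roll": 0,"fingers": 1},
    {"x": 0,"y": 0,"z": 0.02,"roll": 0,"fingers": 1},
    {"x": 0,"y": 0,"z": 0.02,"roll": 0,"fingers": 1},
    {"x": 0,"y": 0,"z": 0.02,"roll": 0,"fingers": 1},
    {"x": 0,"y": 0,"z": 0,"roll": 0,"fingers": 1}
  ]
}}

```text
clock: 33.47
eef_pos: [0.5737, 0.0231, 0.1699]
tool_rot: [0.054, 0.75, -0.078, 0.655]
ft_force: [-0.8, 0.7, 0.8]
grip_width: 0.0856
```

Run:
```python
from h import *
P=np.load('poses.npz');mt=P['mt']
to(rp(-.058,-.004,.19,mt),mt[2]);print(get_obs()['joint_pos'].round(3))
```

```text
tcp [0.5737 0.0231 0.1699] shift tool xyz [-0.0102  0.254  -0.1683] roll -1.565 (or other way 1.576) tooly deg 79.4 tilt x [-0.136 -0.022 -0.99 ] j6 0.24 t 33.4667 w 0.08561061298446308 F [-0.8  0.7  0.8]
[ 0.048  0.531  0.265  1.442 -0.015  0.237]
```

{"method": "arm_command", "body": {
  "motion": [
    {"x": 0,"y": 0,"z": -0.02,"roll": 0,"fingers": 1},
    {"x": 0,"y": 0,"z": -0.02,"roll": 0,"fingers": 1},
    {"x": 0,"y": 0,"z": -0.02,"roll": 0,"fingers": 1},
    {"x": 0,"y": 0,"z": -0.02,"roll": 0,"fingers": 1},
    {"x": 0,"y": 0,"z": 0,"roll": 0,"fingers": 1}
  ]
}}

```text
clock: 33.88
eef_pos: [0.4919, 0.0358, 0.1773]
tool_rot: [0.055, 0.752, -0.08, 0.652]
ft_force: [-1.1, -0.5, 0.5]
grip_width: 0.0855
```

Run:
```python
from h import *
P=np.load('poses.npz');mt=P['mt']
to(rp(-.058,-.004,.19,mt),mt[2]);print(get_obs()['joint_pos'].round(3))
```

```text
tcp [0.4919 0.0358 0.1773] shift tool xyz [-0.0136  0.2564 -0.0867] roll -1.570 (or other way 1.572) tooly deg 79.2 tilt x [-0.142 -0.022 -0.99 ] j6 0.27 t 33.8833 w 0.08549237413240723 F [-1.1 -0.5  0.5]
[ 0.079  0.372  0.034  1.377 -0.011  0.272]
```

{"method": "arm_command", "body": {
  "motion": [
    {"x": 0,"y": -0.004,"z": 0,"roll": 0.06,"fingers": 1},
    {"x": 0,"y": 0,"z": 0,"roll": 0.12,"fingers": 1},
    {"x": 0,"y": 0,"z": 0,"roll": 0.12,"fingers": 1},
    {"x": 0,"y": 0,"z": 0,"roll": 0.12,"fingers": 1},
    {"x": 0,"y": 0,"z": 0,"roll": 0.12,"fingers": 1},
    {"x": 0,"y": 0,"z": 0,"roll": 0.12,"fingers": 1},
    {"x": 0,"y": 0,"z": 0,"roll": 0.12,"fingers": 1},
    {"x": 0,"y": 0,"z": 0,"roll": 0.12,"fingers": 1},
    {"x": 0,"y": 0,"z": 0,"roll": 0.12,"fingers": 1},
    {"x": 0,"y": 0,"z": 0,"roll": 0.12,"fingers": 1},
    {"x": 0,"y": 0,"z": 0,"roll": 0.12,"fingers": 1},
    {"x": 0,"y": 0,"z": 0,"roll": 0.12,"fingers": 1},
    {"x": 0,"y": 0,"z": 0,"roll": 0.12,"fingers": 1},
    {"x": 0,"y": 0,"z": 0,"roll": 0.06,"fingers": 1},
    {"x": 0,"y": 0,"z": 0,"roll": 0,"fingers": 1}
  ]
}}

```text
clock: 35.13
eef_pos: [0.4883, 0.0271, 0.1803]
tool_rot: [-0.513, -0.457, 0.601, -0.409]
ft_force: [-0.2, 0.3, 0.9]
grip_width: 0.0853
```

Run:
```python
from h import *
P=np.load('poses.npz');rk=P['rk']
to(rp(-.03,-.0795,.13,rk),rk[2]);print(get_obs()['joint_pos'].round(3))
```

```text
tcp [0.4883 0.0271 0.1803] shift tool xyz [0.0507 0.0368 0.0814] roll -0.076 (or other way 3.066) tooly deg -14.5 tilt x [-0.14  -0.023 -0.99 ] j6 1.89 t 35.1333 w 0.08534911798817313 F [-0.2  0.3  0.9]
[ 0.064  0.361  0.026  1.378 -0.014  1.886]
```

{"method": "arm_command", "body": {
  "motion": [
    {"x": 0.003,"y": 0.002,"z": 0.005,"roll": -0.01,"fingers": 1},
    {"x": 0.006,"y": 0.0035,"z": 0.009,"roll": -0.01,"fingers": 1},
    {"x": 0.006,"y": 0.0035,"z": 0.009,"roll": -0.01,"fingers": 1},
    {"x": 0.006,"y": 0.0035,"z": 0.009,"roll": -0.01,"fingers": 1},
    {"x": 0.006,"y": 0.0035,"z": 0.009,"roll": -0.01,"fingers": 1},
    {"x": 0.006,"y": 0.0035,"z": 0.009,"roll": -0.01,"fingers": 1},
    {"x": 0.006,"y": 0.0035,"z": 0.009,"roll": -0.01,"fingers": 1},
    {"x": 0.006,"y": 0.0035,"z": 0.009,"roll": -0.005,"fingers": 1},
    {"x": 0.003,"y": 0.0035,"z": 0.007,"roll": 0,"fingers": 1},
    {"x": 0,"y": 0.002,"z": 0.003,"roll": 0,"fingers": 1},
    {"x": 0,"y": 0,"z": 0,"roll": 0,"fingers": 1}
  ]
}}

```text
clock: 36.05
eef_pos: [0.4979, -0.065, 0.1296]
tool_rot: [-0.492, -0.485, 0.578, -0.434]
ft_force: [-0.6, -0.2, 0.8]
grip_width: 0.0852
```

Run:
```python
from h import *
P=np.load('poses.npz');rk=P['rk']
to(rp(-.03,-.0795,.064,rk),rk[2]);print(get_obs()['joint_pos'].round(3))
cam('wrist','w22.png')
```

```text
tcp [ 0.4979 -0.065   0.1296] shift tool xyz [ 0.065   0.0073 -0.0057] roll 0.024 (or other way -3.117) tooly deg -8.8 tilt x [-0.139 -0.025 -0.99 ] j6 1.62 t 36.05 w 0.08524746132847487 F [-0.6 -0.2  0.8]
[-0.106  0.418 -0.027  1.263 -0.039  1.618]
```

View pics/w22.png

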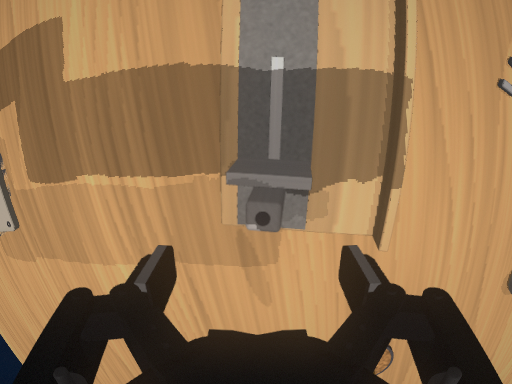

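{"method": "arm_command", "body": {
  "motion": [
    {"x": 0.006,"y": 0.001,"z": -0.001,"roll": 0.005,"fingers": 1},
    {"x": 0.01,"y": 0.001,"z": -0.001,"roll": 0.005,"fingers": 1},
    {"x": 0.01,"y": 0.001,"z": -0.001,"roll": 0.005,"fingers": 1},
    {"x": 0.01,"y": 0.001,"z": -0.001,"roll": 0.005,"fingers": 1},
    {"x": 0.01,"y": 0.001,"z": -0.001,"roll": 0.004,"fingers": 1},
    {"x": 0.007,"y": 0.001,"z": -0.001,"roll": 0,"fingers": 1},
    {"x": 0.004,"y": 0.001,"z": 0,"roll": 0,"fingers": 1},
    {"x": 0,"y": 0,"z": 0,"roll": 0,"fingers": 1}
  ]
}}

```text
clock: 36.77
eef_pos: [0.4973, -0.0579, 0.0661]
tool_rot: [-0.496, -0.479, 0.583, -0.429]
ft_force: [0.6, 0.3, -0.8]
grip_width: 0.0859
```

Run:
```python
from h import *
P=np.load('poses.npz');rk=P['rk']
to(rp(-.03,-.0795,.064,rk),rk[2]);print(get_obs()['joint_pos'].round(3))
cam('wrist','w23.png')
```

```text
tcp [ 0.4973 -0.0579  0.0661] shift tool xyz [0.0023 0.0006 0.0041] roll 0.003 (or other way -3.138) tooly deg -10.0 tilt x [-0.139 -0.024 -0.99 ] j6 1.65 t 36.7667 w 0.08586786552491799 F [ 0.6  0.3 -0.8]
[-0.093  0.477 -0.115  1.115 -0.037  1.651]
```

View pics/w23.png

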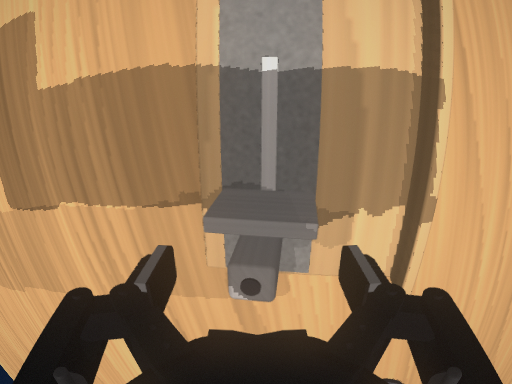

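{"method": "arm_command", "body": {
  "motion": [
    {"x": 0,"y": -0.001,"z": 0.003,"roll": 0,"fingers": 0.6},
    {"x": 0,"y": 0,"z": 0.001,"roll": 0,"fingers": 0.3},
    {"x": 0,"y": 0,"z": 0,"roll": 0,"fingers": 0},
    {"x": 0,"y": 0,"z": 0,"roll": 0,"fingers": 0},
    {"x": 0,"y": 0,"z": 0,"roll": 0,"fingers": 0},
    {"x": 0,"y": 0,"z": 0,"roll": 0,"fingers": 0},
    {"x": 0,"y": 0,"z": 0,"roll": 0,"fingers": 0},
    {"x": 0,"y": 0,"z": 0,"roll": 0,"fingers": 0}
  ]
}}

```text
clock: 37.48
eef_pos: [0.4951, -0.0619, 0.0691]
tool_rot: [-0.497, -0.479, 0.583, -0.429]
ft_force: [-2.1, 1.3, -0.6]
grip_width: 0.0241
```

Run:
```python
from h import *
P=np.load('poses.npz');rk=P['rk']
to(rp(-.03,-.0795,.064,rk),rk[2]);print(get_obs()['joint_pos'].round(3))
```

```text
tcp [ 0.4951 -0.0619  0.0691] shift tool xyz [ 0.0048  0.0024 -0.0003] roll 0.003 (or other way -3.139) tooly deg -10.0 tilt x [-0.138 -0.023 -0.99 ] j6 1.64 t 37.4833 w 0.024125889891495344 F [-2.1  1.3 -0.6]
[-0.102  0.47  -0.118  1.118 -0.037  1.644]
```

{"method": "arm_command", "body": {
  "motion": [
    {"x": 0,"y": -0.004,"z": 0,"roll": 0,"fingers": 0},
    {"x": 0,"y": -0.004,"z": 0,"roll": 0,"fingers": 0},
    {"x": 0,"y": -0.004,"z": 0,"roll": 0,"fingers": 0}
  ]
}}

```text
clock: 37.73
eef_pos: [0.495, -0.0619, 0.0691]
tool_rot: [-0.503, -0.473, 0.578, -0.435]
ft_force: [9.8, -1.7, -10.6]
grip_width: 0.0233
```

Run:
```python
from h import *
P=np.load('poses.npz');rk=P['rk']
to(rp(-.03,-.0795,.064,rk),rk[2]);print(get_obs()['joint_pos'].round(3),get_obs()['ft_torque'])
```

```text
tcp [ 0.495  -0.0619  0.0691] shift tool xyz [ 0.0049  0.0023 -0.0004] roll 0.002 (or other way -3.140) tooly deg -10.1 tilt x [-0.115 -0.028 -0.993] j6 1.65 t 37.7333 w 0.023331632902964347 F [  9.8  -1.7 -10.6]
[-0.101  0.452 -0.144  1.087 -0.039  1.646] [-0.28150463 -2.27851126  0.1071052 ]
```

{"method": "arm_command", "body": {
  "motion": [
    {"x": 0,"y": -0.004,"z": 0,"roll": 0,"fingers": 0},
    {"x": 0,"y": -0.004,"z": 0,"roll": 0,"fingers": 0},
    {"x": 0,"y": -0.004,"z": 0,"roll": 0,"fingers": 0},
    {"x": 0,"y": -0.004,"z": 0,"roll": 0,"fingers": 0},
    {"x": 0,"y": -0.004,"z": 0,"roll": 0,"fingers": 0},
    {"x": 0,"y": -0.004,"z": 0,"roll": 0,"fingers": 0}
  ]
}}

```text
clock: 38.23
eef_pos: [0.4954, -0.062, 0.0697]
tool_rot: [-0.515, -0.459, 0.568, -0.448]
ft_force: [10.0, -2.0, -11.2]
grip_width: 0.0226
```

Run:
```python
from h import *
P=np.load('poses.npz');rk=P['rk']
to(rp(-.03,-.0795,.064,rk),rk[2]);print(get_obs()['joint_pos'].round(3),get_obs()['ft_torque'])
```

```text
tcp [ 0.4954 -0.062   0.0697] shift tool xyz [ 0.0056  0.0017 -0.0004] roll 0.001 (or other way -3.141) tooly deg -10.2 tilt x [-0.068 -0.037 -0.997] j6 1.65 t 38.2333 w 0.022605362578897396 F [ 10.   -2.  -11.2]
[-0.098  0.417 -0.194  1.023 -0.043  1.65 ] [-0.28876579 -2.04809376  0.07549992]
```

{"method": "arm_command", "body": {
  "motion": [
    {"x": 0,"y": -0.004,"z": 0,"roll": 0,"fingers": 0},
    {"x": 0,"y": -0.004,"z": 0,"roll": 0,"fingers": 0},
    {"x": 0,"y": -0.004,"z": 0,"roll": 0,"fingers": 0},
    {"x": 0,"y": -0.004,"z": 0,"roll": 0,"fingers": 0},
    {"x": 0,"y": -0.004,"z": 0,"roll": 0,"fingers": 0},
    {"x": 0,"y": -0.004,"z": 0,"roll": 0,"fingers": 0},
    {"x": 0,"y": -0.004,"z": 0,"roll": 0,"fingers": 0},
    {"x": 0,"y": -0.004,"z": 0,"roll": 0,"fingers": 0},
    {"x": 0,"y": -0.004,"z": 0,"roll": 0,"fingers": 0},
    {"x": 0,"y": 0,"z": 0,"roll": 0,"fingers": 0}
  ]
}}

```text
clock: 39.07
eef_pos: [0.4964, -0.0622, 0.0706]
tool_rot: [-0.531, -0.44, 0.553, -0.467]
ft_force: [-4.0, 0.9, 6.5]
grip_width: 0.023
```

Run:
```python
from h import *
P=np.load('poses.npz');rk=P['rk']
to(rp(-.03,-.0795,.064,rk),rk[2]);print(get_obs()['joint_pos'].round(3),get_obs()['ft_torque'])
```

```text
tcp [ 0.4964 -0.0622  0.0706] shift tool xyz [ 0.0066  0.0003 -0.0005] roll 0.000 (or other way -3.142) tooly deg -10.2 tilt x [ 0.001 -0.05  -0.999] j6 1.65 t 39.0667 w 0.023011276746536705 F [-4.   0.9  6.5]
[-0.095  0.369 -0.266  0.93  -0.05   1.654] [ 0.46226471  2.25203957 -0.11425841]
```

{"method": "arm_command", "body": {
  "motion": [
    {"x": 0,"y": -0.004,"z": 0,"roll": 0,"fingers": 0},
    {"x": 0,"y": -0.004,"z": 0,"roll": 0,"fingers": 0},
    {"x": 0,"y": -0.004,"z": 0,"roll": 0,"fingers": 0},
    {"x": 0,"y": -0.004,"z": 0,"roll": 0,"fingers": 0},
    {"x": 0,"y": 0,"z": 0,"roll": 0,"fingers": 0},
    {"x": 0,"y": 0,"z": 0,"roll": 0,"fingers": 0.5},
    {"x": 0,"y": 0,"z": 0,"roll": 0,"fingers": 1},
    {"x": 0,"y": 0,"z": 0,"roll": 0,"fingers": 1},
    {"x": 0,"y": 0,"z": 0,"roll": 0,"fingers": 1},
    {"x": 0,"y": 0,"z": 0,"roll": 0,"fingers": 1},
    {"x": -0.006,"y": 0,"z": 0,"roll": 0,"fingers": 1},
    {"x": -0.01,"y": 0,"z": 0,"roll": 0,"fingers": 1},
    {"x": -0.012,"y": 0,"z": 0,"roll": 0,"fingers": 1},
    {"x": -0.012,"y": 0,"z": 0,"roll": 0,"fingers": 1},
    {"x": -0.012,"y": 0,"z": 0,"roll": 0,"fingers": 1},
    {"x": -0.012,"y": 0,"z": 0,"roll": 0,"fingers": 1},
    {"x": -0.012,"y": 0,"z": 0,"roll": 0,"fingers": 1},
    {"x": -0.012,"y": 0,"z": 0,"roll": 0,"fingers": 1},
    {"x": -0.01,"y": 0,"z": 0,"roll": 0,"fingers": 1},
    {"x": -0.005,"y": 0,"z": 0,"roll": 0,"fingers": 1}
  ]
}}

```text
clock: 40.73
eef_pos: [0.4905, -0.0558, 0.1819]
tool_rot: [-0.537, -0.432, 0.547, -0.474]
ft_force: [-0.0, 0.9, 0.3]
grip_width: 0.0858
```

Run:
```python
from h import *
P=np.load('poses.npz');mt=P['mt']
to(rp(-.058,-.004,.18,mt),mt[2]);print(get_obs()['joint_pos'].round(3))
c=cam('top');crop(c,'t24.png',55,180,275,290,3)
```

```text
tcp [ 0.4905 -0.0558  0.1819] shift tool xyz [-0.019  -0.096  -0.3482] roll 0.012 (or other way -3.129) tooly deg -10.2 tilt x [ 0.027 -0.055 -0.998] j6 1.67 t 40.7333 w 0.08576789884631757 F [-0.   0.9  0.3]
[-0.081  0.231 -0.141  1.167 -0.053  1.668]
```

View pics/t24.png

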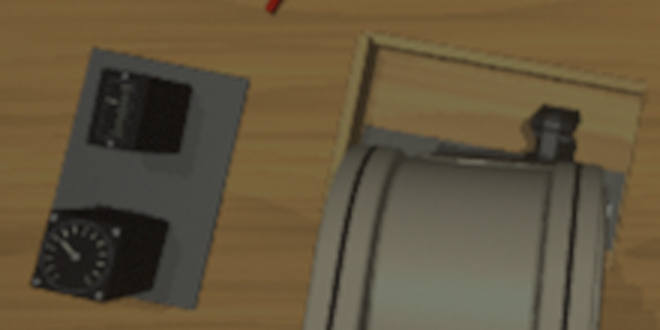

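Run:
```python
from h import *
P=np.load('poses.npz');mt=P['mt'];c=load('top')
f=lambda u,v:ray(c,55+(u+.5)/3-.5,180+(v+.5)/3-.5,.104)
for n,u,v in [('A',75,254),('E',118,109)]: p=f(u,v);print(n,p.round(4),inr(p,mt))
a=f(56,213);b=f(118,232);print(np.degrees(np.arctan2(*(a-b)[:2]))) # bolts along -y.. 
a=f(36,283);b=f(98,297);print(np.degrees(np.arctan2(*(a-b)[:2])))
a=f(125,73);b=f(111,146);d=a-b;print('E yaw',np.degrees(np.arctan2(d[1],d[0])))
```

```text
A [0.4573 0.3085 0.104 ] [-0.0591 -0.    ]
E [0.5676 0.2814 0.104 ] [ 0.0543 -0.0058]
16.493866555328506
12.249803193138506
E yaw -8.035255035458976
```

{"method": "arm_command", "body": {
  "motion": [
    {"x": -0.001,"y": -0.0015,"z": -0.005,"roll": 0,"fingers": 1},
    {"x": -0.001,"y": -0.003,"z": -0.01,"roll": 0.001,"fingers": 1},
    {"x": -0.001,"y": -0.004,"z": -0.014,"roll": 0.001,"fingers": 1},
    {"x": -0.001,"y": -0.004,"z": -0.014,"roll": 0.001,"fingers": 1},
    {"x": -0.001,"y": -0.004,"z": -0.014,"roll": 0.001,"fingers": 1},
    {"x": -0.001,"y": -0.004,"z": -0.014,"roll": 0.001,"fingers": 1},
    {"x": -0.001,"y": -0.004,"z": -0.014,"roll": 0.001,"fingers": 1},
    {"x": -0.001,"y": -0.004,"z": -0.014,"roll": 0.001,"fingers": 1},
    {"x": -0.001,"y": -0.004,"z": -0.014,"roll": 0.001,"fingers": 1},
    {"x": -0.001,"y": -0.004,"z": -0.014,"roll": 0.001,"fingers": 1},
    {"x": -0.001,"y": -0.004,"z": -0.014,"roll": 0,"fingers": 1},
    {"x": -0.001,"y": -0.004,"z": -0.014,"roll": 0,"fingers": 1},
    {"x": -0.001,"y": -0.004,"z": -0.014,"roll": 0,"fingers": 1},
    {"x": -0.001,"y": -0.004,"z": -0.014,"roll": 0,"fingers": 1},
    {"x": -0.001,"y": -0.004,"z": -0.014,"roll": 0,"fingers": 1},
    {"x": -0.001,"y": -0.004,"z": -0.014,"roll": 0,"fingers": 1},
    {"x": -0.001,"y": -0.004,"z": -0.014,"roll": 0,"fingers": 1},
    {"x": -0.001,"y": -0.004,"z": -0.014,"roll": 0,"fingers": 1},
    {"x": -0.001,"y": -0.004,"z": -0.014,"roll": 0,"fingers": 1},
    {"x": -0.001,"y": -0.004,"z": -0.014,"roll": 0,"fingers": 1}
  ]
}}

```text
clock: 42.45
eef_pos: [0.4467, 0.2438, 0.1716]
tool_rot: [-0.53, -0.435, 0.558, -0.468]
ft_force: [-0.1, 0.2, 0.2]
grip_width: 0.0853
```

Run:
```python
from h import *
P=np.load('poses.npz');mt=P['mt']
to(rp(-.058,-.004,.18,mt),mt[2])
```

```text
tcp [0.4467 0.2438 0.1716] shift tool xyz [-0.012  -0.0003 -0.0609] roll 0.005 (or other way -3.136) tooly deg -10.6 tilt x [-0.001 -0.06  -0.998] j6 2.29 t 42.45 w 0.08528306613057306 F [-0.1  0.2  0.2]
```

{"method": "arm_command", "body": {
  "motion": [
    {"x": 0,"y": 0,"z": -0.01,"roll": 0.001,"fingers": 1},
    {"x": 0,"y": 0,"z": -0.01,"roll": 0.001,"fingers": 1},
    {"x": 0,"y": 0,"z": -0.01,"roll": 0.001,"fingers": 1},
    {"x": 0,"y": 0,"z": -0.01,"roll": 0.001,"fingers": 1},
    {"x": 0,"y": 0,"z": -0.008,"roll": 0.001,"fingers": 1},
    {"x": 0,"y": 0,"z": -0.004,"roll": 0,"fingers": 1},
    {"x": 0,"y": 0,"z": 0,"roll": 0,"fingers": 1}
  ]
}}

```text
clock: 43.03
eef_pos: [0.4541, 0.3023, 0.1647]
tool_rot: [-0.528, -0.435, 0.56, -0.467]
ft_force: [0.3, -0.4, 0.3]
grip_width: 0.0853
```

Run:
```python
from h import *
P=np.load('poses.npz');mt=P['mt']
to(rp(-.0585,-.002,.074,mt),mt[2]); cam('wrist','w25.png')
```

```text
tcp [0.4541 0.3023 0.1647] shift tool xyz [ 0.0902  0.0021 -0.0104] roll 0.004 (or other way -3.137) tooly deg -10.6 tilt x [-0.006 -0.063 -0.998] j6 2.37 t 43.0333 w 0.08529058196932889 F [ 0.3 -0.4  0.3]
```

View pics/w25.png

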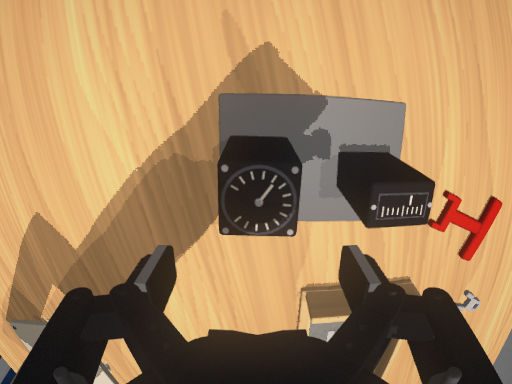

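{"method": "arm_command", "body": {
  "motion": [
    {"x": 0.006,"y": 0,"z": -0.001,"roll": 0,"fingers": 1},
    {"x": 0.01,"y": 0,"z": -0.001,"roll": 0,"fingers": 1},
    {"x": 0.012,"y": 0,"z": -0.001,"roll": 0,"fingers": 1},
    {"x": 0.012,"y": 0,"z": -0.001,"roll": 0,"fingers": 1},
    {"x": 0.012,"y": 0,"z": -0.001,"roll": 0,"fingers": 1},
    {"x": 0.012,"y": 0,"z": -0.001,"roll": 0,"fingers": 1},
    {"x": 0.01,"y": 0,"z": -0.001,"roll": 0,"fingers": 1},
    {"x": 0.006,"y": 0,"z": -0.001,"roll": 0,"fingers": 1},
    {"x": 0,"y": 0,"z": 0,"roll": 0,"fingers": 1}
  ]
}}

```text
clock: 43.83
eef_pos: [0.4544, 0.2992, 0.0765]
tool_rot: [-0.529, -0.433, 0.562, -0.465]
ft_force: [0.0, -0.4, 0.1]
grip_width: 0.0854
```

Run:
```python
from h import *
P=np.load('poses.npz');mt=P['mt']
to(rp(-.0585,-.002,.074,mt),mt[2]); cam('wrist','w26.png')
```

```text
tcp [0.4544 0.2992 0.0765] shift tool xyz [ 0.002   0.0017 -0.0078] roll -0.003 (or other way 3.139) tooly deg -11.0 tilt x [-0.008 -0.066 -0.998] j6 2.37 t 43.8333 w 0.0854193434193484 F [ 0.  -0.4  0.1]
```

View pics/w26.png

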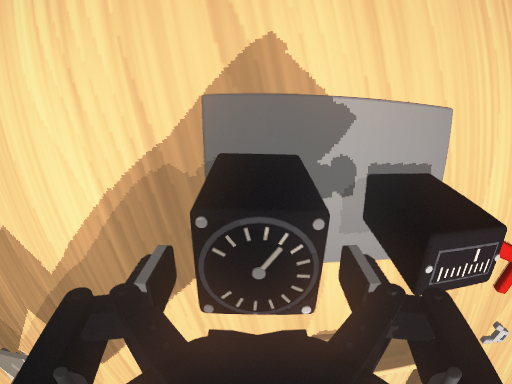

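{"method": "arm_command", "body": {
  "motion": [
    {"x": 0.001,"y": 0.001,"z": -0.004,"roll": 0,"fingers": 1},
    {"x": 0,"y": 0,"z": -0.003,"roll": 0,"fingers": 1},
    {"x": 0,"y": 0,"z": 0,"roll": 0,"fingers": 0.5},
    {"x": 0,"y": 0,"z": 0,"roll": 0,"fingers": 0},
    {"x": 0,"y": 0,"z": 0,"roll": 0,"fingers": 0},
    {"x": 0,"y": 0,"z": 0,"roll": 0,"fingers": 0},
    {"x": 0,"y": 0,"z": 0,"roll": 0,"fingers": 0},
    {"x": 0,"y": 0,"z": 0,"roll": 0,"fingers": 0}
  ]
}}

```text
clock: 44.55
eef_pos: [0.4582, 0.3075, 0.0778]
tool_rot: [-0.53, -0.433, 0.561, -0.465]
ft_force: [0.1, -0.7, -1.1]
grip_width: 0.0589
```

Run:
```python
from h import *
P=np.load('poses.npz');rk=P['rk'];mt=P['mt']
to(rp(-.0585,-.002,.074,mt),mt[2]);print(inr(get_obs()['eef_pos'],mt))
```

```text
tcp [0.4582 0.3075 0.0778] shift tool xyz [ 0.0039 -0.0005  0.001 ] roll -0.003 (or other way 3.139) tooly deg -11.1 tilt x [-0.005 -0.063 -0.998] j6 2.38 t 44.55 w 0.058871293596081314 F [ 0.1 -0.7 -1.1]
[-0.0581 -0.0008]
```

{"method": "arm_command", "body": {
  "motion": [
    {"x": -0.005,"y": 0,"z": 0,"roll": 0,"fingers": 0},
    {"x": -0.01,"y": 0,"z": 0,"roll": 0,"fingers": 0},
    {"x": -0.012,"y": 0,"z": 0,"roll": 0,"fingers": 0},
    {"x": -0.012,"y": 0,"z": 0,"roll": 0,"fingers": 0},
    {"x": -0.012,"y": 0,"z": 0,"roll": 0,"fingers": 0},
    {"x": -0.012,"y": 0,"z": 0,"roll": 0,"fingers": 0},
    {"x": -0.012,"y": 0,"z": 0,"roll": 0,"fingers": 0},
    {"x": -0.01,"y": 0,"z": 0,"roll": 0,"fingers": 0},
    {"x": -0.006,"y": 0,"z": 0,"roll": 0,"fingers": 0},
    {"x": 0,"y": 0,"z": 0,"roll": 0,"fingers": 0}
  ]
}}

```text
clock: 45.38
eef_pos: [0.4575, 0.3125, 0.1767]
tool_rot: [-0.529, -0.433, 0.562, -0.465]
ft_force: [0.5, 1.1, -1.7]
grip_width: 0.059
```

Run:
```python
from h import *
P=np.load('poses.npz');rk=P['rk'];mt=P['mt']
to(rp(-.03,.066,.16,rk),rk[2])
cam('wrist','w27.png')
```

```text
tcp [0.4575 0.3125 0.1767] shift tool xyz [0.0312 0.1082 0.2129] roll -0.016 (or other way 3.126) tooly deg -11.1 tilt x [-0.007 -0.065 -0.998] j6 2.39 t 45.3833 w 0.059009681363936604 F [ 0.5  1.1 -1.7]
```

View pics/w27.png

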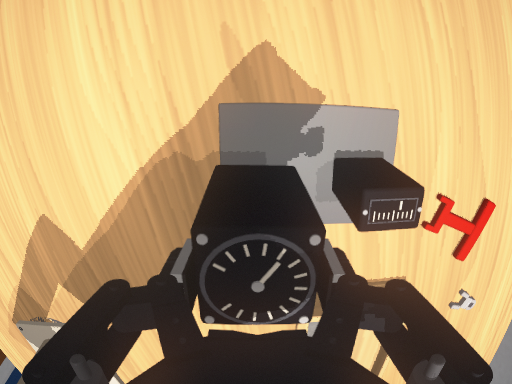

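{"method": "arm_command", "body": {
  "motion": [
    {"x": 0,"y": 0.002,"z": 0.004,"roll": 0,"fingers": 0},
    {"x": 0,"y": 0.004,"z": 0.008,"roll": -0.001,"fingers": 0},
    {"x": 0,"y": 0.006,"z": 0.012,"roll": -0.001,"fingers": 0},
    {"x": 0,"y": 0.006,"z": 0.012,"roll": -0.001,"fingers": 0},
    {"x": 0,"y": 0.006,"z": 0.012,"roll": -0.001,"fingers": 0},
    {"x": 0,"y": 0.006,"z": 0.012,"roll": -0.001,"fingers": 0},
    {"x": 0,"y": 0.006,"z": 0.012,"roll": -0.001,"fingers": 0},
    {"x": 0,"y": 0.006,"z": 0.012,"roll": -0.001,"fingers": 0},
    {"x": 0,"y": 0.006,"z": 0.012,"roll": -0.001,"fingers": 0},
    {"x": 0,"y": 0.006,"z": 0.012,"roll": -0.001,"fingers": 0},
    {"x": 0,"y": 0.006,"z": 0.012,"roll": -0.001,"fingers": 0},
    {"x": 0,"y": 0.006,"z": 0.012,"roll": -0.001,"fingers": 0},
    {"x": 0,"y": 0.006,"z": 0.012,"roll": -0.001,"fingers": 0},
    {"x": 0,"y": 0.006,"z": 0.012,"roll": -0.001,"fingers": 0},
    {"x": 0,"y": 0.006,"z": 0.012,"roll": -0.001,"fingers": 0},
    {"x": 0,"y": 0.006,"z": 0.012,"roll": -0.001,"fingers": 0},
    {"x": 0,"y": 0.005,"z": 0.01,"roll": 0,"fingers": 0},
    {"x": 0,"y": 0.002,"z": 0.005,"roll": 0,"fingers": 0},
    {"x": 0,"y": 0,"z": 0,"roll": 0,"fingers": 0}
  ]
}}

```text
clock: 47.02
eef_pos: [0.5108, 0.0675, 0.1794]
tool_rot: [-0.517, -0.435, 0.572, -0.465]
ft_force: [-0.2, 0.2, -2.9]
grip_width: 0.0591
```

Run:
```python
from h import *
P=np.load('poses.npz');rk=P['rk'];mt=P['mt']
to(rp(-.03,.066,.0838,rk),rk[2])
c=cam('side');crop(c,'s28.png',120,60,300,250,3)
```

```text
tcp [0.5108 0.0675 0.1794] shift tool xyz [ 0.0937  0.0106 -0.0239] roll -0.013 (or other way 3.129) tooly deg -10.9 tilt x [-0.033 -0.082 -0.996] j6 1.94 t 47.0167 w 0.05905100472928006 F [-0.2  0.2 -2.9]
```

View pics/s28.png

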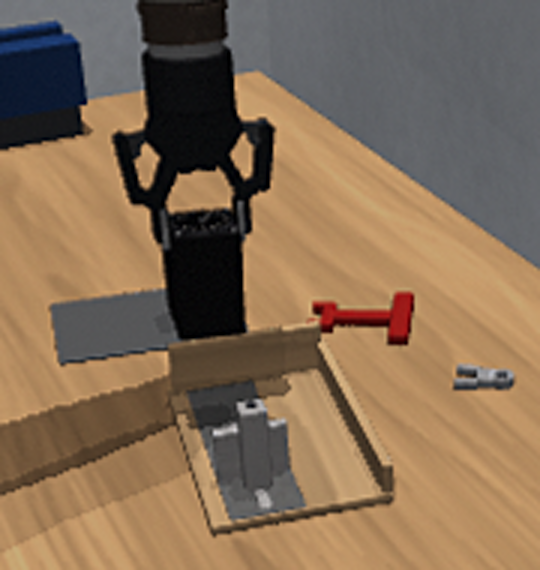

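{"method": "arm_command", "body": {
  "motion": [
    {"x": 0.004,"y": 0.003,"z": -0.004,"roll": -0.004,"fingers": 0},
    {"x": 0.006,"y": 0.003,"z": -0.004,"roll": -0.004,"fingers": 0},
    {"x": 0.006,"y": 0.003,"z": -0.004,"roll": -0.004,"fingers": 0},
    {"x": 0.004,"y": 0.001,"z": -0.002,"roll": 0,"fingers": 0},
    {"x": 0,"y": 0,"z": 0,"roll": 0,"fingers": 0}
  ]
}}

```text
clock: 47.48
eef_pos: [0.523, 0.0816, 0.1551]
tool_rot: [-0.513, -0.44, 0.568, -0.469]
ft_force: [1.2, 0.2, -3.0]
grip_width: 0.0586
```

Run:
```python
from h import *
P=np.load('poses.npz');rk=P['rk'];mt=P['mt']
to(rp(-.029,.064,.0838,rk),rk[2]);print(inr(get_obs()['eef_pos'],rk))
c=cam('wrist','w29.png');c=cam('side');crop(c,'s29.png',120,60,300,250,3)
```

```text
tcp [0.523  0.0816 0.1551] shift tool xyz [ 0.0712  0.0021 -0.0036] roll 0.004 (or other way -3.138) tooly deg -10.0 tilt x [-0.034 -0.081 -0.996] j6 1.94 t 47.4833 w 0.05859247705351801 F [ 1.2  0.2 -3. ]
[-0.0297  0.0665]
```

View pics/w29.png

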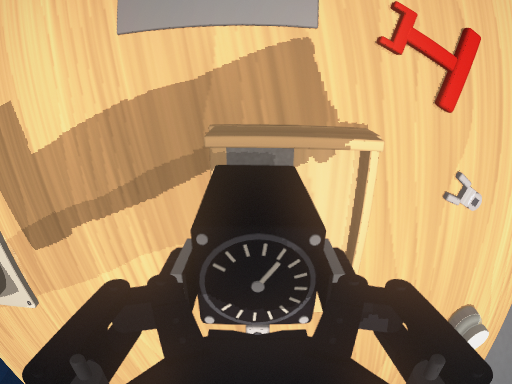

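View pics/s29.png

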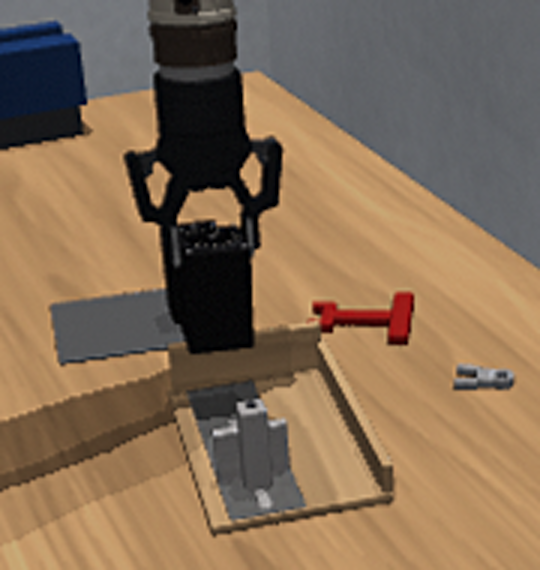

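{"method": "arm_command", "body": {
  "motion": [
    {"x": 0.006,"y": 0.001,"z": 0,"roll": 0,"fingers": 0},
    {"x": 0.01,"y": 0.001,"z": 0,"roll": 0,"fingers": 0},
    {"x": 0.01,"y": 0,"z": -0.001,"roll": 0,"fingers": 0},
    {"x": 0.01,"y": 0,"z": -0.001,"roll": 0,"fingers": 0},
    {"x": 0.008,"y": 0,"z": -0.001,"roll": 0,"fingers": 0},
    {"x": 0.006,"y": 0,"z": 0,"roll": 0,"fingers": 0},
    {"x": 0,"y": 0,"z": 0,"roll": 0,"fingers": 0}
  ]
}}

```text
clock: 48.17
eef_pos: [0.5241, 0.0798, 0.1015]
tool_rot: [-0.514, -0.44, 0.568, -0.469]
ft_force: [-0.6, -0.1, -2.6]
grip_width: 0.0592
```

Run:
```python
from h import *
P=np.load('poses.npz');rk=P['rk'];mt=P['mt']
to(rp(-.029,.064,.0838,rk),rk[2]);print(inr(get_obs()['eef_pos'],rk))
c=cam('wrist','w30.png')
```

```text
tcp [0.5241 0.0798 0.1015] shift tool xyz [ 0.0178 -0.0004 -0.0006] roll 0.004 (or other way -3.137) tooly deg -9.9 tilt x [-0.032 -0.081 -0.996] j6 1.94 t 48.1667 w 0.05923054207680069 F [-0.6 -0.1 -2.6]
[-0.0283  0.0649]
```

View pics/w30.png

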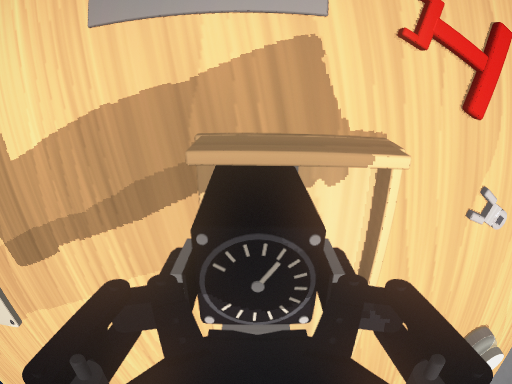

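{"method": "arm_command", "body": {
  "motion": [
    {"x": 0.006,"y": 0,"z": 0,"roll": 0,"fingers": 0},
    {"x": 0.005,"y": 0,"z": 0,"roll": 0,"fingers": 0},
    {"x": 0.002,"y": 0,"z": 0,"roll": 0,"fingers": 0},
    {"x": 0.001,"y": 0,"z": 0,"roll": 0,"fingers": 0},
    {"x": 0.001,"y": 0,"z": 0,"roll": 0,"fingers": 0}
  ]
}}

```text
clock: 48.63
eef_pos: [0.5252, 0.0785, 0.0872]
tool_rot: [-0.515, -0.439, 0.567, -0.47]
ft_force: [-0.3, -0.9, -3.0]
grip_width: 0.0591
```

Run:
```python
from h import *
P=np.load('poses.npz');rk=P['rk'];mt=P['mt']
to(rp(-.029,.064,.0838,rk),rk[2]);print(inr(get_obs()['eef_pos'],rk))
```

```text
tcp [0.5252 0.0785 0.0872] shift tool xyz [ 0.0034 -0.002  -0.0004] roll 0.004 (or other way -3.138) tooly deg -10.0 tilt x [-0.028 -0.08  -0.996] j6 1.94 t 48.6333 w 0.05908471471193446 F [-0.3 -0.9 -3. ]
[-0.0269  0.0639]
```

{"method": "arm_command", "body": {
  "motion": [
    {"x": 0.001,"y": -0.002,"z": 0,"roll": 0,"fingers": 0},
    {"x": 0.001,"y": -0.001,"z": 0,"roll": 0,"fingers": 0},
    {"x": 0.001,"y": 0,"z": 0,"roll": 0,"fingers": 0},
    {"x": 0.001,"y": 0,"z": 0,"roll": 0,"fingers": 0}
  ]
}}

```text
clock: 48.97
eef_pos: [0.5224, 0.0787, 0.0845]
tool_rot: [-0.515, -0.439, 0.566, -0.47]
ft_force: [-3.8, -1.0, 8.6]
grip_width: 0.0589
```

Run:
```python
from h import *
P=np.load('poses.npz');rk=P['rk'];mt=P['mt']
to(rp(-.029,.064,.0838,rk),rk[2]);print(inr(get_obs()['eef_pos'],rk))
```

```text
tcp [0.5224 0.0787 0.0845] shift tool xyz [ 0.0007  0.0008 -0.0005] roll 0.004 (or other way -3.137) tooly deg -10.0 tilt x [-0.026 -0.08  -0.996] j6 1.94 t 48.9667 w 0.05889221322411875 F [-3.8 -1.   8.6]
[-0.0298  0.0636]
```

Contact. I release and rise.

{"method": "arm_command", "body": {
  "motion": [
    {"x": 0,"y": 0,"z": 0,"roll": 0,"fingers": 0.78},
    {"x": 0,"y": 0,"z": 0,"roll": 0,"fingers": 0.85},
    {"x": 0,"y": 0,"z": 0,"roll": 0,"fingers": 1},
    {"x": 0,"y": 0,"z": 0,"roll": 0,"fingers": 1},
    {"x": -0.006,"y": 0,"z": 0,"roll": 0,"fingers": 1},
    {"x": -0.01,"y": 0,"z": 0,"roll": 0,"fingers": 1},
    {"x": -0.012,"y": 0,"z": 0,"roll": 0,"fingers": 1},
    {"x": -0.012,"y": 0,"z": 0,"roll": 0,"fingers": 1},
    {"x": -0.012,"y": 0,"z": 0,"roll": 0,"fingers": 1},
    {"x": -0.012,"y": 0,"z": 0,"roll": 0,"fingers": 1},
    {"x": -0.012,"y": 0,"z": 0,"roll": 0,"fingers": 1},
    {"x": -0.01,"y": 0,"z": 0,"roll": 0,"fingers": 1},
    {"x": -0.005,"y": 0,"z": 0,"roll": 0,"fingers": 1},
    {"x": 0,"y": 0,"z": 0,"roll": 0,"fingers": 1}
  ]
}}

```text
clock: 50.13
eef_pos: [0.5281, 0.0875, 0.1891]
tool_rot: [-0.519, -0.437, 0.563, -0.472]
ft_force: [-0.9, 0.4, -0.8]
grip_width: 0.0857
```

Run:
```python
from h import *
P=np.load('poses.npz');rk=P['rk'];mt=P['mt']
to(rp(.0555,-.006,.17,mt),mt[2])
c=cam('wrist','w31.png');c=cam('side');crop(c,'s31.png',120,60,300,250,3)
```

```text
tcp [0.5281 0.0875 0.1891] shift tool xyz [ 0.0033  0.0067 -0.1985] roll 0.016 (or other way -3.125) tooly deg -9.9 tilt x [-0.015 -0.078 -0.997] j6 1.95 t 50.1333 w 0.08571476964478894 F [-0.9  0.4 -0.8]
```

View pics/w31.png

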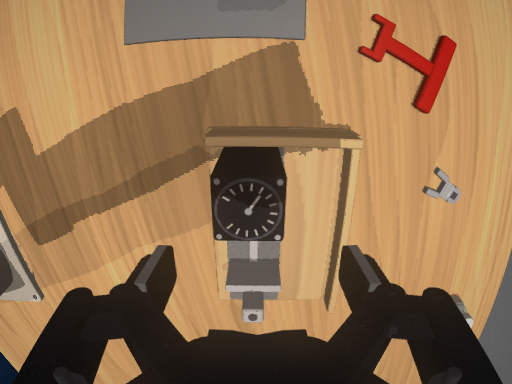

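View pics/s31.png

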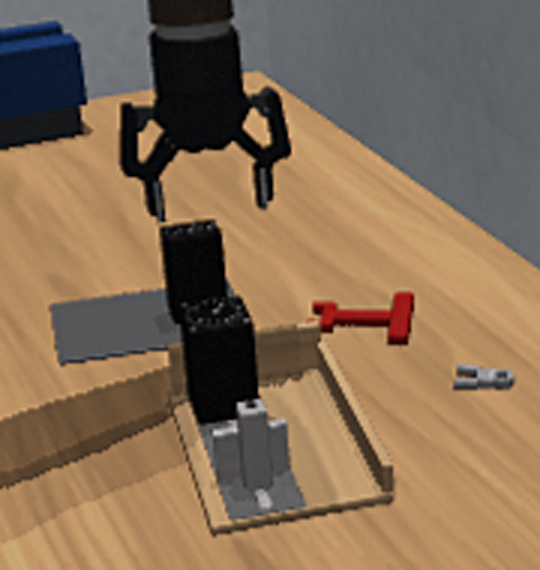

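{"method": "arm_command", "body": {
  "motion": [
    {"x": 0,"y": 0,"z": -0.004,"roll": 0.001,"fingers": 1},
    {"x": 0,"y": 0,"z": -0.008,"roll": 0.001,"fingers": 1},
    {"x": 0,"y": 0,"z": -0.012,"roll": 0.001,"fingers": 1},
    {"x": 0,"y": 0,"z": -0.012,"roll": 0.001,"fingers": 1},
    {"x": 0,"y": 0,"z": -0.012,"roll": 0.001,"fingers": 1},
    {"x": 0,"y": 0,"z": -0.012,"roll": 0.001,"fingers": 1},
    {"x": 0,"y": 0,"z": -0.012,"roll": 0.001,"fingers": 1},
    {"x": 0,"y": 0.001,"z": -0.012,"roll": 0.001,"fingers": 1},
    {"x": 0,"y": 0.001,"z": -0.012,"roll": 0.001,"fingers": 1},
    {"x": 0,"y": 0.001,"z": -0.012,"roll": 0.001,"fingers": 1},
    {"x": 0,"y": 0.001,"z": -0.012,"roll": 0.001,"fingers": 1},
    {"x": 0,"y": 0.001,"z": -0.012,"roll": 0.001,"fingers": 1},
    {"x": 0,"y": 0.001,"z": -0.012,"roll": 0,"fingers": 1},
    {"x": 0,"y": 0,"z": -0.012,"roll": 0,"fingers": 1},
    {"x": 0,"y": 0,"z": -0.012,"roll": 0,"fingers": 1},
    {"x": 0,"y": 0,"z": -0.01,"roll": 0,"fingers": 1},
    {"x": 0,"y": 0,"z": -0.005,"roll": 0,"fingers": 1},
    {"x": 0,"y": 0,"z": 0,"roll": 0,"fingers": 1}
  ]
}}

```text
clock: 51.73
eef_pos: [0.5677, 0.2881, 0.1649]
tool_rot: [-0.518, -0.436, 0.568, -0.468]
ft_force: [-0.5, 0.1, 0.2]
grip_width: 0.0855
```

Run:
```python
from h import *
P=np.load('poses.npz');rk=P['rk'];mt=P['mt']
to(rp(.0555,-.006,.074,mt),mt[2])
c=cam('wrist','w32.png')
```

```text
tcp [0.5677 0.2881 0.1649] shift tool xyz [ 0.0911  0.0032 -0.0007] roll 0.006 (or other way -3.135) tooly deg -10.5 tilt x [-0.025 -0.08  -0.996] j6 2.25 t 51.7333 w 0.08550500918148829 F [-0.5  0.1  0.2]
```

View pics/w32.png

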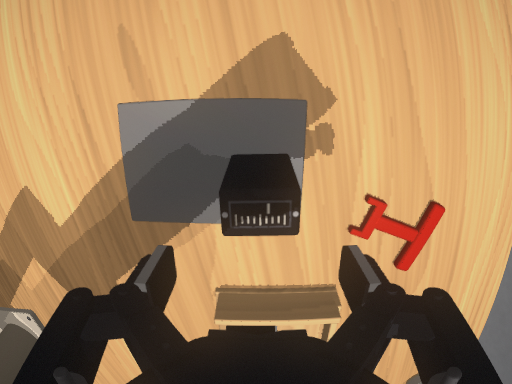

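{"method": "arm_command", "body": {
  "motion": [
    {"x": 0.006,"y": 0,"z": 0,"roll": 0,"fingers": 1},
    {"x": 0.01,"y": 0.001,"z": 0,"roll": 0,"fingers": 1},
    {"x": 0.012,"y": 0.001,"z": 0,"roll": 0,"fingers": 1},
    {"x": 0.012,"y": 0,"z": 0,"roll": 0,"fingers": 1},
    {"x": 0.012,"y": 0,"z": 0,"roll": 0,"fingers": 1},
    {"x": 0.012,"y": 0,"z": 0,"roll": 0,"fingers": 1},
    {"x": 0.01,"y": 0,"z": 0,"roll": 0,"fingers": 1},
    {"x": 0.006,"y": 0,"z": 0,"roll": 0,"fingers": 1},
    {"x": 0,"y": 0,"z": 0,"roll": 0,"fingers": 1}
  ]
}}

```text
clock: 52.53
eef_pos: [0.5668, 0.2737, 0.0779]
tool_rot: [-0.519, -0.433, 0.571, -0.466]
ft_force: [0.8, 0.1, -0.3]
grip_width: 0.0854
```

Run:
```python
from h import *
P=np.load('poses.npz');rk=P['rk'];mt=P['mt']
to(rp(.0555,-.006,.074,mt),mt[2])
c=cam('wrist','w33.png')
```

```text
tcp [0.5668 0.2737 0.0779] shift tool xyz [ 0.0032  0.0006 -0.0078] roll -0.001 (or other way 3.140) tooly deg -11.0 tilt x [-0.027 -0.083 -0.996] j6 2.24 t 52.5333 w 0.08537407339205957 F [ 0.8  0.1 -0.3]
```

View pics/w33.png

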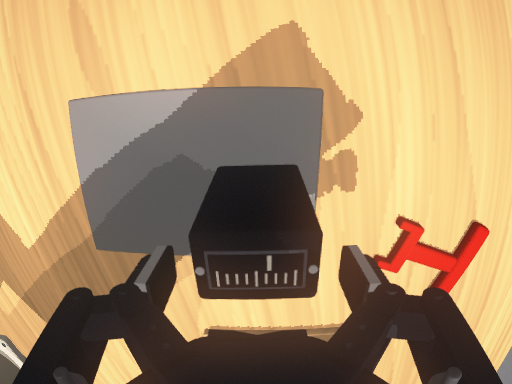

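{"method": "arm_command", "body": {
  "motion": [
    {"x": 0.001,"y": 0,"z": -0.004,"roll": 0,"fingers": 1},
    {"x": 0.001,"y": 0,"z": -0.004,"roll": 0,"fingers": 1},
    {"x": 0,"y": 0,"z": 0,"roll": 0,"fingers": 0.5},
    {"x": 0,"y": 0,"z": 0,"roll": 0,"fingers": 0},
    {"x": 0,"y": 0,"z": 0,"roll": 0,"fingers": 0},
    {"x": 0,"y": 0,"z": 0,"roll": 0,"fingers": 0},
    {"x": 0,"y": 0,"z": 0,"roll": 0,"fingers": 0},
    {"x": 0,"y": 0,"z": 0,"roll": 0,"fingers": 0}
  ]
}}

```text
clock: 53.25
eef_pos: [0.5701, 0.284, 0.0784]
tool_rot: [-0.521, -0.433, 0.569, -0.467]
ft_force: [-0.7, -0.3, -0.3]
grip_width: 0.0587
```

Run:
```python
from h import *
P=np.load('poses.npz');rk=P['rk'];mt=P['mt']
to(rp(.0555,-.006,.074,mt),mt[2]);print(inr(get_obs()['eef_pos'],mt))
```

```text
tcp [0.5701 0.284  0.0784] shift tool xyz [ 0.0047 -0.0007  0.0029] roll -0.000 (or other way 3.141) tooly deg -10.9 tilt x [-0.022 -0.08  -0.997] j6 2.25 t 53.25 w 0.058726061974290415 F [-0.7 -0.3 -0.3]
[ 0.0562 -0.0028]
```

{"method": "arm_command", "body": {
  "motion": [
    {"x": -0.005,"y": 0,"z": 0,"roll": 0,"fingers": 0},
    {"x": -0.01,"y": 0,"z": 0,"roll": 0,"fingers": 0},
    {"x": -0.012,"y": 0,"z": 0,"roll": 0,"fingers": 0},
    {"x": -0.012,"y": 0,"z": 0,"roll": 0,"fingers": 0},
    {"x": -0.012,"y": 0,"z": 0,"roll": 0,"fingers": 0},
    {"x": -0.012,"y": 0,"z": 0,"roll": 0,"fingers": 0},
    {"x": -0.012,"y": 0,"z": 0,"roll": 0,"fingers": 0},
    {"x": -0.012,"y": 0,"z": 0,"roll": 0,"fingers": 0},
    {"x": -0.012,"y": 0,"z": 0,"roll": 0,"fingers": 0},
    {"x": -0.012,"y": 0,"z": 0,"roll": 0,"fingers": 0},
    {"x": -0.012,"y": 0,"z": 0,"roll": 0,"fingers": 0},
    {"x": -0.006,"y": 0,"z": 0,"roll": 0,"fingers": 0},
    {"x": 0,"y": 0,"z": 0,"roll": 0,"fingers": 0}
  ]
}}

```text
clock: 54.33
eef_pos: [0.5712, 0.2934, 0.2168]
tool_rot: [-0.519, -0.434, 0.571, -0.466]
ft_force: [0.8, 0.4, -2.6]
grip_width: 0.0593
```

Run:
```python
from h import *
P=np.load('poses.npz');rk=P['rk'];mt=P['mt']
to(rp(-.03,.0,.2,rk),rk[2])
c=cam('wrist','w34.png')
```

```text
tcp [0.5712 0.2934 0.2168] shift tool xyz [ 0.0412 -0.0063  0.2811] roll -0.014 (or other way 3.128) tooly deg -11.0 tilt x [-0.028 -0.082 -0.996] j6 2.27 t 54.3333 w 0.059250966789577184 F [ 0.8  0.4 -2.6]
```

View pics/w34.png

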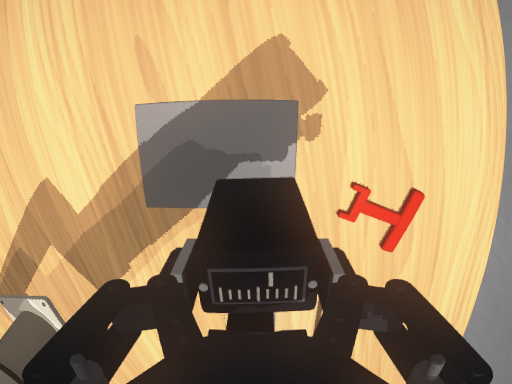

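{"method": "arm_command", "body": {
  "motion": [
    {"x": 0,"y": 0,"z": 0.004,"roll": 0,"fingers": 0},
    {"x": 0,"y": 0,"z": 0.008,"roll": -0.001,"fingers": 0},
    {"x": 0,"y": 0,"z": 0.013,"roll": -0.001,"fingers": 0},
    {"x": 0,"y": 0,"z": 0.013,"roll": -0.001,"fingers": 0},
    {"x": 0,"y": 0,"z": 0.013,"roll": -0.001,"fingers": 0},
    {"x": 0,"y": 0,"z": 0.013,"roll": -0.001,"fingers": 0},
    {"x": 0,"y": 0,"z": 0.013,"roll": -0.001,"fingers": 0},
    {"x": 0,"y": 0,"z": 0.013,"roll": -0.001,"fingers": 0},
    {"x": 0,"y": 0,"z": 0.013,"roll": -0.001,"fingers": 0},
    {"x": 0,"y": 0,"z": 0.013,"roll": -0.001,"fingers": 0},
    {"x": 0,"y": 0,"z": 0.013,"roll": -0.001,"fingers": 0},
    {"x": 0,"y": 0,"z": 0.013,"roll": -0.001,"fingers": 0},
    {"x": 0,"y": 0,"z": 0.013,"roll": -0.001,"fingers": 0},
    {"x": 0,"y": 0,"z": 0.013,"roll": -0.001,"fingers": 0},
    {"x": 0,"y": 0,"z": 0.013,"roll": -0.001,"fingers": 0},
    {"x": 0,"y": 0,"z": 0.013,"roll": 0,"fingers": 0},
    {"x": 0,"y": 0,"z": 0.013,"roll": 0,"fingers": 0}
  ]
}}

```text
clock: 55.8
eef_pos: [0.5238, 0.0702, 0.2267]
tool_rot: [-0.507, -0.44, 0.574, -0.468]
ft_force: [0.4, -1.2, -3.4]
grip_width: 0.0592
```

Run:
```python
from h import *
P=np.load('poses.npz');rk=P['rk'];mt=P['mt']
to(rp(-.03,.007,.2,rk),rk[2]);print(inr(get_obs()['eef_pos'],rk))
```

```text
tcp [0.5238 0.0702 0.2267] shift tool xyz [ 0.0315 -0.0025  0.0456] roll 0.003 (or other way -3.139) tooly deg -10.0 tilt x [-0.046 -0.091 -0.995] j6 1.93 t 55.8 w 0.05915675943839213 F [ 0.4 -1.2 -3.4]
[-0.0268  0.0555]
```

{"method": "arm_command", "body": {
  "motion": [
    {"x": 0,"y": 0,"z": 0.01,"roll": 0,"fingers": 0},
    {"x": 0,"y": 0,"z": 0.01,"roll": 0,"fingers": 0},
    {"x": 0.002,"y": 0,"z": 0.008,"roll": 0,"fingers": 0},
    {"x": 0.004,"y": 0,"z": 0.005,"roll": 0,"fingers": 0},
    {"x": 0.004,"y": 0,"z": 0.002,"roll": 0,"fingers": 0},
    {"x": 0,"y": 0,"z": 0,"roll": 0,"fingers": 0}
  ]
}}

```text
clock: 56.3
eef_pos: [0.5165, 0.0281, 0.2207]
tool_rot: [-0.509, -0.439, 0.575, -0.468]
ft_force: [0.0, -0.4, -3.7]
grip_width: 0.059
```

Run:
```python
from h import *
P=np.load('poses.npz');rk=P['rk'];mt=P['mt']
to(rp(-.029,.007,.0844,rk),rk[2]);print(inr(get_obs()['eef_pos'],rk))
c=cam('wrist','w35.png');c=cam('side');crop(c,'s35.png',120,60,300,250,3)
```

```text
tcp [0.5165 0.0281 0.2207] shift tool xyz [ 0.1362  0.0014 -0.0076] roll -0.001 (or other way 3.141) tooly deg -10.2 tilt x [-0.045 -0.091 -0.995] j6 1.86 t 56.3 w 0.05901523367068256 F [ 0.  -0.4 -3.7]
[-0.0266  0.0127]
```

View pics/w35.png

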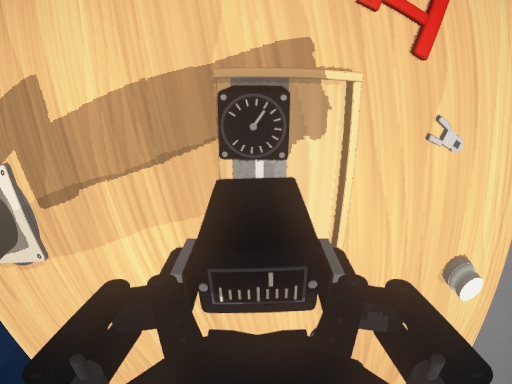

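View pics/s35.png

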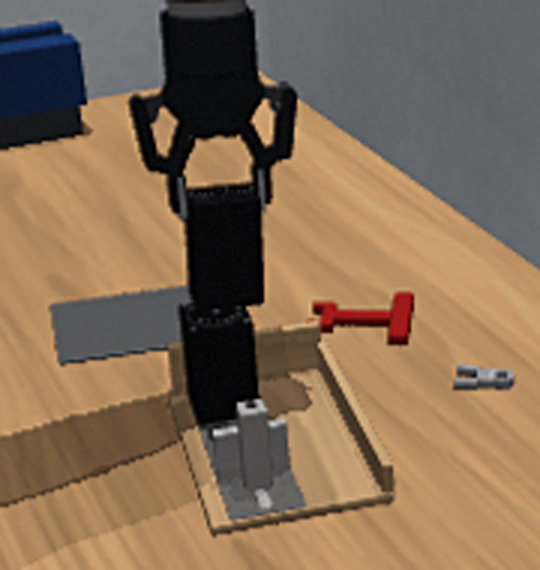

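{"method": "arm_command", "body": {
  "motion": [
    {"x": 0.006,"y": 0,"z": 0.001,"roll": 0,"fingers": 0},
    {"x": 0.01,"y": 0,"z": 0,"roll": 0,"fingers": 0},
    {"x": 0.012,"y": 0,"z": 0,"roll": 0,"fingers": 0},
    {"x": 0.012,"y": 0,"z": 0,"roll": 0,"fingers": 0},
    {"x": 0.012,"y": 0,"z": 0,"roll": 0,"fingers": 0},
    {"x": 0.012,"y": 0,"z": 0,"roll": 0,"fingers": 0},
    {"x": 0.012,"y": 0,"z": 0,"roll": 0,"fingers": 0},
    {"x": 0.012,"y": 0,"z": 0,"roll": 0,"fingers": 0},
    {"x": 0.01,"y": 0,"z": 0,"roll": 0,"fingers": 0},
    {"x": 0.006,"y": 0,"z": 0,"roll": 0,"fingers": 0},
    {"x": 0,"y": 0,"z": 0,"roll": 0,"fingers": 0}
  ]
}}

```text
clock: 57.32
eef_pos: [0.5135, 0.0241, 0.1098]
tool_rot: [-0.507, -0.442, 0.571, -0.471]
ft_force: [-0.9, 0.2, -2.8]
grip_width: 0.0587
```

Run:
```python
from h import *
P=np.load('poses.npz');rk=P['rk'];mt=P['mt']
to(rp(-.029,.005,.0844,rk),rk[2]);print(inr(get_obs()['eef_pos'],rk))
c=cam('wrist','w36.png');c=cam('side');crop(c,'s36.png',120,60,300,250,3)
```

```text
tcp [0.5135 0.0241 0.1098] shift tool xyz [0.0256 0.0005 0.0008] roll 0.011 (or other way -3.130) tooly deg -9.5 tilt x [-0.042 -0.089 -0.995] j6 1.84 t 57.3167 w 0.058735984854359075 F [-0.9  0.2 -2.8]
[-0.0288  0.0083]
```

View pics/w36.png

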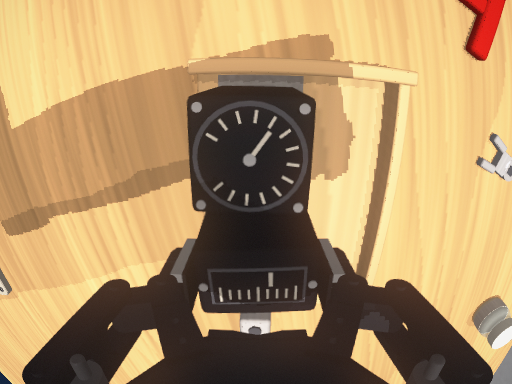

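View pics/s36.png

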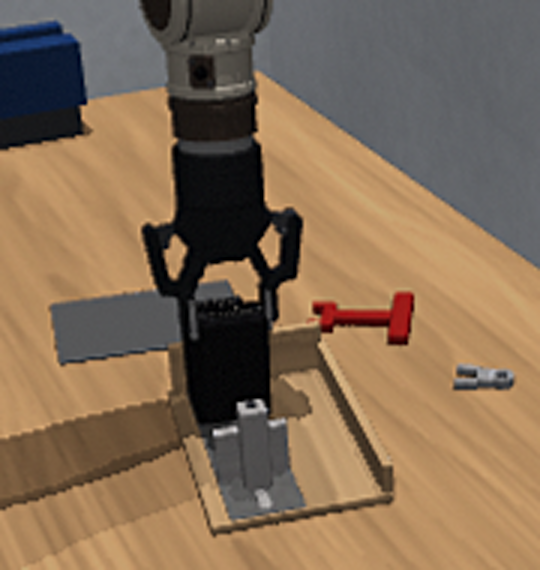

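{"method": "arm_command", "body": {
  "motion": [
    {"x": 0.007,"y": 0,"z": 0.001,"roll": 0.004,"fingers": 0},
    {"x": 0.007,"y": 0,"z": 0.001,"roll": 0.004,"fingers": 0},
    {"x": 0.005,"y": 0,"z": 0,"roll": 0.002,"fingers": 0},
    {"x": 0.002,"y": 0,"z": 0,"roll": 0,"fingers": 0},
    {"x": 0.001,"y": 0,"z": 0,"roll": 0,"fingers": 0}
  ]
}}

```text
clock: 57.83
eef_pos: [0.5157, 0.0204, 0.09]
tool_rot: [-0.512, -0.437, 0.571, -0.47]
ft_force: [-0.8, -0.2, -3.0]
grip_width: 0.0591
```

Run:
```python
from h import *
P=np.load('poses.npz');rk=P['rk'];mt=P['mt']
c=load('wrist');print('A',inr(wray(c,250,159,.11),rk))
to(rp(-.029,.005,.0844,rk),rk[2]);print(inr(get_obs()['eef_pos'],rk))
```

```text
A [-0.0317  0.0582]
tcp [0.5157 0.0204 0.09  ] shift tool xyz [ 0.0057 -0.0029 -0.0006] roll 0.001 (or other way -3.141) tooly deg -10.2 tilt x [-0.033 -0.089 -0.996] j6 1.84 t 57.8333 w 0.05907630898981628 F [-0.8 -0.2 -3. ]
[-0.026  0.005]
```

{"method": "arm_command", "body": {
  "motion": [
    {"x": 0.002,"y": -0.002,"z": 0,"roll": 0,"fingers": 0},
    {"x": 0.001,"y": -0.001,"z": 0,"roll": 0,"fingers": 0},
    {"x": 0.001,"y": 0,"z": 0,"roll": 0,"fingers": 0},
    {"x": 0.001,"y": 0,"z": 0,"roll": 0,"fingers": 0},
    {"x": 0.001,"y": 0,"z": 0,"roll": 0,"fingers": 0}
  ]
}}

```text
clock: 58.25
eef_pos: [0.5123, 0.0202, 0.0846]
tool_rot: [-0.512, -0.437, 0.571, -0.47]
ft_force: [-3.8, -0.3, 8.4]
grip_width: 0.0589
```

{"method": "arm_command", "body": {
  "motion": [
    {"x": 0,"y": 0,"z": 0,"roll": 0,"fingers": 0.78},
    {"x": 0,"y": 0,"z": 0,"roll": 0,"fingers": 0.85},
    {"x": 0,"y": 0,"z": 0,"roll": 0,"fingers": 1},
    {"x": 0,"y": 0,"z": 0,"roll": 0,"fingers": 1},
    {"x": -0.006,"y": 0,"z": 0,"roll": 0,"fingers": 1},
    {"x": -0.01,"y": 0,"z": 0,"roll": 0,"fingers": 1},
    {"x": -0.012,"y": 0,"z": 0,"roll": 0,"fingers": 1},
    {"x": -0.012,"y": 0,"z": 0,"roll": 0,"fingers": 1},
    {"x": -0.012,"y": 0,"z": 0,"roll": 0,"fingers": 1},
    {"x": -0.012,"y": 0,"z": 0,"roll": 0,"fingers": 1},
    {"x": -0.012,"y": 0,"z": 0,"roll": 0,"fingers": 1},
    {"x": -0.008,"y": 0,"z": 0,"roll": 0,"fingers": 1},
    {"x": 0,"y": 0,"z": 0,"roll": 0,"fingers": 1}
  ]
}}

```text
clock: 59.33
eef_pos: [0.5186, 0.0286, 0.1811]
tool_rot: [-0.516, -0.434, 0.568, -0.472]
ft_force: [0.4, -0.6, 0.6]
grip_width: 0.0851
```

Run:
```python
from h import *
P=np.load('poses.npz');rk=P['rk'];mt=P['mt']
to(rp(-.03,-.081,.15,rk),rk[2]);print(inr(get_obs()['eef_pos'],rk))
c=cam('wrist','w37.png');c=cam('side');crop(c,'s37.png',120,60,300,250,3)
```

```text
tcp [0.5186 0.0286 0.1811] shift tool xyz [ 0.0396 -0.0053  0.0914] roll 0.001 (or other way -3.141) tooly deg -10.2 tilt x [-0.022 -0.088 -0.996] j6 1.85 t 59.3333 w 0.08511551138125797 F [ 0.4 -0.6  0.6]
[-0.0246  0.0136]
```

View pics/w37.png

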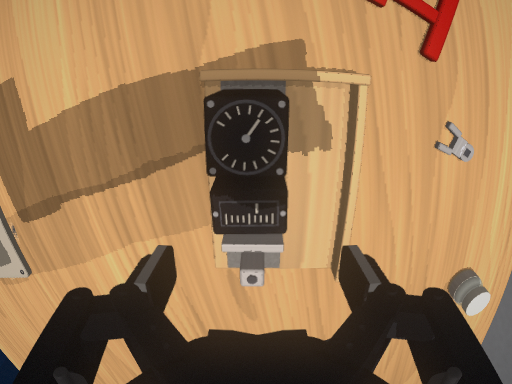

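View pics/s37.png

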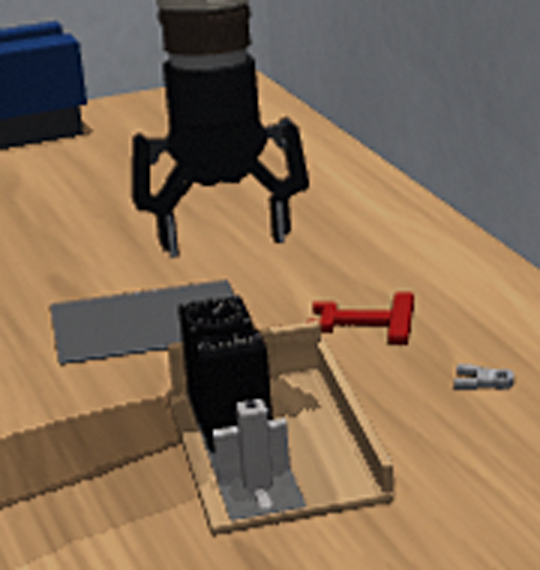

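{"method": "arm_command", "body": {
  "motion": [
    {"x": 0,"y": 0,"z": 0.005,"roll": 0,"fingers": 1},
    {"x": 0,"y": -0.001,"z": 0.01,"roll": 0,"fingers": 1},
    {"x": 0,"y": -0.001,"z": 0.012,"roll": 0,"fingers": 1},
    {"x": 0,"y": -0.001,"z": 0.012,"roll": 0,"fingers": 1},
    {"x": 0.004,"y": -0.001,"z": 0.012,"roll": 0,"fingers": 1},
    {"x": 0.006,"y": -0.001,"z": 0.012,"roll": 0,"fingers": 1},
    {"x": 0.006,"y": 0,"z": 0.012,"roll": 0,"fingers": 1},
    {"x": 0.006,"y": 0,"z": 0.008,"roll": 0,"fingers": 1},
    {"x": 0.006,"y": 0,"z": 0.004,"roll": 0,"fingers": 1},
    {"x": 0.004,"y": 0,"z": 0,"roll": 0,"fingers": 1},
    {"x": 0,"y": 0,"z": 0,"roll": 0,"fingers": 1}
  ]
}}

```text
clock: 60.35
eef_pos: [0.4889, -0.0715, 0.1499]
tool_rot: [-0.513, -0.435, 0.573, -0.468]
ft_force: [0.7, 0.4, -0.8]
grip_width: 0.0852
```

Run:
```python
from h import *
P=np.load('poses.npz');rk=P['rk'];mt=P['mt']
to(rp(-.03,-.081,.066,rk),rk[2]);print(inr(get_obs()['eef_pos'],rk))
c=cam('wrist','w38.png')
```

```text
tcp [ 0.4889 -0.0715  0.1499] shift tool xyz [ 0.0825  0.0076 -0.0171] roll -0.005 (or other way 3.136) tooly deg -10.5 tilt x [-0.035 -0.09  -0.995] j6 1.67 t 60.35 w 0.08518647034135854 F [ 0.7  0.4 -0.8]
[-0.0361 -0.0902]
```

View pics/w38.png

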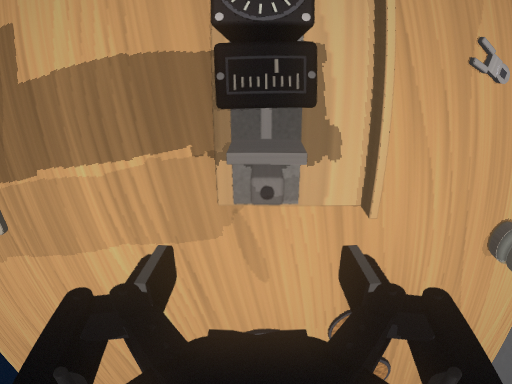

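Run:
```python
from h import *
P=np.load('poses.npz');rk=P['rk'];c=load('wrist')
print('post',inr(wray(c,266,192,.09),rk),'E',inr(wray(c,266,77,.11),rk))
print('E front corners',inr(wray(c,217,107,.11),rk),inr(wray(c,316,105,.11),rk))
```

```text
post [-0.0297 -0.0827] E [-0.0302 -0.0023]
E front corners [-0.0591 -0.0197] [-0.0007 -0.0183]
```

{"method": "arm_command", "body": {
  "motion": [
    {"x": 0.006,"y": 0.001,"z": -0.002,"roll": 0,"fingers": 1},
    {"x": 0.01,"y": 0.001,"z": -0.002,"roll": 0,"fingers": 1},
    {"x": 0.012,"y": 0.001,"z": -0.002,"roll": 0,"fingers": 1},
    {"x": 0.012,"y": 0.001,"z": -0.002,"roll": 0,"fingers": 1},
    {"x": 0.012,"y": 0.001,"z": -0.002,"roll": 0,"fingers": 1},
    {"x": 0.01,"y": 0.001,"z": -0.002,"roll": 0,"fingers": 1},
    {"x": 0.006,"y": 0,"z": -0.001,"roll": 0,"fingers": 1},
    {"x": 0,"y": 0,"z": 0,"roll": 0,"fingers": 1}
  ]
}}

```text
clock: 61.07
eef_pos: [0.4979, -0.0608, 0.0752]
tool_rot: [-0.512, -0.437, 0.57, -0.471]
ft_force: [-0.7, -0.5, 0.7]
grip_width: 0.0855
```

Run:
```python
from h import *
P=np.load('poses.npz');rk=P['rk'];mt=P['mt']
to(rp(-.03,-.081,.066,rk),rk[2]);print(inr(get_obs()['eef_pos'],rk))
c=cam('wrist','w39.png')
```

```text
tcp [ 0.4979 -0.0608  0.0752] shift tool xyz [ 0.0094 -0.0007  0.002 ] roll 0.003 (or other way -3.139) tooly deg -10.0 tilt x [-0.031 -0.089 -0.996] j6 1.68 t 61.0667 w 0.08553650473400189 F [-0.7 -0.5  0.7]
[-0.0292 -0.0781]
```

View pics/w39.png

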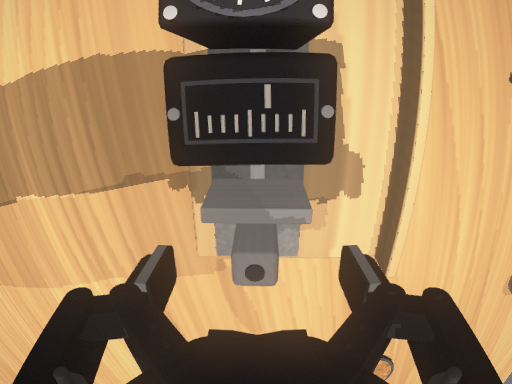

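{"method": "arm_command", "body": {
  "motion": [
    {"x": 0.004,"y": 0,"z": 0.002,"roll": 0,"fingers": 1},
    {"x": 0.004,"y": 0,"z": 0.002,"roll": 0,"fingers": 0.7},
    {"x": 0,"y": 0,"z": 0,"roll": 0,"fingers": 0.4},
    {"x": 0,"y": 0,"z": 0,"roll": 0,"fingers": 0.1},
    {"x": 0,"y": 0,"z": 0,"roll": 0,"fingers": 0},
    {"x": 0,"y": 0,"z": 0,"roll": 0,"fingers": 0},
    {"x": 0,"y": 0,"z": 0,"roll": 0,"fingers": 0},
    {"x": 0,"y": 0,"z": 0,"roll": 0,"fingers": 0},
    {"x": 0,"y": 0,"z": 0,"roll": 0,"fingers": 0}
  ]
}}

```text
clock: 61.87
eef_pos: [0.4958, -0.0654, 0.0695]
tool_rot: [-0.513, -0.437, 0.57, -0.471]
ft_force: [-2.1, -0.4, -1.6]
grip_width: 0.0227
```

Run:
```python
from h import *
P=np.load('poses.npz');rk=P['rk'];mt=P['mt']
to(rp(-.03,-.021,.066,rk),rk[2]);print(inr(get_obs()['eef_pos'],rk))
c=cam('wrist','w40.png')
```

```text
tcp [ 0.4958 -0.0654  0.0695] shift tool xyz [-0.0022  0.0006 -0.062 ] roll 0.002 (or other way -3.139) tooly deg -10.1 tilt x [-0.032 -0.088 -0.996] j6 1.67 t 61.8667 w 0.022731906783413143 F [-2.1 -0.4 -1.6]
[-0.0304 -0.0829]
```

View pics/w40.png

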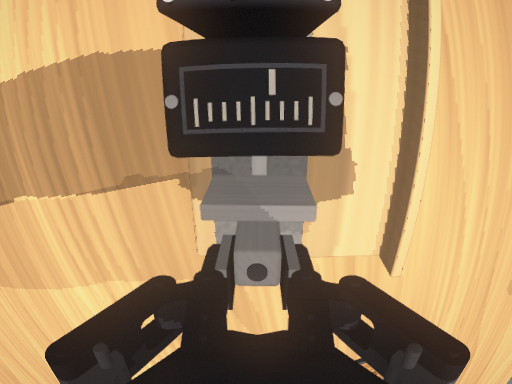

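{"method": "arm_command", "body": {
  "motion": [
    {"x": -0.0005,"y": 0,"z": -0.004,"roll": 0,"fingers": 0},
    {"x": -0.0005,"y": 0,"z": -0.006,"roll": 0,"fingers": 0},
    {"x": -0.0005,"y": 0,"z": -0.006,"roll": 0,"fingers": 0},
    {"x": -0.0005,"y": 0,"z": -0.006,"roll": 0,"fingers": 0},
    {"x": -0.0005,"y": 0,"z": -0.006,"roll": 0,"fingers": 0},
    {"x": -0.0005,"y": 0,"z": -0.005,"roll": 0,"fingers": 0},
    {"x": 0,"y": 0,"z": -0.002,"roll": 0,"fingers": 0},
    {"x": 0,"y": 0,"z": 0,"roll": 0,"fingers": 0}
  ]
}}

```text
clock: 62.58
eef_pos: [0.5025, -0.0286, 0.0695]
tool_rot: [-0.511, -0.436, 0.571, -0.472]
ft_force: [-2.7, -1.0, -0.7]
grip_width: 0.0223
```

Run:
```python
from h import *
P=np.load('poses.npz');rk=P['rk'];mt=P['mt']
to(rp(-.03,-.021,.0695,rk),rk[2]);print(inr(get_obs()['eef_pos'],rk))
c=cam('wrist','w41.png')
```

```text
tcp [ 0.5025 -0.0286  0.0695] shift tool xyz [-0.0023  0.0004 -0.0245] roll 0.002 (or other way -3.139) tooly deg -10.1 tilt x [-0.032 -0.092 -0.995] j6 1.75 t 62.5833 w 0.02232590390192751 F [-2.7 -1.  -0.7]
[-0.0304 -0.0456]
```

View pics/w41.png

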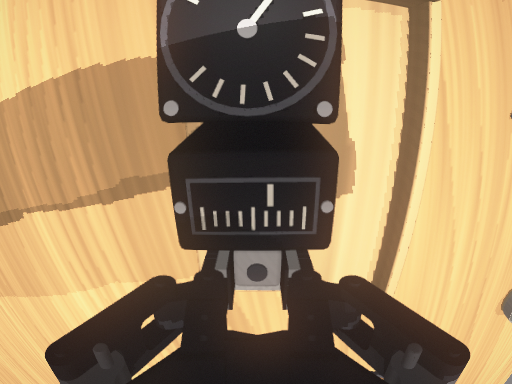

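{"method": "arm_command", "body": {
  "motion": [
    {"x": -0.0003,"y": 0,"z": -0.003,"roll": 0,"fingers": 0},
    {"x": -0.0003,"y": 0,"z": -0.003,"roll": 0,"fingers": 0},
    {"x": -0.0003,"y": 0,"z": -0.003,"roll": 0,"fingers": 0},
    {"x": -0.0003,"y": 0,"z": -0.003,"roll": 0,"fingers": 0},
    {"x": -0.0003,"y": 0,"z": -0.002,"roll": 0,"fingers": 0}
  ]
}}

```text
clock: 63.05
eef_pos: [0.5042, -0.0186, 0.0696]
tool_rot: [-0.509, -0.433, 0.574, -0.473]
ft_force: [-2.1, -6.3, -0.4]
grip_width: 0.0226
```

Run:
```python
from h import *
P=np.load('poses.npz');rk=P['rk'];mt=P['mt']
to(rp(-.03,-.021,.0695,rk),rk[2]);print(inr(get_obs()['eef_pos'],rk))
c=cam('wrist','w42.png')
```

```text
tcp [ 0.5042 -0.0186  0.0696] shift tool xyz [-0.0015  0.0004 -0.0143] roll -0.001 (or other way 3.141) tooly deg -10.2 tilt x [-0.034 -0.102 -0.994] j6 1.77 t 63.05 w 0.022618413966719552 F [-2.1 -6.3 -0.4]
[-0.0304 -0.0354]
```

View pics/w42.png

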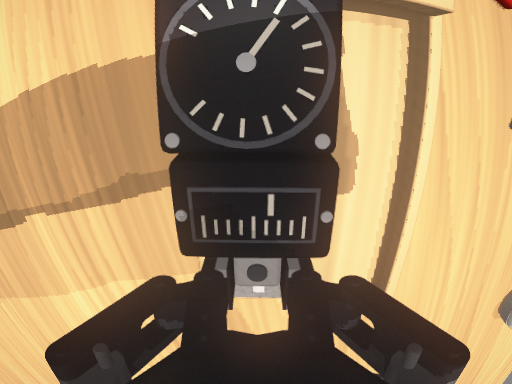

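{"method": "arm_command", "body": {
  "motion": [
    {"x": -0.0003,"y": 0,"z": -0.003,"roll": 0,"fingers": 0},
    {"x": -0.0003,"y": 0,"z": -0.003,"roll": 0,"fingers": 0},
    {"x": -0.0003,"y": 0,"z": -0.003,"roll": 0,"fingers": 0},
    {"x": -0.0003,"y": 0,"z": -0.003,"roll": 0,"fingers": 0}
  ]
}}

```text
clock: 63.43
eef_pos: [0.5053, -0.0126, 0.0696]
tool_rot: [-0.507, -0.429, 0.578, -0.475]
ft_force: [-1.7, -9.0, -0.0]
grip_width: 0.0229
```

Run:
```python
from h import *
P=np.load('poses.npz');rk=P['rk'];mt=P['mt']
to(rp(-.03,-.021,.0695,rk),rk[2]);print(inr(get_obs()['eef_pos'],rk))
c=cam('wrist','w43.png')
c=cam('side');crop(c,'s43.png',120,60,300,250,3)
```

```text
tcp [ 0.5053 -0.0126  0.0696] shift tool xyz [-0.0009  0.0003 -0.0082] roll -0.004 (or other way 3.137) tooly deg -10.4 tilt x [-0.036 -0.114 -0.993] j6 1.8 t 63.4333 w 0.02294295284432191 F [-1.7 -9.  -0. ]
[-0.0304 -0.0293]
```

View pics/w43.png

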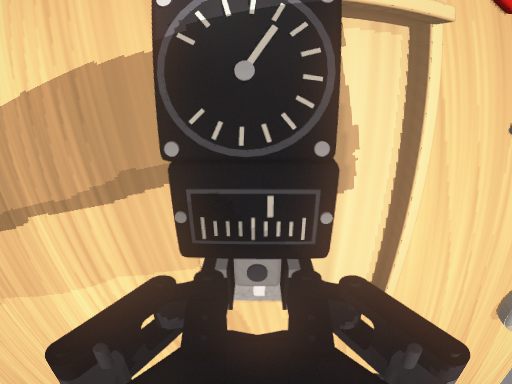

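View pics/s43.png

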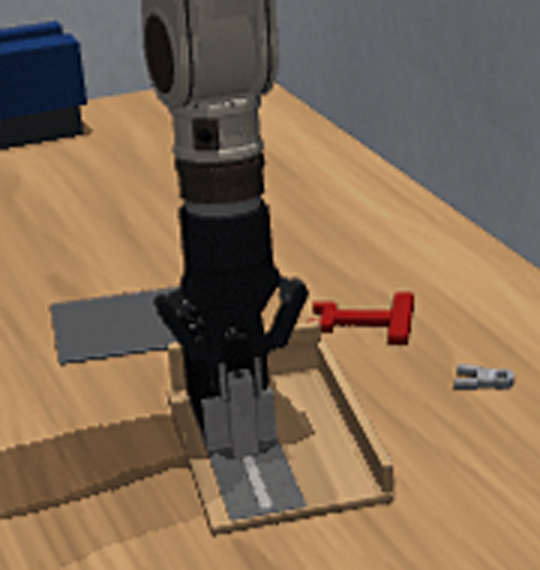

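{"method": "arm_command", "body": {
  "motion": [
    {"x": -0.0004,"y": 0,"z": -0.003,"roll": 0,"fingers": 0},
    {"x": -0.0004,"y": 0,"z": -0.003,"roll": 0,"fingers": 0},
    {"x": -0.0004,"y": 0,"z": -0.003,"roll": 0,"fingers": 0},
    {"x": -0.0004,"y": 0,"z": -0.003,"roll": 0,"fingers": 0}
  ]
}}

```text
clock: 63.87
eef_pos: [0.5063, -0.0072, 0.0696]
tool_rot: [-0.504, -0.425, 0.582, -0.476]
ft_force: [-2.8, -12.8, 0.4]
grip_width: 0.0226
```

Run:
```python
from h import *
P=np.load('poses.npz');rk=P['rk'];mt=P['mt']
to(rp(-.03,-.021,.0695,rk),rk[2]);print(inr(get_obs()['eef_pos'],rk))
c=cam('wrist','w44.png')
```

```text
tcp [ 0.5063 -0.0072  0.0696] shift tool xyz [-0.0003  0.0004 -0.0028] roll -0.008 (or other way 3.133) tooly deg -10.7 tilt x [-0.039 -0.126 -0.991] j6 1.82 t 63.8667 w 0.022555745042437694 F [ -2.8 -12.8   0.4]
[-0.0304 -0.0238]
```

View pics/w44.png

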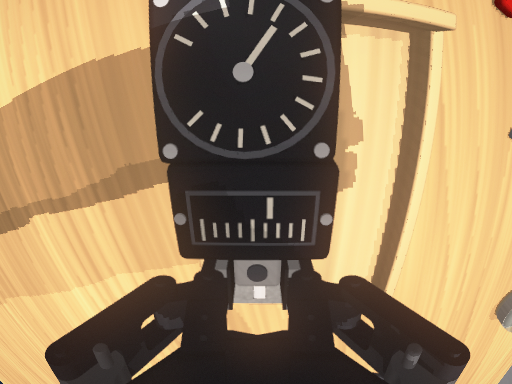

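{"method": "arm_command", "body": {
  "motion": [
    {"x": -0.0004,"y": 0,"z": -0.003,"roll": 0,"fingers": 0},
    {"x": -0.0004,"y": 0,"z": -0.003,"roll": 0,"fingers": 0},
    {"x": -0.0004,"y": 0,"z": -0.003,"roll": 0,"fingers": 0}
  ]
}}

```text
clock: 64.17
eef_pos: [0.5062, -0.0074, 0.0697]
tool_rot: [-0.499, -0.419, 0.588, -0.479]
ft_force: [-2.6, -12.4, 1.2]
grip_width: 0.0225
```

Run:
```python
from h import *
P=np.load('poses.npz');rk=P['rk'];mt=P['mt']
to(rp(-.03,-.021,.0695,rk),rk[2]);print(inr(get_obs()['eef_pos'],rk))
```

```text
tcp [ 0.5062 -0.0074  0.0697] shift tool xyz [-0.0002  0.0004 -0.0031] roll -0.013 (or other way 3.128) tooly deg -11.0 tilt x [-0.044 -0.146 -0.988] j6 1.84 t 64.1667 w 0.022502435263598713 F [ -2.6 -12.4   1.2]
[-0.0304 -0.0241]
```

The stop no longer moves and the push force stays at 12 N, so the row is packed. I relax, release and rise.

{"method": "arm_command", "body": {
  "motion": [
    {"x": 0,"y": 0,"z": 0,"roll": 0,"fingers": 0},
    {"x": 0,"y": 0,"z": 0,"roll": 0,"fingers": 0.4},
    {"x": 0,"y": 0,"z": 0,"roll": 0,"fingers": 0.6},
    {"x": 0,"y": 0,"z": 0,"roll": 0,"fingers": 0.6},
    {"x": -0.004,"y": 0,"z": 0.001,"roll": 0,"fingers": 0.6},
    {"x": -0.008,"y": 0,"z": 0.001,"roll": 0,"fingers": 0.6},
    {"x": -0.01,"y": 0,"z": 0.001,"roll": 0,"fingers": 0.6},
    {"x": -0.01,"y": 0,"z": 0.001,"roll": 0,"fingers": 0.6},
    {"x": -0.01,"y": 0,"z": 0.001,"roll": 0,"fingers": 0.6},
    {"x": -0.01,"y": 0,"z": 0.001,"roll": 0,"fingers": 0.6},
    {"x": -0.01,"y": 0,"z": 0.001,"roll": 0,"fingers": 0.6},
    {"x": -0.01,"y": 0,"z": 0.001,"roll": 0,"fingers": 0.6},
    {"x": -0.012,"y": 0,"z": 0.001,"roll": 0,"fingers": 0.6},
    {"x": -0.012,"y": 0,"z": 0,"roll": 0,"fingers": 0.6},
    {"x": -0.012,"y": 0,"z": 0,"roll": 0,"fingers": 0.6},
    {"x": -0.012,"y": 0,"z": 0,"roll": 0,"fingers": 0.6},
    {"x": -0.008,"y": 0,"z": 0,"roll": 0,"fingers": 0.6},
    {"x": 0,"y": 0,"z": 0,"roll": 0,"fingers": 0.6}
  ]
}}

```text
clock: 65.67
eef_pos: [0.5134, 0.0069, 0.2142]
tool_rot: [-0.504, -0.419, 0.583, -0.48]
ft_force: [0.5, 0.1, -1.3]
grip_width: 0.051
```

Run:
```python
from h import *
o=get_obs();print(o['eef_pos'],o['ft_force'].round(1),o['clock'])
c=cam('wrist','w45.png')
c=cam('side','s45f.png');crop(c,'s45.png',120,60,300,250,3)
```

```text
[0.51340228 0.00691014 0.2141613 ] [ 0.5  0.1 -1.3] 65.6667
```

View pics/w45.png

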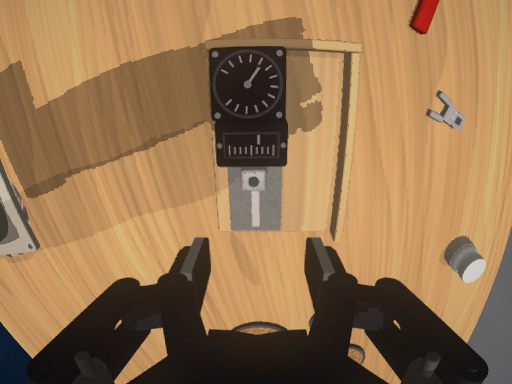

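View pics/s45.png

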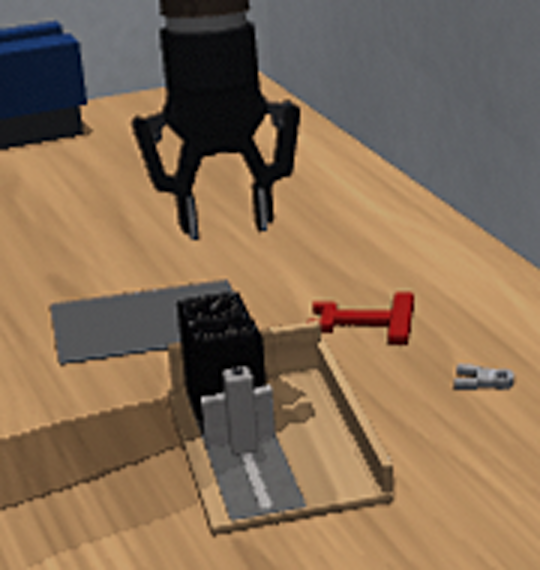

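{"method": "arm_command", "body": {
  "motion": [
    {"x": 0,"y": 0,"z": 0.006,"roll": 0,"fingers": 0.6},
    {"x": 0,"y": -0.002,"z": 0.012,"roll": 0,"fingers": 0.6},
    {"x": 0,"y": -0.004,"z": 0.014,"roll": 0,"fingers": 0.6},
    {"x": 0,"y": -0.004,"z": 0.014,"roll": 0,"fingers": 0.6},
    {"x": 0,"y": -0.004,"z": 0.014,"roll": 0,"fingers": 0.6},
    {"x": 0,"y": -0.004,"z": 0.014,"roll": 0,"fingers": 0.6},
    {"x": 0,"y": -0.004,"z": 0.014,"roll": 0,"fingers": 0.6},
    {"x": 0,"y": -0.004,"z": 0.014,"roll": 0,"fingers": 0.6},
    {"x": 0,"y": -0.004,"z": 0.014,"roll": 0,"fingers": 0.6},
    {"x": 0,"y": -0.004,"z": 0.014,"roll": 0,"fingers": 0.6},
    {"x": 0,"y": -0.004,"z": 0.014,"roll": 0,"fingers": 0.6},
    {"x": 0,"y": -0.004,"z": 0.014,"roll": 0,"fingers": 0.6},
    {"x": 0,"y": -0.004,"z": 0.014,"roll": 0,"fingers": 0.6},
    {"x": 0,"y": -0.004,"z": 0.014,"roll": 0,"fingers": 0.6},
    {"x": 0,"y": -0.004,"z": 0.014,"roll": 0,"fingers": 0.6},
    {"x": 0,"y": 0,"z": 0.008,"roll": 0,"fingers": 0.6},
    {"x": 0,"y": 0,"z": 0.003,"roll": 0,"fingers": 0.6},
    {"x": 0,"y": 0,"z": 0,"roll": 0,"fingers": 0.6}
  ]
}}

```text
clock: 67.27
eef_pos: [0.3975, -0.2091, 0.2326]
tool_rot: [-0.496, -0.425, 0.594, -0.47]
ft_force: [-0.5, -0.7, -0.2]
grip_width: 0.0512
```

Run:
```python
from h import *
P=np.load('poses.npz');rk=P['rk'];c=load('wrist')
for n,u,v,z in [('A',247,84,.11),('E',252,146,.11),('post',253,181,.09),('wall in L',210,51,.06)]: print(n,inr(wray(c,u,v,z),rk))
o=get_obs();print(o['eef_pos'],o['ft_force'].round(1),o['clock'])
c=cam('top','t46.png');crop(c,'t46c.png',150,180,280,280,6)
```

```text
A [-0.0324  0.068 ]
E [-0.0292  0.0169]
post [-0.0294 -0.0233]
wall in L [-0.0684  0.0969]
[ 0.39753417 -0.20907431  0.23261275] [-0.5 -0.7 -0.2] 67.2667
```

View pics/t46.png

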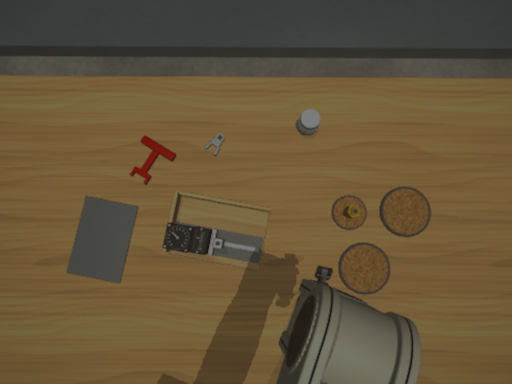

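View pics/t46c.png

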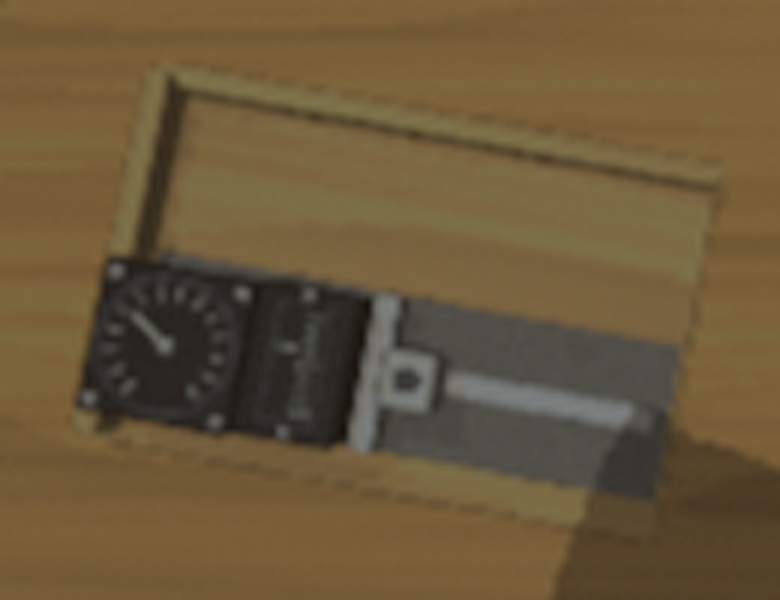

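Run:
```python
from h import *
P=np.load('poses.npz');rk=P['rk'];c=load('top')
f=lambda u,v,z:ray(c,150+(u+.5)/6-.5,180+(v+.5)/6-.5,z)
for n,u,v,z in [('A',165,345,.11),('E',297,362,.11),('post',408,380,.09)]: print(n,inr(f(u,v,z),rk))
def yaw(a,b): d=f(*a,.11)-f(*b,.11); return np.degrees(np.arctan2(d[1],d[0]))
print('A yaw',yaw((117,270),(90,398)),yaw((243,293),(215,421)),'E',yaw((310,294),(282,431)),'rack',np.degrees(rk[2]))
crop(c,'t47.png',320,185,380,240,10)
```

```text
A [-0.0339  0.0713]
E [-0.0312  0.0206]
post [-0.0308 -0.0207]
A yaw -10.40383258938824 -11.202890814243384 E -10.595594570640744 rack -10.194489274691362
```

View pics/t47.png

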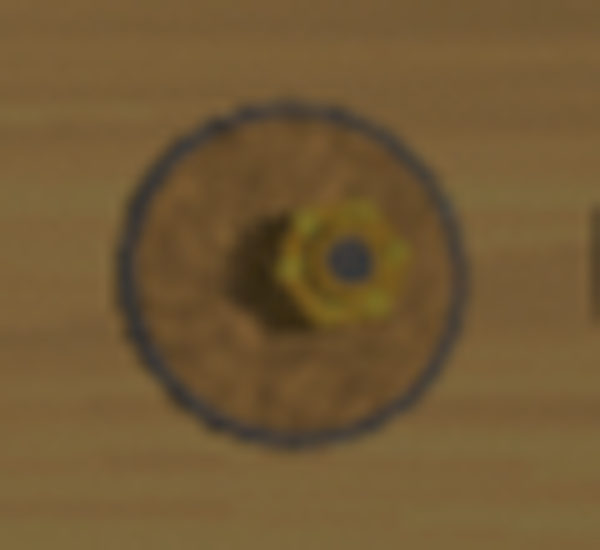

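Run:
```python
from h import *
c=load('top')
f=lambda u,v,z:ray(c,320+(u+.5)/10-.5,185+(v+.5)/10-.5,z)
print(f(349,261,.056).round(4),f(293,273,.006).round(4))
print(get_obs()['joint_vel'].round(3)); job_done()
```

```text
[ 0.5854 -0.3354  0.056 ] [ 0.5859 -0.3346  0.006 ]
[ 0.023  0.001  0.003 -0.     0.007  0.006]
the job is handed in; nothing more can be done
```

The job is done and handed in at about 67 s. I stood both instruments on the mat and put the brass fitting on the 90 mm cork pad. I then set the airspeed indicator back against the end wall with the narrow one beside it. Last, I pushed the end stop up until it stopped moving under about 12 N.

**Last checks (top camera):**

| Item | Rack x (mm) | Rack y (mm) | Packed y (mm) |
|---|---|---|---|
| Airspeed indicator | -34 | 71 | 70 |
| Narrow indicator | -31 | 21 | 20 |
| Stop post | -31 | -21 | -21 |

- **Squareness:** both instruments are within about 1° of the rack.
- **Stop:** the post position gives a value of about 0.060, the packed-tight figure.
- **Fitting:** about 1 mm from the pad's centre and upright. Earlier side and wrist views put it within about 2 to 5 mm.
- **Bystanders:** the crowfoot wrench and the bezel puller are still where they lay.

**What disagreed:**
- The wrist camera reads rack y about 3 mm lower than the top camera.
- The tool slowly drifted off vertical during fast swings, up to 0.14 rad. Part-way through I levered it nearly straight while pinching the stop's post. The instruments and the fitting still stood flat once released.

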